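# Turn over a sterilising tray under the reagent shelf and pack it in two layers

## Task

The small steel sterilising tray lies upside down at the front edge of the low glass shelf: turn it right way up there, beneath the shelf, and only then draw it forward until it is wholly out from under the shelf. Then pack it in two layers: stand the squat steel jar on the tray's floor, fit the finned divider plate flat on the ledges inside the tray, and stand the rubber bung, broad end down, on the divider. Let go of everything and leave the other things on the bench where they are.

Things in the scene. Friction and masses are not known exactly. Their poses are not given: they have to be found in the camera images.
- tray: Open steel tray 118 (x) x 78 (y) x 48 mm high, 340 g, upside down at the start. Origin: centre of its floor's underside; z points to the open side (so it starts downwards, origin 48 mm above the bench). A D-shaped handle on its -y side is on the left (world +y) at the start, on the right once rolled over sideways to the right. It also stands stably on the wall opposite the handle.
- tray_in (a point): Centre of the tray's inner floor, at tray z = 4 mm; axes as the tray's. Inside 110 (x) x 70 (y) mm; walls and floor 4 mm; rim at tray z = 48. A 16 mm deep ledge crosses each x end, its top at tray z = 27; between them the floor is 78 mm long.
- tray_grip (a point): Centre of the handle's white plastic sleeve, 12 mm thick, 52 mm long along the tray's x, at tray (0, -75, 24) mm: 30 mm of finger room to the side wall, 24 mm above the bench when the tray lies flat, either way up. Arms at x = +-31 mm carry it. It turns freely on its bar, so the tray can swing about it while held. Axes as the tray's.
- shelf: Fixed low shelf: glass board 180 (x) x 660 (y) x 8 mm, underside 215 mm above the bench, open at the front and back, on thin posts at y = +-310 mm and x = 0 and 80 mm; bottles stand on its ends. Origin: on the bench below the board's centre; x points away from the robot.
- shelf_front (a point): Point on the bench below the middle of the shelf's front edge; axes as the shelf's, x points in under the shelf. At the start the tray's centre is 20 to 35 mm behind the edge, so its front stands out a little.
- divider: Aluminium divider plate 98 (x) x 58 (y) x 4 mm, with a central upright fin 24 mm long (x), 8 mm thick (y), its top at z = 32 mm; 80 g. Origin: centre of the plate's underside, z up through the fin. Fits inside the tray (6 mm play to each side) with its long side along the tray's x, either way round, and rests on the ledges.
- jar: Squat closed steel jar, a plain cylinder 28 mm in diameter and 20 mm high, standing. Origin: centre of its underside, z up.
- bung: Tan rubber bung standing on its broad end: broad end 28 mm in diameter and 12 mm high, above it the plug 19 mm in diameter, up to z = 28 mm. Origin: centre of the broad end's face, z up.
- vial: Bystander: small glass vial with a white cap, 24 mm in diameter, 50 mm high. Origin: centre of its underside.
- dishes: Bystander: stack of culture dishes under the shelf's left end, 90 mm in diameter, 42 mm high. Origin: centre of its underside.
- carton: Bystander: cardboard carton under the shelf's right part, 70 x 90 x 70 mm. Origin: centre of its underside.
- marker: Bystander: marker pen lying near the robot, 110 mm long (x), 13 mm thick. Origin: below its middle.
- flask: Bystander: conical glass flask, 72 mm in diameter, 104 mm high, far left. Origin: centre of its underside.
- bottle: Bystander: white bottle, 60 mm in diameter, 130 mm high, far right. Origin: centre of its underside.

How it is judged:
On the way, in this order (a step that is already met when the one before it is completed fails the run):
1. the tray lies right way up, still, with its centre beneath the shelf (angle between tray's own z axis and vertical below 0.08 rad and x of tray in the frame of shelf_front above 0 m and height (world z) of tray below 0.006 m and linear speed of tray below 0.02 m/s), for 0.2 s.
2. the tray, right way up, has been drawn wholly out in front of the shelf (angle between tray's own z axis and vertical below 0.08 rad and x of tray in the frame of shelf_front below -0.058 m), for 0.2 s.
3. the jar stands on the tray's floor (z of jar in the frame of tray between 0 and 0.008 m and x of jar in the frame of tray between -0.04 and 0.04 m and y of jar in the frame of tray between -0.035 and 0.035 m and angle between the z axis of jar and the z axis of tray, either way round below 0.15 rad), for 0.2 s.
4. the divider lies flat on the tray's ledges (z of divider in the frame of tray between 0.024 and 0.03 m and angle between the z axis of divider and the z axis of tray, either way round below 0.06 rad and angle between divider's own z axis and vertical below 0.15 rad and linear speed of divider below 0.02 m/s), for 0.2 s.
5. the bung stands on the divider (z of bung in the frame of divider between 0.002 and 0.008 m and angle between bung's own z axis and vertical below 0.15 rad and x of bung in the frame of divider between -0.048 and 0.048 m and y of bung in the frame of divider between -0.029 and 0.029 m and linear speed of bung below 0.02 m/s), for 0.2 s.
At the end, for the whole second after the job is handed in: Tray flat and right way up (0.08 rad), its centre at least 58 mm in front of the shelf's edge; jar upright on its floor (0.15 rad); divider flat on both ledges (24 to 30 mm up, 0.06 rad); bung upright on the divider, broad end down (0.15 rad); all still and released (all of step 2 and all of step 3 and all of step 4 and all of step 5 and height (world z) of tray below 0.006 m and linear speed of tray below 0.02 m/s); the robot touches nothing.
It fails at once if the tray is brought out from under the shelf before it is right way up (angle between tray's own z axis and vertical above 0.4 rad and x of tray in the frame of shelf_front below -0.035 m).
It fails at once if a bystander is moved by more than 30 mm or knocked over (distance of any of vial, dishes, carton, marker, flask, bottle from where it was at the start of the episode above 0.03 m or angle between any of vial, dishes, carton, marker, flask, bottle's own z axis and vertical above 0.5 rad).
It also fails if it takes over 72 s, if anything falls off the work surface, if the arm or the gripper's body presses on something with over 40 N, if the wrist force passes 120 N, or if a joint passes its speed limit or range.

## Robot

A 6-joint arm with a two-finger parallel gripper is mounted at the origin on the work surface. World frame = base frame: x ahead of the robot, y to its left, z up, the work surface at z = 0. Lengths are in m, angles in rad, forces in N, time in s.
With the tool pointing down it reaches from about 0.225 to 0.875 m from the base axis. Payload 3.4 kg.
Tool frame: the origin (TCP) lies between the finger pads; the fingertips stand 19 mm ahead of it and the grasp point (between the pads) is the TCP (manip.tip_reach is the distance from the TCP to the fingertips, in m); z points along the fingers, x is the direction in which the jaws open and shut, and the axes are right-handed (so a half turn about z gives the same grasp; the last joint's range is limited). The gripper opens to 85 mm and grips with 20 to 120 N. Pads are 22 mm wide; open, the fingers measure 114 mm over their backs; the gripper's body (76 mm by 85 mm) begins 54 mm behind the grasp point. The pads swing forward as they close: fully open they stand 13 mm farther back than shut.
Start: joints at [1.001, 0.276, 1.505, -0, 1.361, -0.121], TCP at [0.25, 0.518, 0.25] pointing down, gripper open.
Joint ranges: [-2.89, 2.89], [-0.75, 2.08], [0.22, 2.7], [-1.18, 4.32], [0.11, 2.71], [-2.7, 2.7]. Speed limits (rad/s): [2.57, 2.57, 3.14, 3.14, 3.14, 3.14].

## Interface

Orientations are given as a unit quaternion [w, x, y, z].
In Python, from rig import manip gives the robot as it stands.
- The arm moves only by the tool send_rows, never from a script. Its arguments are lists of equal length, an entry for each row: "delta_pos": the shift along the tool's x, y, z normalised to -1 to 1, where 1 is 40 cm, a list of three; "angular": the turn, a rotation vector about the tool's x, y, z normalised to -1 to 1, where 1 is 0.08 rad, a list of three. A call has 1 to 5 rows; each row shifts and turns the commanded pose from where the row before left it, along the tool's axes as they then stand; what a row does not reach is not made up. A row lasts 1/12 s, in which the tool goes at most 41.7 mm and 7.16 degrees, less where a joint would pass 70% of its speed; a pose out of reach is approached as far as the arm can. A call with a number of a shift or a turn outside -1 to 1 is refused whole. A call with a gripper value outside its range is refused whole. "hand" is the finger opening in mm, from 0 to 85.4, set as the call begins (left out, the last holds). The fingers move at their own pace and stop on an object; "squeeze" is the grip in N (left out, the last holds). Time passes only in rows, so rows that do not move let the fingers close. It gives the time, the measured TCP pose, the force and the opening at its end, in the units of the state.
- manip.get_state(): the state, without advancing time (a new reading comes with each control period).
- manip.get_image(name): name is "side" or "top"; returns the picture (400x640x3 uint8, blue, green, red); there is no depth.
- manip.calibration(name): a dict with "fx", "fy", "cx", "cy" (pixels), "camera_from_world" (4x4, takes a point from world to camera coordinates). Camera axes: x right, y up, looking along -z (the intrinsics and any distortion apply to the point x, -y, -z); pixel columns grow to the right and rows downward; lengths in m; the calibration is good to about 2 mm. A picture is of the moment at which its call begins. calibration takes no time and is no camera call.
- manip.sign_off(): hands the job in, once; it reports no verdict.
The state is a dict: "clock": time; "qpos": joint angles; "qd": joint speeds; "effort": joint torques, N m; "position": TCP position; "ee_rot": TCP orientation; "contact_force": force on the tool from outside, world axes, zero at the start; "moment": the same for the moment, N m; "width": finger opening in m.
Only numpy, scipy, OpenCV 4.12 (cv2) and the standard library are available. Lean on these libraries where they do the work, as an engineer would, in place of code of your own. Each camera call takes 0.05 s, during which the arm holds its last target.

## Working session

There is one attempt and no reset: what is moved stays moved. The work goes in short steps, Python scripts to look and compute and a tool call to move; the robot and the scene stay as the last step left them, time stands still between calls to the robot, and variables do not carry over. Pictures are saved under pics/ and viewed, and the job is handed in when it is done.

Besides the shell and the picture viewer there is one more tool, called after ">>>" as a command line: name --argument value ..., lists and objects as JSON in quotes. send_rows: Moves the arm, as the interface text tells. Scaled input: -1 to 1 covers 40 cm each way for a shift and 0.08 rad each way for a turn. Its arguments: {"type":"object","properties":{"delta_pos":{"type":"array","items":{"type":"array","items":{"type":"number"}}},"angular":{"type":"array","items":{"type":"array","items":{"type":"number"}}},"hand":{"type":"number"},"squeeze":{"type":"number"}},"required":["delta_pos","angular"]}

```bash
ls; mkdir -p pics; python3 - <<'E'
from rig import manip
import cv2
print(manip.get_state())
for n in ("side","top"):
    im=manip.get_image(n); cv2.imwrite(f"pics/{n}0.png",im)
    print(n,manip.calibration(n))
E
```

```text
pics
{'clock': 0.0, 'qpos': array([ 1.00098496e+00,  2.76573160e-01,  1.50613493e+00, -4.98831081e-05,
        1.36072129e+00, -1.21007759e-01]), 'qd': array([-0.00039278, -0.00020753,  0.00038395,  0.00073742, -0.00086483,
       -0.00040044]), 'effort': array([-8.31966045e-04, -4.16767859e+01, -2.45802408e+01, -5.64044990e-05,
        1.07556311e-02,  6.76506062e-06]), 'position': array([0.24923434, 0.51761446, 0.24945143]), 'ee_rot': array([ 4.13223631e-04,  8.46722303e-01,  5.32034301e-01, -8.20508155e-04]), 'contact_force': array([1.16430422, 0.63148084, 0.42299585]), 'moment': array([ 0.03354909, -0.04776679, -0.00045798]), 'width': 0.08556201534534649}
side {'fx': 485.6152907069906, 'fy': 485.6152907069906, 'cx': 328.5520119254172, 'cy': 207.40655959378893, 'camera_from_world': array([[ 9.28693266e-01, -3.70845990e-01, -1.43856279e-03,
        -5.38824261e-01],
       [ 2.62314729e-01,  6.54151274e-01,  7.09420252e-01,
        -1.90850251e-01],
       [-2.62144618e-01, -6.59211166e-01,  7.04784249e-01,
        -1.46840931e+00],
       [ 0.00000000e+00,  0.00000000e+00,  0.00000000e+00,
         1.00000000e+00]])}
top {'fx': 370.4591539250812, 'fy': 370.4591539250812, 'cx': 321.25692982697433, 'cy': 204.74309759549382, 'camera_from_world': array([[ 0.01915706, -0.99975269,  0.01129416, -0.01168907],
       [ 0.98579638,  0.02077233,  0.16665535, -0.54781287],
       [-0.16684874,  0.00794112,  0.98595052, -0.98208274],
       [ 0.        ,  0.        ,  0.        ,  1.        ]])}
```

View pics/side0.png

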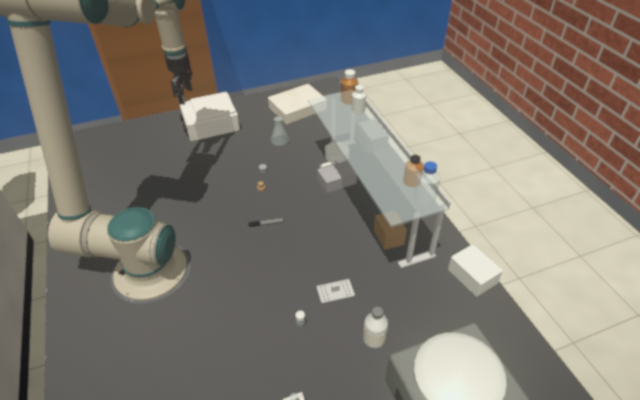

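View pics/top0.png

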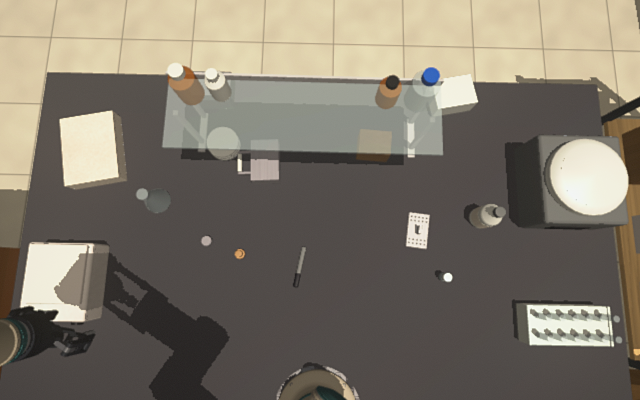

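The top view shows the tray at about (265,160) with its handle at (243,164), under the front edge of the glass. The jar is at (206,240), the bung at (240,254), the divider at (418,230), the vial at (447,277) and the marker at (300,267). I'll zoom in next.

```bash
cat > h.py <<'E'
import numpy as np, cv2
from rig import manip
from scipy.spatial.transform import Rotation as R
def ray(n,u,v):
    c=manip.calibration(n);M=c["camera_from_world"];Rm=M[:3,:3];t=M[:3,3]
    d=Rm.T@np.array([(u-c["cx"])/c["fx"],-(v-c["cy"])/c["fy"],-1]);o=-Rm.T@t
    return o,d
def pt(n,u,v,z):
    o,d=ray(n,u,v);return o+d*(z-o[2])/d[2]
def proj(n,p):
    c=manip.calibration(n);M=c["camera_from_world"];q=M[:3,:3]@np.array(p)+M[:3,3]
    return np.array([c["cx"]+c["fx"]*q[0]/-q[2],c["cy"]-c["fy"]*q[1]/-q[2]])
def tri(uv1,uv2):
    a,d=ray("side",*uv1);b,e=ray("top",*uv2)
    s=np.linalg.lstsq(np.c_[d,-e],b-a,rcond=None)[0]
    return (a+d*s[0]+b+e*s[1])/2, np.linalg.norm(a+d*s[0]-b-e*s[1])
def crop(im,x0,y0,x1,y1,f,name):
    c=cv2.resize(im[y0:y1,x0:x1],None,fx=f,fy=f,interpolation=cv2.INTER_CUBIC)
    cv2.imwrite("pics/"+name,c)
def rot():
    q=np.array(manip.get_state()["ee_rot"]); return R.from_quat(q[[1,2,3,0]])
E
python3 - <<'E'
from h import *
t=cv2.imread("pics/top0.png");s=cv2.imread("pics/side0.png")
a=cv2.resize(t[120:190,195:315],None,fx=6,fy=6,interpolation=cv2.INTER_CUBIC)
cv2.imwrite("pics/ta.png",a)
a=cv2.resize(s[145:210,290:370],None,fx=8,fy=8,interpolation=cv2.INTER_CUBIC); cv2.imwrite("pics/sa.png",a)
b=[cv2.resize(t[y-25:y+25,x-30:x+30],None,fx=6,fy=6,interpolation=cv2.INTER_CUBIC) for x,y in((220,245),(418,230))]
c=[cv2.resize(s[y-25:y+25,x-30:x+30],None,fx=6,fy=6,interpolation=cv2.INTER_CUBIC) for x,y in((262,178),(336,290))]
cv2.imwrite("pics/m.png",np.vstack([np.hstack(b),np.hstack(c)]))
E
```

```text
(no output)
```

View pics/ta.png

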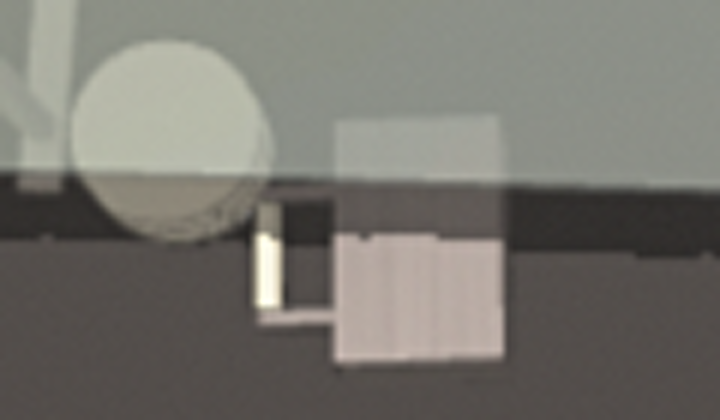

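View pics/sa.png

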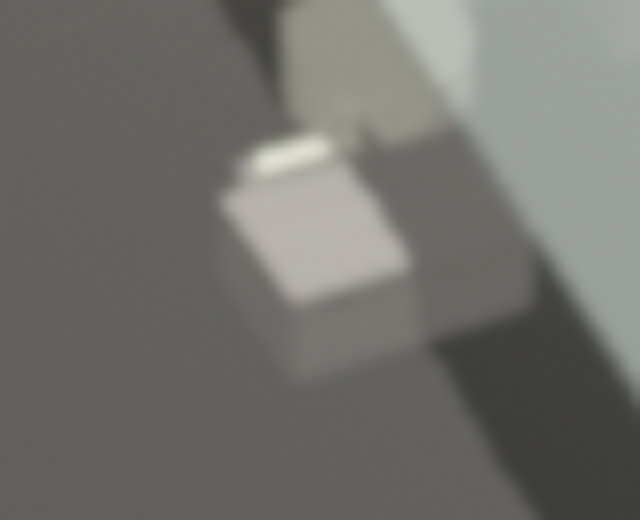

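View pics/m.png

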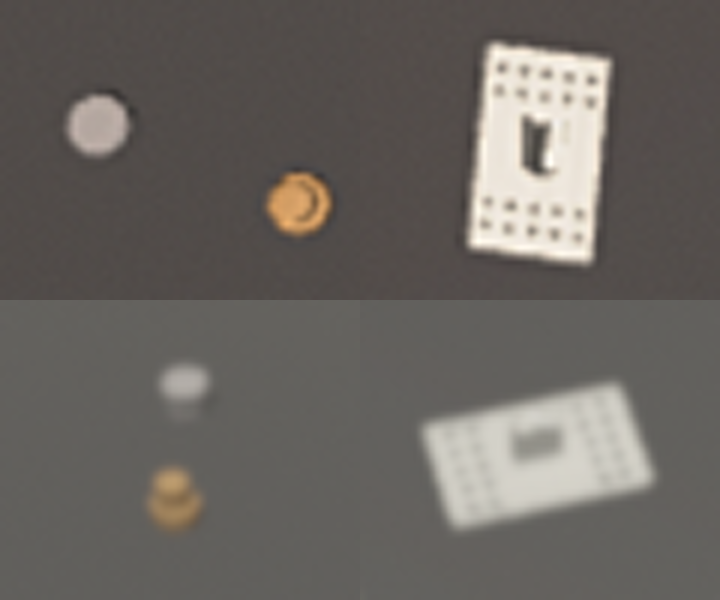

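```bash
python3 - <<'E'
from h import *
T=lambda x,y:(195+(x-3)/6,120+(y-3)/6)
S=lambda x,y:(290+(x-4)/8,145+(y-4)/8)
for n,p in dict(BL=(335,118),BR=(500,115),FL=(333,360),FR=(503,358)).items(): print(n,pt("top",*T(*p),.048).round(4))
print("side FL,FR",pt("side",*S(222,200),.048).round(4),pt("side",*S(298,303),.048).round(4), "FRbottom",pt("side",*S(300,380),0).round(4), "BRtop?",pt("side",*S(535,300),0.0).round(4))
print("sleeve top",pt("top",*T(268,270),.030), "side",pt("side",*S(290,155),.030))
print("sleeve ends",pt("top",*T(268,233),.030),pt("top",*T(268,309),.030))
print("shelf edge",pt("top",163,148.5,.219),pt("top",442,155.5,.219))
print("dish",pt("top",*T(165,130),.042))
Ta=lambda x,y,cx,cy:(cx-30+(x-3)/6,cy-25+(y-3)/6)
print("jar",pt("top",*Ta(98,125,220,245),.02), pt("side",*Ta(184,83,262,178),.02))
print("bung",pt("top",*Ta(299,204,220,245),.012),"plugtop",pt("top",*Ta(293,203,220,245),.028))
D=[pt("top",*Ta(x-360,y,418,230),.004) for x,y in((487,43),(611,60),(593,264),(468,246))]
print("div",np.array(D).round(4),np.mean(D,0)); 
D=[pt("side",*Ta(x-360,y-300,336,290),.004) for x,y in((421,424),(615,382),(656,483),(455,528))]
print("div side",np.array(D).round(4),np.mean(D,0))
print("vial",pt("top",447,277,.05))
E
```

```text
BL [0.7328 0.205  0.048 ]
BR [0.7361 0.1268 0.048 ]
FL [0.615  0.1999 0.048 ]
FR [0.6177 0.1209 0.048 ]
side FL,FR [0.6163 0.1986 0.048 ] [0.6224 0.1224 0.048 ] FRbottom [0.6241 0.1246 0.    ] BRtop? [0.7419 0.1343 0.    ]
sleeve top [0.66258674 0.23654843 0.03      ] side [0.66368884 0.23662278 0.03      ]
sleeve ends [0.68087068 0.23757314 0.03      ] [0.64342731 0.23547465 0.03      ]
shelf edge [0.64488227 0.37521986 0.219     ] [ 0.64270298 -0.28236763  0.219     ]
dish [0.7270455  0.28670983 0.042     ]
jar [0.44482352 0.31931408 0.02      ] [0.4461874 0.321725  0.02     ]
bung [0.41048067 0.22567715 0.012     ] plugtop [0.41036172 0.22511995 0.028     ]
div [[ 0.5401 -0.2539  0.004 ]
 [ 0.5331 -0.3135  0.004 ]
 [ 0.4352 -0.3021  0.004 ]
 [ 0.4425 -0.2429  0.004 ]] [ 0.48772228 -0.27810322  0.004     ]
div side [[ 0.444  -0.2393  0.004 ]
 [ 0.5421 -0.2512  0.004 ]
 [ 0.5365 -0.3136  0.004 ]
 [ 0.4376 -0.3016  0.004 ]] [ 0.49005475 -0.27642503  0.004     ]
vial [ 0.3575628  -0.34214161  0.05      ]
```

```bash
python3 - <<'E'
from h import *
print([a for a in dir(manip) if a[0]!='_'], manip.tip_reach)
T=lambda x,y:(195+(x-3)/6,120+(y-3)/6)
for p in((168,40),(72,135),(262,135),(168,228)): print(pt("top",*T(*p),.042).round(3))
print(R.from_quat(manip.get_state()["ee_rot"][[1,2,3,0]]).as_matrix().round(3))
E
```

```text
['MotionError', 'calibration', 'get_image', 'get_state', 'sign_off', 'tip_reach'] 0.019
[0.772 0.288 0.042]
[0.724 0.331 0.042]
[0.726 0.24  0.042]
[0.679 0.282 0.042]
[[ 0.434  0.901 -0.001]
 [ 0.901 -0.434 -0.001]
 [-0.002 -0.    -1.   ]]
```

```bash
cat > plan.py <<'E'
from h import *
import sys,json
def tool(th,yaw):  # tilt th forward (deg) along azimuth yaw(deg); tool x = left of heading
    t=np.radians(th);a=np.radians(yaw)
    z=np.array([np.sin(t)*np.cos(a),np.sin(t)*np.sin(a),-np.cos(t)]); x=np.array([-np.sin(a),np.cos(a),0])
    return R.from_matrix(np.c_[x,np.cross(z,x),z])
def plan(p,Rt,n,dec=4):
    s=manip.get_state();p0=np.array(s["position"]);R0=rot()
    if Rt is None: Rt=R0
    W=(R0.inv()*Rt).as_rotvec();R1=R0
    dps=[];ws=[]
    for i in range(n):
        d=R1.inv().apply((np.array(p)-p0)/n)/.4; dps.append(d.round(dec)); ws.append((W/n/.08).round(3)); R1=R1*R.from_rotvec(W/n)
    print("n",n,"max",np.abs(dps).max(),np.abs(ws).max(),"step mm",np.linalg.norm(np.array(p)-p0)/n*1000)
    for i in range(0,n,5): print("dp",json.dumps([list(x) for x in dps[i:i+5]]),"ang",json.dumps([list(x) for x in ws[i:i+5]]))
E
python3 - <<'E'
from plan import *
plan([.50,.25,.22],tool(45,2.5),15)
E
```

```text
n 15 max 0.057 0.641 step mm 24.53185944078618
dp [[-0.0221, 0.057, 0.0049], [-0.0239, 0.056, 0.0075], [-0.0257, 0.0548, 0.0101], [-0.0276, 0.0533, 0.0125], [-0.0294, 0.0518, 0.0148]] ang [[-0.641, 0.162, -0.388], [-0.641, 0.162, -0.388], [-0.641, 0.162, -0.388], [-0.641, 0.162, -0.388], [-0.641, 0.162, -0.388]]
dp [[-0.0312, 0.05, 0.017], [-0.0329, 0.0481, 0.0191], [-0.0346, 0.046, 0.0211], [-0.0363, 0.0438, 0.023], [-0.0379, 0.0414, 0.0247]] ang [[-0.641, 0.162, -0.388], [-0.641, 0.162, -0.388], [-0.641, 0.162, -0.388], [-0.641, 0.162, -0.388], [-0.641, 0.162, -0.388]]
dp [[-0.0395, 0.0389, 0.0262], [-0.041, 0.0362, 0.0276], [-0.0425, 0.0335, 0.0289], [-0.0439, 0.0306, 0.03], [-0.0452, 0.0277, 0.0309]] ang [[-0.641, 0.162, -0.388], [-0.641, 0.162, -0.388], [-0.641, 0.162, -0.388], [-0.641, 0.162, -0.388], [-0.641, 0.162, -0.388]]
```

>>> send_rows --delta_pos '[[-0.022,0.057,0.005],[-0.024,0.056,0.0075],[-0.026,0.055,0.01],[-0.028,0.053,0.0125],[-0.029,0.052,0.015]]' --angular '[[-0.64,0.16,-0.39],[-0.64,0.16,-0.39],[-0.64,0.16,-0.39],[-0.64,0.16,-0.39],[-0.64,0.16,-0.39]]' --hand 30 --squeeze 40

```text
clock: 0.52
position: [0.3336, 0.4278, 0.24]
ee_rot: [0.092, 0.795, 0.592, 0.095]
contact_force: [0.3, -0.3, 0.1]
width: 0.03
```

>>> send_rows --delta_pos '[[-0.031,0.05,0.017],[-0.033,0.048,0.019],[-0.035,0.046,0.021],[-0.036,0.044,0.023],[-0.038,0.041,0.025]]' --angular '[[-0.64,0.16,-0.39],[-0.64,0.16,-0.39],[-0.64,0.16,-0.39],[-0.64,0.16,-0.39],[-0.64,0.16,-0.39]]'

```text
clock: 0.93
position: [0.4171, 0.3387, 0.2302]
ee_rot: [0.181, 0.725, 0.638, 0.188]
contact_force: [0.7, 0.0, 0.8]
width: 0.0303
```

>>> send_rows --delta_pos '[[-0.04,0.039,0.026],[-0.041,0.036,0.0275],[-0.0425,0.0335,0.029],[-0.044,0.03,0.03],[-0.045,0.028,0.031]]' --angular '[[-0.64,0.16,-0.39],[-0.64,0.16,-0.39],[-0.64,0.16,-0.39],[-0.64,0.16,-0.39],[-0.64,0.16,-0.39]]'

```text
clock: 1.35
position: [0.5001, 0.2497, 0.2202]
ee_rot: [0.265, 0.638, 0.669, 0.276]
contact_force: [1.5, -1.1, 0.2]
width: 0.0297
```

```bash
python3 - <<'E'
from plan import *
s=manip.get_state()
print(s["qpos"].round(3),s["position"].round(4),s["contact_force"].round(1),s["clock"]);print(rot().as_matrix().round(3))
E
```

```text
[ 0.551  0.067  2.146 -1.051  0.405 -0.186] [0.5001 0.2497 0.2202] [ 1.5 -1.1  0.2] 1.35
[[-0.047  0.706  0.706]
 [ 0.999  0.034  0.032]
 [-0.002  0.707 -0.707]]
```

```bash
python3 - <<'E'
from plan import *
from scipy.optimize import least_squares
q0=[1.00098496,0.276573160,1.50613493,0,1.36072,-0.121008]; p0=[0.24923434, 0.51761446, 0.24945143]
s=manip.get_state();q1=s["qpos"]
def rm(q,a,b,c): return R.from_euler('ZYZYZ',[q[0],q[1]+q[2],a*q[3],b*q[4],c*q[5]])
for a in(1,-1):
  for c in (1,-1):
    print(a,c,(rm(q1,a,1,c)).as_matrix().round(3).tolist())
print(rm(q0,1,1,1).as_matrix().round(3).tolist())
def fk(q,L):
    L1,L2,h,Lt,o=L
    c=np.array([L1*np.sin(q[1])+L2*np.sin(q[1]+q[2])+o*np.cos(q[1]+q[2]),0,h+L1*np.cos(q[1])+L2*np.cos(q[1]+q[2])-o*np.sin(q[1]+q[2])])
    return R.from_euler('z',q[0]).apply(c)+Lt*rm(q,1,1,1).as_matrix()[:,2]
f=lambda L:np.r_[fk(q0,L)-p0,fk(q1,L)-s["position"],0.003*(np.array(L)-[.45,.4,.25,.25,0])]
r=least_squares(f,[.45,.4,.25,.25,0]);print(r.x,r.fun)
E
```

```text
Traceback (most recent call last):
  File "scipy/spatial/transform/_rotation.pyx", line 1413, in scipy.spatial.transform._rotation.Rotation.from_euler
ValueError: Expected axis specification to be a non-empty string of upto 3 characters, got ZYZYZ
```

```bash
cat > kin.py <<'E'
from plan import *
from scipy.optimize import least_squares
def rm(q,a=1,c=1): return R.from_euler('ZYZ',[q[0],q[1]+q[2],a*q[3]])*R.from_euler('YZ',[q[4],c*q[5]])
def fk(q,L):
    L1,L2,h,Lt,o=L
    c=np.array([L1*np.sin(q[1])+L2*np.sin(q[1]+q[2])+o*np.cos(q[1]+q[2]),0,h+L1*np.cos(q[1])+L2*np.cos(q[1]+q[2])-o*np.sin(q[1]+q[2])])
    return R.from_euler('z',q[0]).apply(c)+Lt*rm(q).as_matrix()[:,2]
E
python3 - <<'E'
from kin import *
q0=[1.00098496,0.276573160,1.50613493,0,1.36072,-0.121008]; p0=[0.24923434, 0.51761446, 0.24945143]
s=manip.get_state();q1=s["qpos"]
for a in(1,-1):
  for c in (1,-1):
    print(a,c,(rm(q1,a,c)).as_matrix().round(3).tolist())
print(rm(q0).as_matrix().round(3).tolist())
f=lambda L:np.r_[fk(q0,L)-p0,fk(q1,L)-s["position"],0.003*(np.array(L)-[.45,.4,.25,.25,0])]
r=least_squares(f,[.45,.4,.25,.25,0]);print(r.x,r.fun)
E
```

```text
1 1 [[0.047, -0.706, 0.706], [-0.999, -0.034, 0.032], [0.002, -0.707, -0.707]]
1 -1 [[-0.213, -0.675, 0.706], [-0.943, 0.331, 0.032], [-0.256, -0.659, -0.707]]
-1 1 [[-0.937, 0.01, 0.348], [0.236, 0.752, 0.615], [-0.256, 0.659, -0.707]]
-1 -1 [[-0.87, 0.35, 0.348], [0.494, 0.614, 0.615], [0.002, 0.707, -0.707]]
[[-0.434, -0.901, -0.001], [-0.901, 0.434, -0.002], [0.002, 0.0, -1.0]]
[ 1.40603037  0.07951518 -1.44783686  0.14429274 -0.51759938] [ 0.05841079 -0.03744597  0.00031257  0.00016843 -0.00049211 -0.0002973
  0.00286809 -0.00096145 -0.00509351 -0.00031712 -0.0015528 ]
```

```bash
cat >> kin.py <<'E'
def fk(q,L):
    L1,L2,h,Lt,o,d=L
    c=np.array([L1*np.sin(q[1])+L2*np.sin(q[1]+q[2])+o*np.cos(q[1]+q[2]),d,h+L1*np.cos(q[1])+L2*np.cos(q[1]+q[2])-o*np.sin(q[1]+q[2])])
    return R.from_euler('z',q[0]).apply(c)+Lt*rm(q).as_matrix()[:,2]
E
python3 - <<'E'
from kin import *
q0=[1.00098496,0.276573160,1.50613493,0,1.36072,-0.121008]; p0=[0.24923434, 0.51761446, 0.24945143]
s=manip.get_state();q1=s["qpos"]
for w in (.01,.001,.0001):
  f=lambda L:np.r_[fk(q0,L)-p0,fk(q1,L)-s["position"],w*(np.array(L)-[.43,.4,.2,.22,0,.069])]
  r=least_squares(f,[.45,.4,.25,.25,0,.069]);print(r.x.round(4),r.fun[:6].round(4))
E
```

```text
[0.6209 0.4246 0.1524 0.3467 0.0654 0.0696] [-0.0002  0.0001  0.0002  0.0001 -0.0002 -0.0002]
[0.6298 0.4211 0.1366 0.3455 0.0603 0.0694] [-0.  0.  0.  0. -0. -0.]
[0.6299 0.421  0.1364 0.3455 0.0603 0.0694] [-0.  0.  0.  0. -0. -0.]
```

```bash
python3 - <<'E'
from plan import *
plan([.575,.2335,.115],tool(45,2.5),5)
E
```

```text
n 5 max 0.0634 0.008 step mm 26.035504068003313
dp [[-0.0097, -0.011, 0.0634], [-0.0097, -0.011, 0.0634], [-0.0097, -0.011, 0.0634], [-0.0097, -0.011, 0.0634], [-0.0097, -0.011, 0.0634]] ang [[-0.0, -0.003, 0.008], [-0.0, -0.003, 0.008], [-0.0, -0.003, 0.008], [-0.0, -0.003, 0.008], [-0.0, -0.003, 0.008]]
```

>>> send_rows --delta_pos '[[-0.0097,-0.011,0.0634],[-0.0097,-0.011,0.0634],[-0.0097,-0.011,0.0634],[-0.0097,-0.011,0.0634],[-0.0097,-0.011,0.0634]]' --angular '[[0,0,0.01],[0,0,0.01],[0,0,0.01],[0,0,0.01],[0,0,0]]'

```text
clock: 1.77
position: [0.5801, 0.2354, 0.1469]
ee_rot: [0.243, 0.648, 0.676, 0.255]
contact_force: [0.4, 1.0, 0.4]
width: 0.03
```

```bash
python3 - <<'E'
from kin import *
s=manip.get_state();q2=s["qpos"];print(q2.round(3),s["position"].round(4))
q0=[1.00098496,0.276573160,1.50613493,0,1.36072,-0.121008]; p0=[0.24923434, 0.51761446, 0.24945143]
q1=[ 0.551,0.067,2.146,-1.051,0.405,-0.186];p1=[0.5001,0.2497,0.2202]
w=.0005
f=lambda L:np.r_[fk(q0,L)-p0,fk(q1,L)-p1,fk(q2,L)-s["position"],w*(np.array(L)-[.43,.4,.2,.22,0,.069])]
r=least_squares(f,[.45,.4,.25,.25,0,.069]);print(r.x.round(4),r.fun[:9].round(4))
im=manip.get_image("side");crop(im,180,80,420,260,3,"s1.png")
im=manip.get_image("top");crop(im,180,110,380,260,4,"t1.png")
E
```

```text
[ 0.401  0.252  2.103 -1.178  0.251 -0.128] [0.5801 0.2354 0.1469]
[0.6302 0.421  0.1365 0.3456 0.0606 0.0693] [ 0.0001 -0.     -0.0001 -0.0001  0.0002  0.      0.     -0.0001  0.0001]
```

View pics/s1.png

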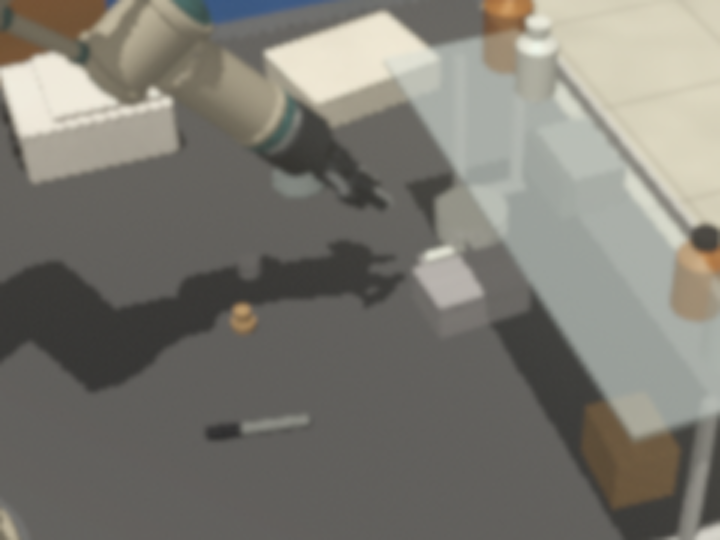

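View pics/t1.png

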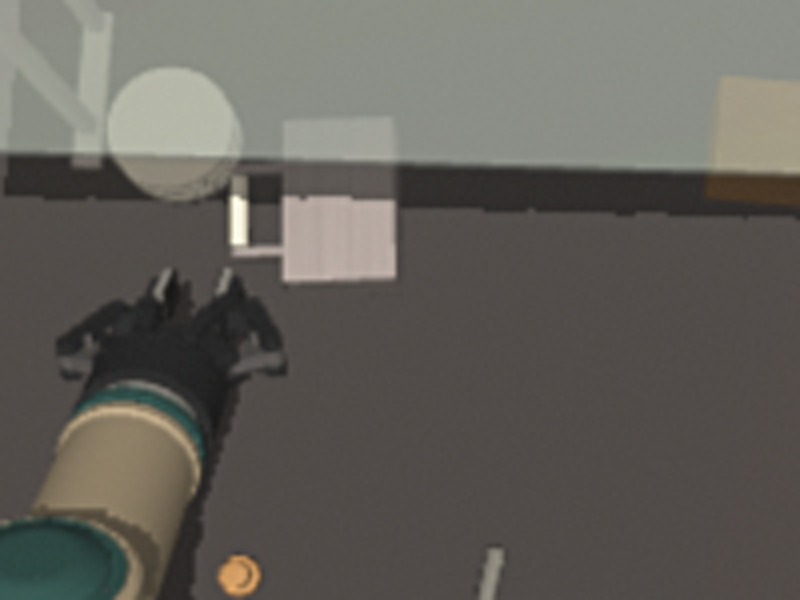

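```bash
cat >> kin.py <<'E'
L=[0.6302,0.421,0.1365,0.3456,0.0606,0.0693]
LO=np.array([-2.89,-.75,.22,-1.18,.11,-2.7]);HI=np.array([2.89,2.08,2.7,4.32,2.71,2.7])
def ik(p,Rt,q):
    Rt=Rt*R.from_euler('z',np.pi)
    f=lambda q:np.r_[fk(q,L)-p,0.3*(rm(q).inv()*Rt).as_rotvec()]
    r=least_squares(f,np.clip(q,LO+1e-6,HI-1e-6),bounds=(LO,HI));return r.x,np.abs(r.fun).max()
E
python3 - <<'E'
from kin import *
print("carton",[pt("top",u,v,z).round(3) for u,v,z in((356+5,129,.07),(356,161,0.0))])
for yaw in (2.5,):
 for th in (20,25,30,35,40,45,50,55):
  q=np.array([.4,.3,1.9,-.8,.4,-.1]);o=[]
  for p in ([.59,.2355,.12],[.66,.2375,.028],[.661,.20,.09],[.662,.16,.11],[.664,.10,.12],[.668,.03,.1],[.672,-.038,.03],[.46,-.038,.03]):
    q,e=ik(np.array(p),tool(th,yaw),q); o.append((round(float(e),3),*[float(x) for x in q[[3,4]].round(2)]))
  print(th,o)
E
```

```text
carton [array([ 0.762, -0.108,  0.07 ]), array([ 0.689, -0.101,  0.   ])]
20 [(0.0, -0.16, 0.64), (0.0, -0.17, 0.5), (0.0, -0.11, 0.61), (0.0, -0.06, 0.64), (0.0, -0.0, 0.65), (0.0, 0.08, 0.6), (0.0, 0.19, 0.46), (0.0, 0.5, 0.26)]
25 [(0.0, -0.25, 0.52), (0.0, -0.31, 0.36), (0.0, -0.18, 0.47), (0.0, -0.1, 0.5), (0.0, -0.0, 0.51), (0.0, 0.12, 0.46), (0.0, 0.35, 0.33), (0.008, 0.79, 0.19)]
30 [(0.0, -0.41, 0.39), (0.0, -0.6, 0.24), (0.0, -0.3, 0.34), (0.0, -0.17, 0.36), (0.0, -0.0, 0.36), (0.0, 0.22, 0.32), (0.0, 0.72, 0.21), (0.025, 0.83, 0.15)]
35 [(0.0, -0.71, 0.29), (0.003, -1.18, 0.17), (0.0, -0.61, 0.21), (0.0, -0.35, 0.22), (0.0, -0.01, 0.21), (0.0, 0.48, 0.18), (0.014, 0.92, 0.15), (0.042, 0.86, 0.11)]
40 [(0.003, -1.18, 0.23), (0.025, -1.18, 0.17), (0.006, -1.18, 0.14), (0.002, -1.05, 0.11), (0.007, -0.05, 0.11), (0.008, 1.02, 0.11), (0.033, 0.94, 0.11), (0.06, 0.87, 0.11)]
45 [(0.025, -1.18, 0.23), (0.047, -1.18, 0.17), (0.027, -1.18, 0.13), (0.021, -1.18, 0.11), (0.019, -1.18, 0.11), (0.037, -1.18, 0.11), (0.055, -1.18, 0.11), (0.079, 0.89, 0.11)]
50 [(0.047, -1.18, 0.23), (0.069, -1.18, 0.17), (0.049, -1.18, 0.12), (0.042, -1.18, 0.11), (0.04, -1.18, 0.11), (0.049, -1.18, 0.11), (0.077, -1.18, 0.11), (0.097, -1.18, 0.11)]
55 [(0.068, -1.18, 0.23), (0.091, -1.18, 0.16), (0.071, -1.18, 0.11), (0.064, -1.18, 0.11), (0.062, -1.18, 0.11), (0.071, -1.18, 0.11), (0.098, -1.18, 0.11), (0.115, -1.18, 0.11)]
```

```bash
python3 - <<'E'
from kin import *
F=R.from_euler('z',np.pi)
for th in (45,50,55,60,65):
  q=np.array([.4,.3,1.9,3.6,.4,-.1]);o=[]
  for p in ([.59,.2355,.12],[.66,.2375,.028],[.661,.20,.09],[.662,.16,.11],[.664,.10,.12],[.668,.03,.1],[.672,-.038,.03],[.46,-.038,.03]):
    q,e=ik(np.array(p),tool(th,2.5)*F,q); o.append((round(float(e),3),*[float(x) for x in q.round(2)]))
  print(th,*o,sep="\n")
q=np.array([.551,.067,2.146,-1.051,.405,-.186]);
# transition: down pose flipped
for p,th,yaw in (([.5,.25,.25],0,25),([.5,.25,.25],0,2.5)):
  for q4,q6 in((-.1,-.1),(3.14,-.1),(3.14,2.6)):
    for f in (R.identity(),F): print(th,yaw,ik(np.array(p),tool(th,yaw)*f,np.array([.5,.3,1.7,q4,1.0,q6])))
E
```

```text
45
(0.001, 0.41, 0.32, 2.17, 4.32, 0.27, -2.48)
(0.0, 0.35, 0.55, 2.11, 3.81, 0.35, -1.98)
(0.0, 0.27, 0.42, 2.1, 3.97, 0.22, -2.22)
(0.0, 0.19, 0.37, 2.11, 3.84, 0.16, -2.17)
(0.0, 0.05, 0.34, 2.13, 3.17, 0.11, -1.59)
(0.0, -0.12, 0.37, 2.16, 2.54, 0.2, -1.1)
(0.0, -0.27, 0.52, 2.21, 2.55, 0.41, -1.25)
(0.002, -0.54, 0.48, 2.7, 2.58, 0.81, -1.6)
50
(0.0, 0.43, 0.35, 2.23, 3.99, 0.39, -2.13)
(0.0, 0.37, 0.58, 2.17, 3.66, 0.52, -1.82)
(0.0, 0.29, 0.44, 2.16, 3.67, 0.37, -1.91)
(0.0, 0.19, 0.39, 2.18, 3.52, 0.31, -1.84)
(0.0, 0.05, 0.36, 2.2, 3.15, 0.29, -1.58)
(0.0, -0.13, 0.4, 2.23, 2.78, 0.37, -1.34)
(0.0, -0.29, 0.56, 2.27, 2.67, 0.58, -1.39)
(0.016, -0.56, 0.5, 2.7, 2.54, 0.86, -1.6)
55
(0.0, 0.44, 0.38, 2.29, 3.8, 0.55, -1.92)
(0.0, 0.38, 0.63, 2.22, 3.58, 0.69, -1.72)
(0.0, 0.3, 0.48, 2.22, 3.55, 0.54, -1.78)
(0.0, 0.2, 0.43, 2.24, 3.42, 0.49, -1.72)
(0.0, 0.05, 0.39, 2.26, 3.15, 0.47, -1.58)
(0.0, -0.13, 0.43, 2.29, 2.86, 0.56, -1.44)
(0.0, -0.31, 0.61, 2.33, 2.73, 0.77, -1.47)
(0.029, -0.6, 0.52, 2.7, 2.5, 0.93, -1.61)
60
(0.0, 0.46, 0.44, 2.34, 3.7, 0.72, -1.79)
(0.0, 0.39, 0
[... 1636 characters left out ...]
565e-09))
0 2.5 (array([3.39360262e-01, 2.52016200e-01, 1.53923023e+00, 7.40601712e-10,
       1.35034618e+00, 1.86652335e+00]), np.float64(1.0074822546716516e-08))
0 2.5 (array([0.40019123, 0.15860095, 2.31174929, 4.32      , 0.11      ,
       0.71319641]), np.float64(0.2114287929751162))
0 2.5 (array([3.39360262e-01, 2.52016229e-01, 1.53923019e+00, 1.17689488e-15,
       1.35034624e+00, 1.86652336e+00]), np.float64(3.164135620181696e-15))
0 2.5 (array([0.26994702, 0.15362876, 2.33768581, 2.23762421, 0.11      ,
       2.7       ]), np.float64(0.20428495723626722))
0 2.5 (array([0.13156985, 0.11033096, 2.34784468, 4.32      , 0.11      ,
       2.7       ]), np.float64(0.2533799565332272))
```

```bash
cat > jpath.py <<'E'
from kin import *
def jrows(qs):
    # tool-frame rows along joint list, start at measured
    F=R.from_euler('z',np.pi)
    out=[]
    for a,b in zip(qs[:-1],qs[1:]):
        Ra=rm(a)*F;Rb=rm(b)*F
        d=Ra.inv().apply(fk(b,L)-fk(a,L))/.4; w=(Ra.inv()*Rb).as_rotvec()/.08
        out.append((d,w))
    return out
def show(rows):
    for i in range(0,len(rows),5):
        print(i//5,json.dumps([[round(float(v),3) for v in d] for d,w in rows[i:i+5]]),json.dumps([[round(float(v),2) for v in w] for d,w in rows[i:i+5]]))
E
python3 - <<'E'
from jpath import *
s=manip.get_state();q0=s["qpos"]
F=R.from_euler('z',np.pi)
qT,e=ik(np.array([.575,.234,.14]),tool(53,2.5)*F,np.array([.43,.36,2.25,3.9,.5,-2.]))
print(qT.round(3),e)
N=45
t=np.linspace(0,1,N+1)
Q=q0+(qT-q0)*t[:,None]; Q[:,4]+=0.25*np.sin(np.pi*t); Q[:,1]-=.25*np.sin(np.pi*t)
P=np.array([fk(q,L) for q in Q]);print(P[::5].round(3));print(np.abs(np.diff(Q,axis=0)).max(0).round(3)*12)
r=jrows(Q);print(max(np.abs(w).max() for d,w in r),max(np.linalg.norm(d)*400 for d,w in r));show(r)
E
```

```text
[ 0.451  0.311  2.268  3.955  0.451 -2.077] 6.00422806473766e-09
[[0.581 0.235 0.146]
 [0.515 0.221 0.143]
 [0.437 0.26  0.14 ]
 [0.377 0.341 0.165]
 [0.36  0.425 0.226]
 [0.395 0.473 0.301]
 [0.469 0.462 0.347]
 [0.548 0.4   0.331]
 [0.591 0.314 0.252]
 [0.575 0.234 0.14 ]]
[0.012 0.228 0.048 1.368 0.264 0.516]
0.8611604323642114 28.181487281909806
0 [[-0.014, -0.02, -0.02], [-0.012, -0.023, -0.02], [-0.01, -0.026, -0.02], [-0.007, -0.03, -0.019], [-0.005, -0.033, -0.019]] [[0.26, -0.16, 0.86], [0.31, -0.12, 0.85], [0.35, -0.09, 0.84], [0.39, -0.05, 0.83], [0.43, -0.0, 0.82]]
1 [[-0.002, -0.036, -0.018], [0.001, -0.038, -0.017], [0.004, -0.041, -0.016], [0.007, -0.043, -0.015], [0.01, -0.045, -0.014]] [[0.47, 0.04, 0.8], [0.5, 0.08, 0.79], [0.54, 0.13, 0.77], [0.56, 0.17, 0.75], [0.59, 0.22, 0.74]]
2 [[0.013, -0.046, -0.013], [0.016, -0.047, -0.012], [0.019, -0.048, -0.011], [0.022, -0.048, -0.01], [0.024, -0.047, -0.009]] [[0.61, 0.26, 0.72], [0.62, 0.3, 0.7], [0.63, 0.34, 0.69], [0.63, 0.38, 0.68], [0.63, 0.42, 0.67]]
3 [[0.027, -0.046, -0.008], [0.029, -0.045, -0.007], [0.032, -0
[... 565 characters left out ...]
 [0.05, 0.7, 0.7], [-0.02, 0.7, 0.71]]
6 [[0.045, 0.016, 0.006], [0.044, 0.022, 0.007], [0.044, 0.027, 0.007], [0.043, 0.032, 0.008], [0.042, 0.037, 0.008]] [[-0.09, 0.7, 0.71], [-0.15, 0.69, 0.71], [-0.22, 0.69, 0.71], [-0.28, 0.68, 0.7], [-0.35, 0.67, 0.7]]
7 [[0.041, 0.041, 0.009], [0.04, 0.045, 0.009], [0.039, 0.049, 0.01], [0.038, 0.052, 0.01], [0.037, 0.055, 0.011]] [[-0.4, 0.66, 0.69], [-0.46, 0.65, 0.69], [-0.51, 0.63, 0.68], [-0.55, 0.62, 0.67], [-0.59, 0.6, 0.67]]
8 [[0.036, 0.057, 0.011], [0.035, 0.059, 0.012], [0.034, 0.06, 0.012], [0.033, 0.061, 0.013], [0.032, 0.061, 0.013]] [[-0.62, 0.59, 0.66], [-0.65, 0.57, 0.65], [-0.67, 0.56, 0.65], [-0.69, 0.54, 0.65], [-0.7, 0.53, 0.64]]
```

>>> send_rows --delta_pos '[[-0.014,-0.02,-0.02],[-0.012,-0.023,-0.02],[-0.01,-0.026,-0.02],[-0.007,-0.03,-0.019],[-0.005,-0.033,-0.019]]' --angular '[[0.26,-0.16,0.86],[0.31,-0.12,0.85],[0.35,-0.09,0.84],[0.39,-0.05,0.83],[0.43,0,0.82]]'

```text
clock: 2.28
position: [0.5114, 0.2226, 0.1453]
ee_rot: [0.162, 0.771, 0.569, 0.236]
contact_force: [-0.1, -0.2, -0.2]
width: 0.0301
```

```bash
python3 - <<'E'
from kin import *
s=manip.get_state();print(s["qpos"].round(3))
E
```

```text
[ 0.411  0.168  2.124 -0.604  0.362 -0.344]
```

Tracking matches the prediction, so I'll carry on along the wrist-swing path.

>>> send_rows --delta_pos '[[-0.002,-0.036,-0.018],[0.001,-0.038,-0.017],[0.004,-0.041,-0.016],[0.007,-0.043,-0.015],[0.01,-0.045,-0.014]]' --angular '[[0.47,0.04,0.8],[0.5,0.08,0.79],[0.54,0.13,0.77],[0.56,0.17,0.75],[0.59,0.22,0.74]]'

```text
clock: 2.7
position: [0.4334, 0.262, 0.1418]
ee_rot: [0.026, 0.855, 0.469, 0.218]
contact_force: [-0.1, -0.1, -0.0]
width: 0.0299
```

>>> send_rows --delta_pos '[[0.013,-0.046,-0.013],[0.016,-0.047,-0.012],[0.019,-0.048,-0.011],[0.022,-0.048,-0.01],[0.024,-0.047,-0.009]]' --angular '[[0.61,0.26,0.72],[0.62,0.3,0.7],[0.63,0.34,0.69],[0.63,0.38,0.68],[0.63,0.42,0.67]]'

```text
clock: 3.12
position: [0.3736, 0.3427, 0.1664]
ee_rot: [-0.142, 0.892, 0.371, 0.218]
contact_force: [0.4, -0.4, 0.1]
width: 0.0298
```

>>> send_rows --delta_pos '[[0.027,-0.046,-0.008],[0.029,-0.045,-0.007],[0.032,-0.043,-0.005],[0.034,-0.041,-0.004],[0.036,-0.038,-0.003]]' --angular '[[0.62,0.45,0.66],[0.61,0.49,0.65],[0.59,0.52,0.65],[0.56,0.54,0.65],[0.53,0.57,0.65]]'

```text
clock: 3.53
position: [0.3563, 0.4266, 0.2282]
ee_rot: [-0.308, 0.883, 0.258, 0.243]
contact_force: [-0.3, -1.0, -0.8]
width: 0.0302
```

```bash
python3 - <<'E'
from jpath import *
s=manip.get_state();print(s["qpos"].round(3))
q0=s["qpos"]
F=R.from_euler('z',np.pi)
qT=np.array([ 0.451,0.311,2.268,3.955,0.451,-2.077])
t=np.linspace(20/45,1,26)
c=lambda t:(qT-q0)*((t-t[0])/(1-t[0]))[:,None]
Q=q0+c(t); b=np.sin(np.pi*t)-np.sin(np.pi*t[0])*(1-(t-t[0])/(1-t[0]));Q[:,4]+=0.25*b; Q[:,1]-=.25*b
P=np.array([fk(q,L) for q in Q]);print(P[::5].round(3))
r=jrows(Q);print(max(np.abs(w).max() for d,w in r),max(np.linalg.norm(d)*400 for d,w in r));show(r)
E
```

```text
[ 0.427  0.027  2.18   1.11   0.587 -0.996]
[[0.356 0.427 0.228]
 [0.392 0.473 0.303]
 [0.467 0.462 0.348]
 [0.547 0.4   0.332]
 [0.591 0.314 0.253]
 [0.575 0.234 0.14 ]]
0.7065968524822633 28.229658632324472
0 [[0.038, -0.034, -0.002], [0.04, -0.03, -0.001], [0.041, -0.026, 0.0], [0.042, -0.021, 0.001], [0.043, -0.016, 0.002]] [[0.49, 0.6, 0.65], [0.45, 0.62, 0.65], [0.41, 0.64, 0.66], [0.35, 0.65, 0.67], [0.3, 0.67, 0.67]]
1 [[0.044, -0.011, 0.003], [0.045, -0.006, 0.004], [0.045, -0.0, 0.004], [0.045, 0.005, 0.005], [0.045, 0.011, 0.006]] [[0.24, 0.68, 0.68], [0.18, 0.69, 0.69], [0.11, 0.7, 0.7], [0.05, 0.7, 0.7], [-0.02, 0.7, 0.7]]
2 [[0.045, 0.017, 0.006], [0.044, 0.022, 0.007], [0.044, 0.027, 0.008], [0.043, 0.032, 0.008], [0.042, 0.037, 0.009]] [[-0.09, 0.7, 0.71], [-0.16, 0.69, 0.71], [-0.22, 0.69, 0.71], [-0.29, 0.68, 0.7], [-0.35, 0.67, 0.7]]
3 [[0.041, 0.042, 0.009], [0.04, 0.046, 0.01], [0.039, 0.049, 0.01], [0.038, 0.052, 0.011], [0.037, 0.055, 0.011]] [[-0.41, 0.66, 0.69], [-0.46, 0.65, 0.69], [-0.51, 0.63, 0.68], [-0.55, 0.62, 0.67], [-0.59, 0.6, 0.67]]
4 [[0.036, 0.057, 0.012], [0.035, 0.059, 0.012], [0.034, 0.06, 0.013], [0.033, 0.061, 0.013], [0.032, 0.061, 0.013]] [[-0.62, 0.59, 0.66], [-0.65, 0.57, 0.65], [-0.67, 0.56, 0.65], [-0.69, 0.54, 0.65], [-0.7, 0.53, 0.64]]
```

>>> send_rows --delta_pos '[[0.038,-0.034,-0.002],[0.04,-0.03,-0.001],[0.041,-0.026,0.0],[0.042,-0.021,0.001],[0.043,-0.016,0.002]]' --angular '[[0.49,0.6,0.65],[0.45,0.62,0.65],[0.41,0.64,0.66],[0.35,0.65,0.67],[0.3,0.67,0.67]]'

```text
clock: 3.95
position: [0.3923, 0.473, 0.303]
ee_rot: [-0.436, 0.845, 0.116, 0.288]
contact_force: [-0.2, 1.1, -0.6]
width: 0.0299
```

>>> send_rows --delta_pos '[[0.044,-0.011,0.003],[0.045,-0.006,0.004],[0.045,0,0.004],[0.045,0.005,0.005],[0.045,0.011,0.006]]' --angular '[[0.24,0.68,0.68],[0.18,0.69,0.69],[0.11,0.7,0.7],[0.05,0.7,0.7],[-0.02,0.7,0.7]]'

```text
clock: 4.37
position: [0.4676, 0.4619, 0.3485]
ee_rot: [-0.501, 0.796, -0.057, 0.335]
contact_force: [-0.0, 0.2, 0.1]
width: 0.03
```

>>> send_rows --delta_pos '[[0.045,0.017,0.006],[0.044,0.022,0.007],[0.044,0.027,0.008],[0.043,0.032,0.008],[0.042,0.037,0.009]]' --angular '[[-0.09,0.7,0.71],[-0.16,0.69,0.71],[-0.22,0.69,0.71],[-0.29,0.68,0.7],[-0.35,0.67,0.7]]'

```text
clock: 4.78
position: [0.5476, 0.3998, 0.332]
ee_rot: [-0.495, 0.749, -0.251, 0.362]
contact_force: [1.0, -0.2, 0.9]
width: 0.0301
```

>>> send_rows --delta_pos '[[0.041,0.042,0.009],[0.04,0.046,0.01],[0.039,0.049,0.01],[0.038,0.052,0.011],[0.037,0.055,0.011]]' --angular '[[-0.41,0.66,0.69],[-0.46,0.65,0.69],[-0.51,0.63,0.68],[-0.55,0.62,0.67],[-0.59,0.6,0.67]]'

```text
clock: 5.2
position: [0.5908, 0.3131, 0.2522]
ee_rot: [-0.427, 0.702, -0.445, 0.354]
contact_force: [-0.4, -0.0, 0.3]
width: 0.0299
```

>>> send_rows --delta_pos '[[0.036,0.057,0.012],[0.035,0.059,0.012],[0.034,0.06,0.013],[0.033,0.061,0.013],[0.032,0.061,0.013]]' --angular '[[-0.62,0.59,0.66],[-0.65,0.57,0.65],[-0.67,0.56,0.65],[-0.69,0.54,0.65],[-0.7,0.53,0.64]]'

```text
clock: 5.62
position: [0.5757, 0.2332, 0.1401]
ee_rot: [-0.321, 0.646, -0.62, 0.309]
contact_force: [0.3, -0.0, -0.4]
width: 0.0298
```

```bash
python3 - <<'E'
from jpath import *
s=manip.get_state();print(s["qpos"].round(3),s["position"]);print(rot().as_matrix().round(3))
F=R.from_euler('z',np.pi)
plan([.61,.235,.088],tool(53,2.5)*F,5)
E
```

```text
[ 0.45   0.311  2.266  3.964  0.45  -2.086] [0.57565279 0.23315304 0.14012899]
[[ 0.04  -0.602  0.797]
 [-0.999 -0.025  0.032]
 [ 0.001 -0.798 -0.603]]
n 5 max 0.0294 0.008 step mm 12.490914651133032
dp [[-0.0002, 0.0104, 0.0294], [-0.0002, 0.0104, 0.0294], [-0.0002, 0.0105, 0.0294], [-0.0002, 0.0105, 0.0294], [-0.0002, 0.0105, 0.0294]] ang [[0.002, -0.008, -0.004], [0.002, -0.008, -0.004], [0.002, -0.008, -0.004], [0.002, -0.008, -0.004], [0.002, -0.008, -0.004]]
```

>>> send_rows --delta_pos '[[0,0.015,0.038],[0,0.015,0.038],[0,0.015,0.037],[0,0.014,0.037],[0,0,0]]' --angular '[[0,0,0],[0,0,0],[0,0,0],[0,0,0],[0,0,0]]' --hand 25

```text
clock: 6.03
position: [0.6103, 0.235, 0.0836]
ee_rot: [-0.321, 0.647, -0.619, 0.309]
contact_force: [-0.3, 1.2, -1.0]
width: 0.0245
```

```bash
python3 - <<'E'
from jpath import *
s=manip.get_state();print(s["qpos"].round(3),s["position"])
im=manip.get_image("side");crop(im,270,130,370,205,8,"s2.png")
im=manip.get_image("top");crop(im,190,110,310,200,6,"t2.png")
E
```

```text
[ 0.416  0.46   2.26   3.737  0.547 -1.866] [0.61026766 0.23496466 0.08360189]
```

View pics/s2.png

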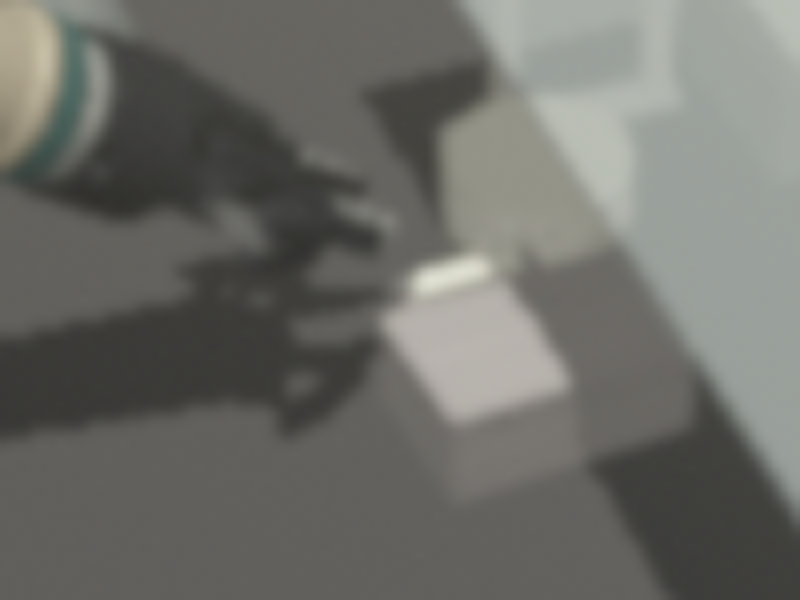

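View pics/t2.png

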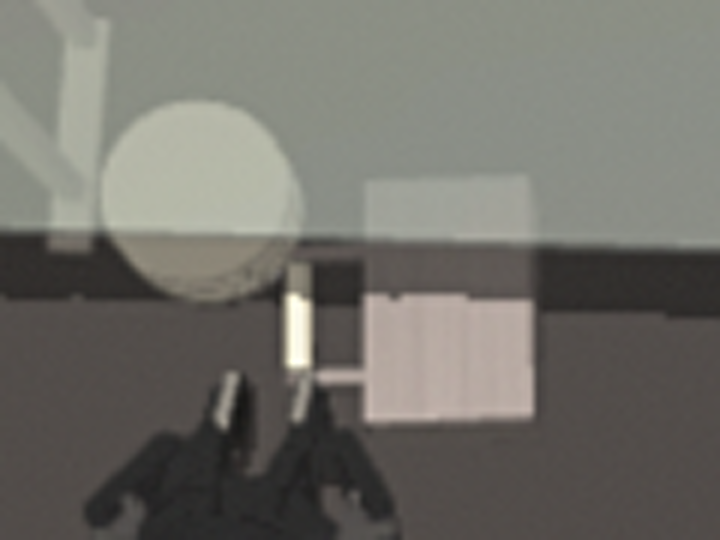

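```bash
python3 - <<'E'
from jpath import *
T=lambda x,y:(190+(x-3)/6,110+(y-3)/6)
for p in((230,372),(303,378)): print(pt("top",*T(*p),.076).round(4))
print(proj("top",[.6103,.235,.0836]),T(266,400))
print(pt("top",*T(299,331),.030),pt("top",*T(299,265),.03),pt("top",*T(299,371),.03))
F=R.from_euler('z',np.pi)
plan([.661,.2375,.032],tool(53,2.5)*F,5)
print(ik(np.array([.661,.2375,.032]),tool(53,2.5)*F,manip.get_state()["qpos"]))
E
```

```text
[0.6294 0.256  0.076 ]
[0.6273 0.2228 0.076 ]
[234.53821503 177.82544821] (233.83333333333334, 176.16666666666669)
[0.66210467 0.23604475 0.03      ] [0.69478788 0.23787402 0.03      ] [0.64245838 0.23494515 0.03      ]
n 5 max 0.0366 0.005 step mm 14.820757645899196
dp [[-0.0003, 0.006, 0.0366], [-0.0003, 0.006, 0.0366], [-0.0002, 0.006, 0.0366], [-0.0002, 0.006, 0.0366], [-0.0002, 0.006, 0.0366]] ang [[-0.001, -0.005, 0.004], [-0.001, -0.005, 0.004], [-0.001, -0.005, 0.004], [-0.001, -0.005, 0.004], [-0.001, -0.005, 0.004]]
(array([ 0.3736051 ,  0.59979667,  2.19707845,  3.61294037,  0.60634817,
       -1.76413906]), np.float64(4.884370685687145e-12))
```

>>> send_rows --delta_pos '[[0.001,0.006,0.037],[0.001,0.006,0.037],[0,0.006,0.037],[0,0.006,0.036],[0,0.006,0.036]]' --angular '[[0,0,0],[0,0,0],[0,0,0],[0,0,0],[0,0,0]]' --hand 27

```text
clock: 6.55
position: [0.6667, 0.2368, 0.0411]
ee_rot: [-0.329, 0.643, -0.614, 0.317]
contact_force: [-4.7, 1.0, 44.0]
width: 0.0269
```

>>> send_rows --delta_pos '[[0,0,0],[0,0,0],[0,0,0],[0,0,0]]' --angular '[[0,0,0],[0,0,0],[0,0,0],[0,0,0]]' --hand 0 --squeeze 50

```text
clock: 6.88
position: [0.6664, 0.2378, 0.0396]
ee_rot: [-0.328, 0.644, -0.616, 0.314]
contact_force: [4.4, 2.8, 6.6]
width: 0.0085
```

```bash
python3 - <<'E'
from jpath import *
s=manip.get_state();print(s["qpos"].round(3),s["position"],s["width"],s["contact_force"])
im=manip.get_image("side");crop(im,270,130,370,205,8,"s3.png")
im=manip.get_image("top");crop(im,190,110,310,200,6,"t3.png")
E
```

```text
[ 0.372  0.595  2.192  3.612  0.614 -1.768] [0.66641978 0.23780768 0.0395693 ] 0.008506561802684573 [4.43247172 2.80017374 6.57925076]
```

View pics/s3.png

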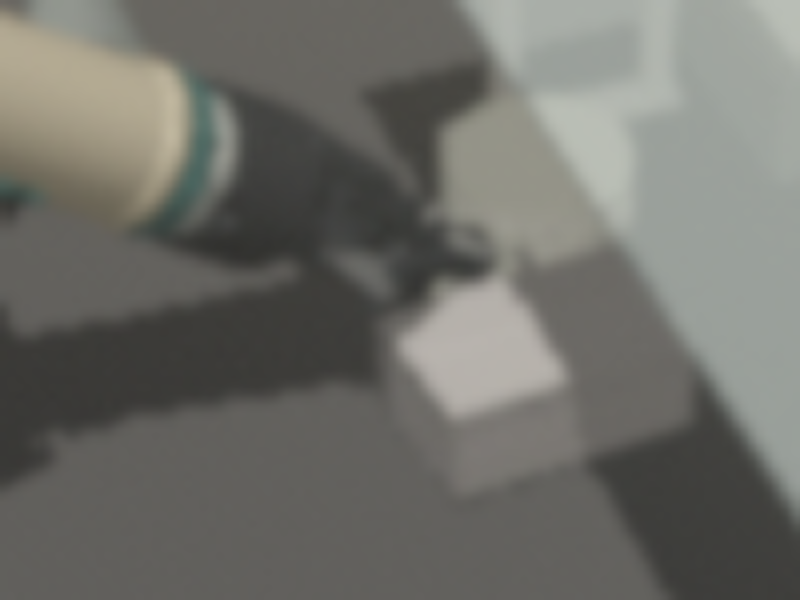

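View pics/t3.png

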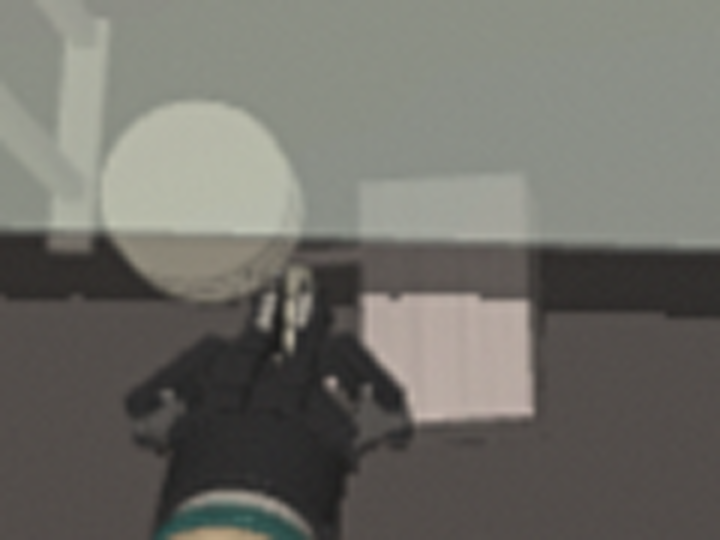

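>>> send_rows --delta_pos '[[0,0,0],[0,0,0],[0,0,-0.03],[0,0,-0.05],[0,0,-0.05]]' --angular '[[0,0,0],[0,0,0],[0,0,0],[0,0,0],[0,0,0]]' --hand 27

```text
clock: 7.4
position: [0.6186, 0.2341, 0.0644]
ee_rot: [-0.322, 0.646, -0.619, 0.31]
contact_force: [-0.3, 0.3, 0.7]
width: 0.0269
```

```bash
python3 - <<'E'
from jpath import *
s=manip.get_state();print(s["qpos"].round(3),s["position"],s["width"],s["contact_force"])
im=manip.get_image("side");crop(im,270,130,370,205,8,"s4.png")
im=manip.get_image("top");crop(im,190,110,310,200,6,"t4.png")
F=R.from_euler('z',np.pi)
ax=np.array([np.cos(.044),np.sin(.044),0])
for th in (45,48,50,53):
  for roll in (-10,-15,-20):
    print(th,roll,ik(np.array([.661,.2365,.033]),R.from_rotvec(np.radians(roll)*ax)*tool(th,2.5)*F,s["qpos"]))
E
```

```text
[ 0.406  0.509  2.263  3.679  0.591 -1.807] [0.6186035  0.23411997 0.06441949] 0.02690292819829064 [-0.29076379  0.29454312  0.73482328]
45 -10 (array([ 0.43310311,  0.56092749,  2.06722499,  4.25679227,  0.4395074 ,
       -2.4769654 ]), np.float64(5.516787526804732e-10))
45 -15 (array([ 0.46580605,  0.58027958,  2.06062557,  4.32      ,  0.5100809 ,
       -2.5675617 ]), np.float64(0.003950903177078917))
45 -20 (array([ 0.49195102,  0.60404105,  2.06504742,  4.32      ,  0.58404612,
       -2.59992715]), np.float64(0.01087351064629822))
48 -10 (array([ 0.43859571,  0.57718198,  2.10250527,  4.09289165,  0.50401932,
       -2.30709401]), np.float64(1.2395916793028763e-09))
48 -15 (array([ 0.47597817,  0.59224154,  2.081031  ,  4.22950622,  0.55759591,
       -2.46821138]), np.float64(5.151529702818179e-10))
48 -20 (array([ 0.5094621 ,  0.61133842,  2.06356234,  4.32      ,  0.61987422,
       -2.58633122]), np.float64(0.0010471856287638268))
50 -10 (array([ 0.4419734 ,  0.59007294,  2.12520215,  4.00541632,  0.55404124,
       -2.21523444]), np.float64(5.071609798790177e-13))
50 -15 (array([ 0.47843001,  0.60425281,  2.10419074,  4.1380182 ,  0.59934272,
       -2.37344188]), np.float64(1.8285373215576327e-14))
50 -20 (array([ 0.51271811,  0.62159586,  2.08315995,  4.24516094,  0.65296291,
       -2.50803996]), np.float64(1.5312751067142472e-13))
53 -10 (array([ 0.44655935,  0.61254625,  2.15787589,  3.90053651,  0.63699075,
       -2.10314679]), np.float64(5.314234718944989e-10))
53 -15 (array([ 0.48146327,  0.62530865,  2.13764404,  4.02238593,  0.67124768,
       -2.25242982]), np.float64(2.0483015283900844e-11))
53 -20 (array([ 0.51433091,  0.64114569,  2.11740402,  4.12616714,  0.71420823,
       -2.38544443]), np.float64(1.3637591056436804e-12))
```

View pics/s4.png

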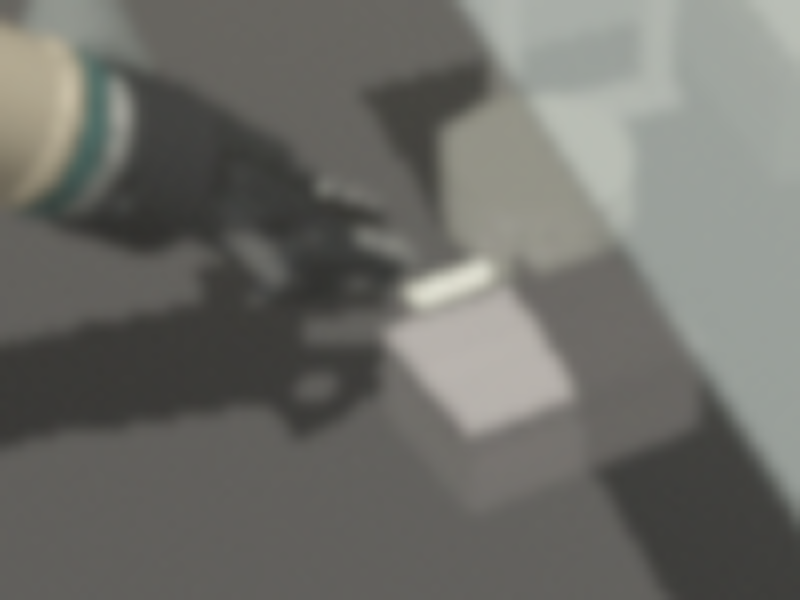

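View pics/t4.png

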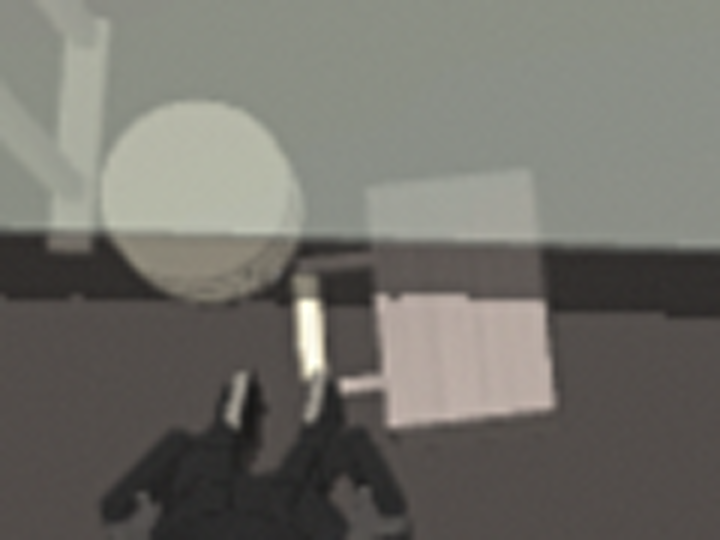

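```bash
python3 - <<'E'
from jpath import *
T=lambda x,y:(190+(x-3)/6,110+(y-3)/6)
C=np.array([pt("top",*T(*p),.048) for p in((388,428),(553,408),(532,170),(366,190))]);print(C.round(4),C.mean(0))
d=(C[3]-C[0]+C[2]-C[1]);print("yaw",np.degrees(np.arctan2(d[1],d[0])))
n=(C[0]-C[1]+C[3]-C[2]);n/=np.linalg.norm(n);print("sleeve pred",C.mean(0)+.075*n)
print("sleeve",pt("top",*T(305,275),.030),pt("top",*T(317,378),.03))
S=lambda x,y:(270+(x-4)/8,130+(y-4)/8)
print("side",[pt("side",*S(*p),.048).round(4) for p in((384,335),(470,437),(577,393))], [pt("side",*S(*p),.03).round(4) for p in((408,297),(493,265))])
E
```

```text
[[0.6114 0.1881 0.048 ]
 [0.6227 0.1117 0.048 ]
 [0.7386 0.126  0.048 ]
 [0.7268 0.2042 0.048 ]] [0.67487539 0.15750231 0.048     ]
yaw 7.480701668862766
sleeve pred [0.66384575 0.23168685 0.048     ]
sleeve [0.68987936 0.2347268  0.03      ] [0.63922142 0.22621431 0.03      ]
side [array([0.6135, 0.1888, 0.048 ]), array([0.6239, 0.1121, 0.048 ]), array([0.6777, 0.1212, 0.048 ])] [array([0.6402, 0.2292, 0.03  ]), array([0.6846, 0.2359, 0.03  ])]
```

```bash
cat > arc.py <<'E'
from jpath import *
F=R.from_euler('z',np.pi)
YAW=8.
a=np.radians(YAW); AX=np.array([np.cos(a),np.sin(a),0]); N=np.array([-np.sin(a),np.cos(a),0])
def ori(th,roll): return R.from_rotvec(np.radians(roll)*AX)*tool(th,YAW)*F
E
python3 - <<'E'
from arc import *
q=manip.get_state()["qpos"]
Rg=ori(50,-15);g=np.array([.658,.2305,.032])
print(ik(g,Rg,q)); pre=g-.07*Rg.as_matrix()[:,2];print(pre,ik(pre,Rg,q))
plan(pre,Rg,5)
E
```

```text
(array([ 0.42300242,  0.59337255,  2.15792532,  3.89212705,  0.58025757,
       -2.24466013]), np.float64(1.1274872702138335e-10))
[0.60327799 0.23456937 0.07546196] (array([ 0.48667879,  0.47594159,  2.22491611,  4.03490169,  0.56474206,
       -2.34515565]), np.float64(4.820810417527355e-13))
n 5 max 0.0085 0.657 step mm 3.4049533274358783
dp [[-0.0005, 0.0001, -0.0085], [-0.0003, 0.0001, -0.0085], [-0.0002, 0.0002, -0.0085], [-0.0, 0.0002, -0.0085], [0.0001, 0.0003, -0.0085]] ang [[-0.101, 0.218, -0.657], [-0.101, 0.218, -0.657], [-0.101, 0.218, -0.657], [-0.101, 0.218, -0.657], [-0.101, 0.218, -0.657]]
```

>>> send_rows --delta_pos '[[0,0,-0.017],[0,0,-0.017],[0,0,-0.0085],[0,0,0],[0,0,0]]' --angular '[[-0.1,0.22,-0.65],[-0.1,0.22,-0.65],[-0.1,0.22,-0.65],[-0.1,0.22,-0.65],[-0.1,0.22,-0.65]]' --hand 25

```text
clock: 7.92
position: [0.6064, 0.234, 0.0745]
ee_rot: [-0.238, 0.714, -0.549, 0.365]
contact_force: [-0.2, -0.6, -0.5]
width: 0.0254
```

```bash
python3 - <<'E'
from arc import *
Rg=ori(50,-15);g=np.array([.658,.2305,.032])
print(rot().as_matrix().round(3),Rg.as_matrix().round(3))
plan(g,Rg,6)
E
```

```text
[[ 0.132 -0.609  0.782]
 [-0.957 -0.285 -0.061]
 [ 0.26  -0.74  -0.62 ]] [[ 0.134 -0.609  0.782]
 [-0.957 -0.286 -0.058]
 [ 0.259 -0.74  -0.621]]
n 6 max 0.0279 0.005 step mm 11.158427377334345
dp [[-0.0004, 0.0004, 0.0279], [-0.0003, 0.0004, 0.0279], [-0.0003, 0.0004, 0.0279], [-0.0003, 0.0004, 0.0279], [-0.0003, 0.0004, 0.0279]] ang [[-0.0, -0.005, -0.002], [-0.0, -0.005, -0.002], [-0.0, -0.005, -0.002], [-0.0, -0.005, -0.002], [-0.0, -0.005, -0.002]]
dp [[-0.0003, 0.0004, 0.0279]] ang [[-0.0, -0.005, -0.002]]
```

>>> send_rows --delta_pos '[[0,0,0.028],[0,0,0.028],[0,0,0.028],[0,0,0.025]]' --angular '[[0,0,0],[0,0,0],[0,0,0],[0,0,0]]'

```text
clock: 8.25
position: [0.6417, 0.2312, 0.046]
ee_rot: [-0.239, 0.713, -0.549, 0.364]
contact_force: [-0.6, -0.3, 0.4]
width: 0.0248
```

>>> send_rows --delta_pos '[[0,0,0.02],[0,0,0.015],[0,0,0.015]]' --angular '[[0,0,0],[0,0,0],[0,0,0]]'

```text
clock: 8.5
position: [0.657, 0.2297, 0.0334]
ee_rot: [-0.238, 0.713, -0.549, 0.364]
contact_force: [0.3, -0.1, 0.2]
width: 0.0252
```

```bash
python3 - <<'E'
from jpath import *
s=manip.get_state();print(s["qpos"].round(3),s["position"],s["width"],s["contact_force"])
im=manip.get_image("side");crop(im,270,130,370,205,8,"s5.png")
im=manip.get_image("top");crop(im,190,110,310,200,6,"t5.png")
E
```

```text
[ 0.424  0.59   2.159  3.9    0.579 -2.249] [0.65699783 0.22971379 0.0333664 ] 0.025184570353062687 [ 0.25481506 -0.13130759  0.2273331 ]
```

View pics/s5.png

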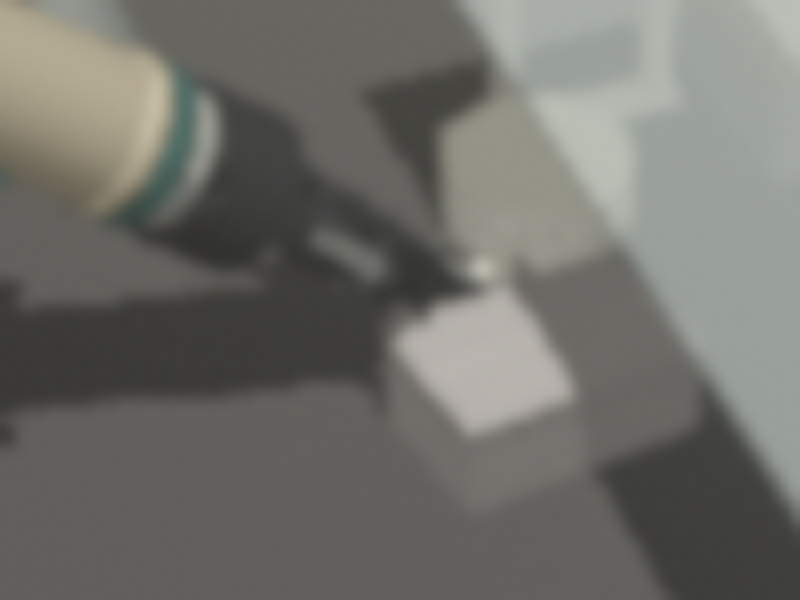

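View pics/t5.png

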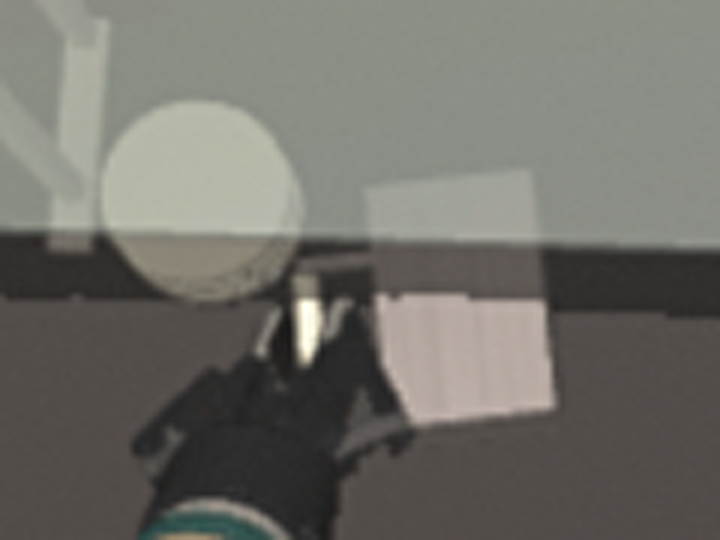

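No contact this time, and the top view shows the white sleeve at (305,320) between the two fingertips. I'll close on it now.

>>> send_rows --delta_pos '[[0,0,0],[0,0,0],[0,0,0],[0,0,0]]' --angular '[[0,0,0],[0,0,0],[0,0,0],[0,0,0]]' --hand 0 --squeeze 50

```text
clock: 8.93
position: [0.6561, 0.2301, 0.0342]
ee_rot: [-0.238, 0.713, -0.549, 0.364]
contact_force: [0.8, -1.4, -0.7]
width: 0.0101
```

>>> send_rows --delta_pos '[[0,0,0],[0,0,0],[-0.002,0.005,0.004],[-0.001,0.004,0.004]]' --angular '[[0,0,0],[0,0,0],[0,0,0],[0,0,0]]' --hand 19

```text
clock: 9.27
position: [0.6567, 0.2303, 0.0295]
ee_rot: [-0.239, 0.713, -0.549, 0.365]
contact_force: [0.1, 0.1, 0.5]
width: 0.0191
```

>>> send_rows --delta_pos '[[0,0,0],[0,0,0],[0,0,0],[0,0,0]]' --angular '[[0,0,0],[0,0,0],[0,0,0],[0,0,0]]' --hand 0 --squeeze 60

```text
clock: 9.6
position: [0.6567, 0.2299, 0.0292]
ee_rot: [-0.239, 0.713, -0.549, 0.365]
contact_force: [0.4, -0.7, -0.9]
width: 0.0101
```

```bash
cat >> arc.py <<'E'
def sched(phi,S0):
    n=N;P1=S0-.114*n;P1=np.array([P1[0],P1[1],0]);
    zz=np.array([0,0,1.])
    if phi<=90: c,v=P1,(.114,.024); b=np.radians(phi)
    else: c,v=P1-.048*n,(.024,.114); b=np.radians(phi-90)
    S=c+n*(v[0]*np.cos(b)-v[1]*np.sin(b))+zz*(v[0]*np.sin(b)+v[1]*np.cos(b))
    roll=np.interp(phi,[0,75,105,170,180],[-15,0,0,13,13]); th=np.interp(phi,[0,50,180],[50,57,55])
    u=R.from_rotvec(np.radians(roll)*AX).apply(zz)
    return S+OFF*u-0*AX, ori(th,roll)
OFF=.0054
def S0of(p,roll=-15):
    u=R.from_rotvec(np.radians(roll)*AX).apply([0,0,1.]); return np.array(p)-OFF*u
def rowsarc(phis,S0,p0,R0):
    out=[]
    for ph in phis:
        p,Rt=sched(ph,S0); out.append((R0.inv().apply(p-p0)/.4,(R0.inv()*Rt).as_rotvec()/.08)); p0,R0=p,Rt
    return out
E
python3 - <<'E'
from arc import *
s=manip.get_state();S0=S0of(s["position"]);print(S0)
q=s["qpos"]
for ph in range(0,181,15):
    p,Rt=sched(ph,S0);q,e=ik(p,Rt,q);print(ph,p.round(4),q.round(2),round(float(e),4))
r=rowsarc(np.linspace(4.5,90,20),S0,s["position"],rot());show(r)
E
```

```text
[0.6568568  0.2285516  0.02395226]
0 [0.6567 0.2299 0.0292] [ 0.42  0.6   2.16  3.88  0.59 -2.23] 0.0
15 [0.6581 0.2197 0.058 ] [ 0.38  0.54  2.19  3.76  0.56 -2.13] 0.0
30 [0.6605 0.2024 0.0831] [ 0.31  0.5   2.22  3.59  0.55 -1.99] 0.0
45 [0.6638 0.1792 0.103 ] [ 0.23  0.46  2.25  3.39  0.56 -1.82] 0.0
60 [0.6676 0.1518 0.1161] [ 0.13  0.43  2.26  3.19  0.54 -1.66] 0.0
75 [0.6718 0.1219 0.1217] [ 0.03  0.41  2.26  2.96  0.52 -1.47] 0.0
90 [0.6761 0.0919 0.1194] [-0.04  0.41  2.26  2.83  0.53 -1.41] 0.0
105 [0.6803 0.0619 0.1217] [-0.12  0.41  2.25  2.7   0.52 -1.33] 0.0
120 [0.6845 0.032  0.1161] [-0.22  0.42  2.24  2.5   0.56 -1.17] 0.0
135 [0.6883 0.0045 0.103 ] [-0.3   0.46  2.24  2.35  0.61 -1.06] 0.0
150 [ 0.6916 -0.0186  0.0831] [-0.38  0.51  2.23  2.26  0.67 -1.  ] 0.0
165 [ 0.694  -0.0359  0.058 ] [-0.43  0.57  2.22  2.2   0.74 -0.98] 0.0
180 [ 0.6954 -0.046   0.0293] [-0.46  0.64  2.22  2.21  0.79 -1.02] 0.0
0 [[0.011, -0.015, -0.013], [0.013, -0.015, -0.012], [0.014, -0.014, -0.012], [0.015, -0.014, -0.011], [0.016, -0.013, -0.01]] [[0.14, -0.15, 0.11], [0.14, -0.12, 0.15], [0.14, -0.12, 0.15], [0.14, -0.12, 0.16], [0.14, -0.12, 0.16]]
1 [[0.017, -0.012, -0.009], [0.018, -0.012, -0.009], [0.019, -0.011, -0.008], [0.02, -0.01, -0.007], [0.02, -0.009, -0.006]] [[0.14, -0.12, 0.16], [0.14, -0.12, 0.16], [0.14, -0.11, 0.16], [0.14, -0.11, 0.16], [0.14, -0.11, 0.16]]
2 [[0.021, -0.008, -0.005], [0.022, -0.007, -0.005], [0.022, -0.006, -0.004], [0.022, -0.005, -0.003], [0.023, -0.003, -0.002]] [[0.14, -0.11, 0.16], [0.0, -0.11, 0.16], [-0.02, -0.11, 0.16], [-0.02, -0.11, 0.16], [-0.02, -0.11, 0.16]]
3 [[0.023, -0.002, -0.001], [0.023, -0.001, -0.001], [0.023, 0.0, 0.0], [0.023, 0.002, 0.001], [0.023, 0.003, 0.002]] [[-0.02, -0.11, 0.16], [-0.02, -0.07, 0.11], [-0.02, -0.0, -0.0], [-0.02, 0.0, -0.0], [-0.02, -0.0, 0.0]]
```

>>> send_rows --delta_pos '[[0.011,-0.015,-0.013],[0.013,-0.015,-0.012],[0.014,-0.014,-0.012],[0.015,-0.014,-0.011],[0.016,-0.013,-0.01]]' --angular '[[0.14,-0.15,0.11],[0.14,-0.12,0.15],[0.14,-0.12,0.15],[0.14,-0.12,0.16],[0.14,-0.12,0.16]]'

```text
clock: 10.02
position: [0.6577, 0.212, 0.0704]
ee_rot: [-0.282, 0.7, -0.553, 0.353]
contact_force: [-1.9, -0.0, -0.6]
width: 0.0101
```

```bash
python3 - <<'E'
from jpath import *
s=manip.get_state();print(s["qpos"].round(3),s["position"],s["width"],s["contact_force"])
im=manip.get_image("side");crop(im,270,130,370,205,8,"s6.png")
E
```

```text
[ 0.346  0.518  2.205  3.677  0.556 -2.058] [0.65767481 0.21201344 0.07041365] 0.010107715372427708 [-1.87583246 -0.01599079 -0.62899035]
```

View pics/s6.png

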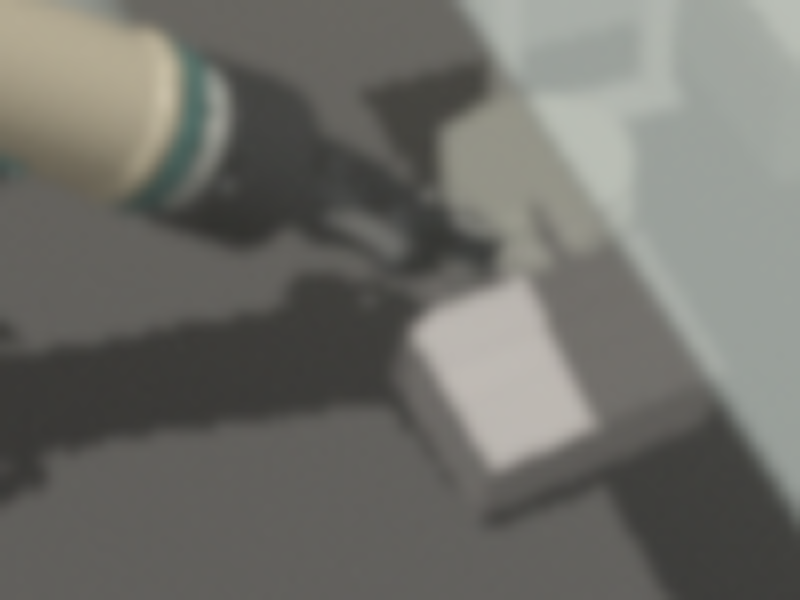

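The tray is tilting up cleanly with the handle held, so I'll continue to the standing position.

>>> send_rows --delta_pos '[[0.017,-0.012,-0.009],[0.018,-0.012,-0.009],[0.019,-0.011,-0.008],[0.02,-0.01,-0.007],[0.02,-0.009,-0.006]]' --angular '[[0.14,-0.12,0.16],[0.14,-0.12,0.16],[0.14,-0.11,0.16],[0.14,-0.11,0.16],[0.14,-0.11,0.16]]'

```text
clock: 10.48
position: [0.6624, 0.1793, 0.1026]
ee_rot: [-0.326, 0.681, -0.559, 0.344]
contact_force: [-2.2, 1.5, 0.2]
width: 0.0099
```

>>> send_rows --delta_pos '[[0.021,-0.008,-0.005],[0.022,-0.007,-0.005],[0.022,-0.006,-0.004],[0.022,-0.005,-0.003],[0.023,-0.003,-0.002]]' --angular '[[0.14,-0.11,0.16],[0.0,-0.11,0.16],[-0.02,-0.11,0.16],[-0.02,-0.11,0.16],[-0.02,-0.11,0.16]]'

```text
clock: 10.9
position: [0.6693, 0.1369, 0.1209]
ee_rot: [-0.352, 0.669, -0.571, 0.321]
contact_force: [0.5, 0.3, 0.6]
width: 0.0098
```

>>> send_rows --delta_pos '[[0.023,-0.002,-0.001],[0.023,-0.001,-0.001],[0.023,0.0,0.0],[0.023,0.002,0.001],[0.023,0.003,0.002]]' --angular '[[-0.02,-0.11,0.16],[-0.02,-0.07,0.11],[-0.02,0,0],[-0.02,0,0],[-0.02,0,0]]'

```text
clock: 11.32
position: [0.6773, 0.0907, 0.1216]
ee_rot: [-0.357, 0.666, -0.577, 0.311]
contact_force: [1.0, -0.6, 3.5]
width: 0.0102
```

```bash
python3 - <<'E'
from arc import *
s=manip.get_state();print(s["qpos"].round(3),s["position"],s["width"],s["contact_force"])
im=manip.get_image("side");crop(im,270,110,400,205,6,"s7.png")
im=manip.get_image("top");crop(im,200,90,340,200,5,"t7.png")
E
```

```text
[-0.049  0.41   2.259  2.825  0.529 -1.403] [0.67734747 0.09073646 0.12155899] 0.010151534327547571 [ 1.02069859 -0.56234931  3.45795369]
```

View pics/s7.png

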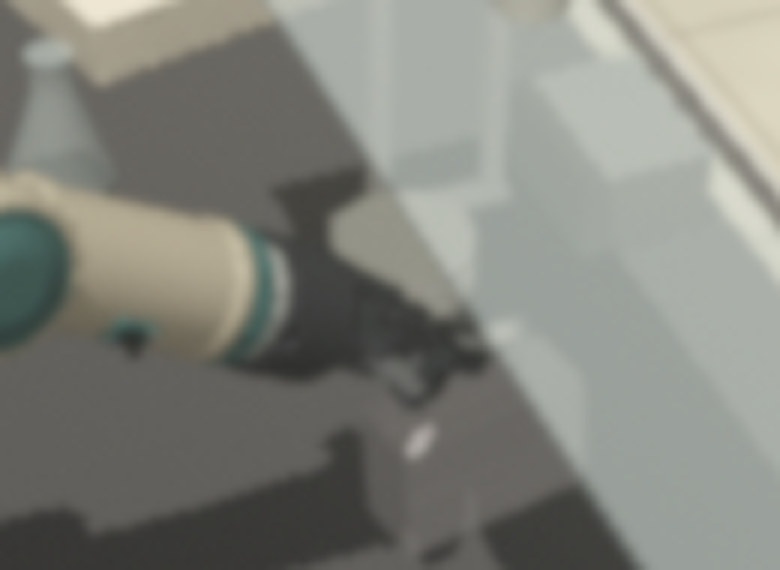

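View pics/t7.png

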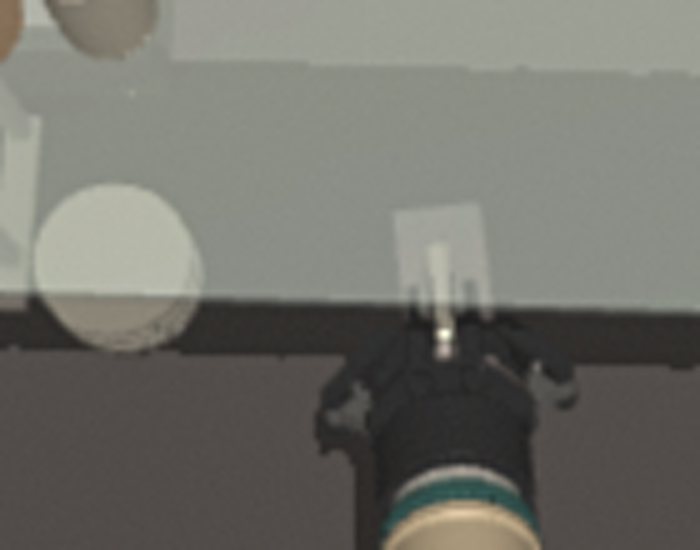

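```bash
python3 - <<'E'
from arc import *
s=manip.get_state();S0=np.array([0.6568568,0.2285516,0.02395226])
r=rowsarc(np.linspace(94.5,180,20),S0,s["position"],rot());show(r)
E
```

```text
0 [[0.017, 0.003, -0.002], [0.023, -0.002, -0.001], [0.023, -0.0, -0.0], [0.023, 0.001, 0.001], [0.023, 0.003, 0.002]] [[-0.05, -0.01, 0.02], [-0.02, 0.0, 0.0], [-0.02, -0.0, -0.0], [-0.02, -0.07, 0.11], [-0.02, -0.11, 0.16]]
1 [[0.023, 0.004, 0.003], [0.022, 0.005, 0.003], [0.022, 0.006, 0.004], [0.021, 0.007, 0.005], [0.021, 0.008, 0.006]] [[-0.02, -0.11, 0.16], [-0.02, -0.11, 0.16], [-0.02, -0.11, 0.16], [-0.02, -0.11, 0.16], [-0.02, -0.11, 0.16]]
2 [[0.02, 0.009, 0.006], [0.019, 0.01, 0.007], [0.019, 0.011, 0.008], [0.018, 0.012, 0.008], [0.017, 0.013, 0.009]] [[-0.02, -0.11, 0.16], [-0.02, -0.11, 0.16], [-0.02, -0.11, 0.16], [-0.02, -0.11, 0.16], [-0.02, -0.11, 0.16]]
3 [[0.016, 0.014, 0.01], [0.015, 0.015, 0.01], [0.013, 0.015, 0.011], [0.012, 0.016, 0.011], [0.01, 0.017, 0.012]] [[-0.02, -0.11, 0.16], [-0.02, -0.11, 0.16], [-0.02, -0.09, 0.13], [-0.02, -0.0, -0.0], [-0.02, 0.0, 0.0]]
```

>>> send_rows --delta_pos '[[0.017,0.003,-0.002],[0.023,-0.002,-0.001],[0.023,0,0],[0.023,0.001,0.001],[0.023,0.003,0.002]]' --angular '[[-0.05,0,0.02],[-0.02,0.0,0.0],[-0.02,0,0],[-0.02,-0.07,0.11],[-0.02,-0.11,0.16]]'

```text
clock: 11.83
position: [0.6836, 0.0487, 0.1217]
ee_rot: [-0.364, 0.663, -0.582, 0.3]
contact_force: [2.5, -0.7, 7.0]
width: 0.0101
```

>>> send_rows --delta_pos '[[0.023,0.004,0.003],[0.022,0.005,0.003],[0.022,0.006,0.004],[0.021,0.007,0.005],[0.021,0.008,0.006]]' --angular '[[-0.02,-0.11,0.16],[-0.02,-0.11,0.16],[-0.02,-0.11,0.16],[-0.02,-0.11,0.16],[-0.02,-0.11,0.16]]'

```text
clock: 12.25
position: [0.6908, 0.0046, 0.1052]
ee_rot: [-0.383, 0.65, -0.597, 0.272]
contact_force: [2.7, -4.4, 6.7]
width: 0.0098
```

>>> send_rows --delta_pos '[[0.02,0.009,0.006],[0.019,0.01,0.007],[0.019,0.011,0.008],[0.018,0.012,0.008],[0.017,0.013,0.009]]' --angular '[[-0.02,-0.11,0.16],[-0.02,-0.11,0.16],[-0.02,-0.11,0.16],[-0.02,-0.11,0.16],[-0.02,-0.11,0.16]]'

```text
clock: 12.67
position: [0.6916, -0.0273, 0.0689]
ee_rot: [-0.399, 0.64, -0.611, 0.24]
contact_force: [1.4, -0.3, -1.0]
width: 0.01
```

```bash
python3 - <<'E'
from arc import *
s=manip.get_state();print(s["qpos"].round(3),s["position"],s["width"],s["contact_force"])
im=manip.get_image("side");crop(im,270,110,400,205,6,"s8.png")
im=manip.get_image("top");crop(im,240,90,380,200,5,"t8.png")
E
```

```text
[-0.403  0.537  2.22   2.217  0.696 -0.978] [ 0.69164856 -0.02728797  0.06893137] 0.0100147598387635 [ 1.44469035 -0.33515223 -1.02101206]
```

View pics/s8.png

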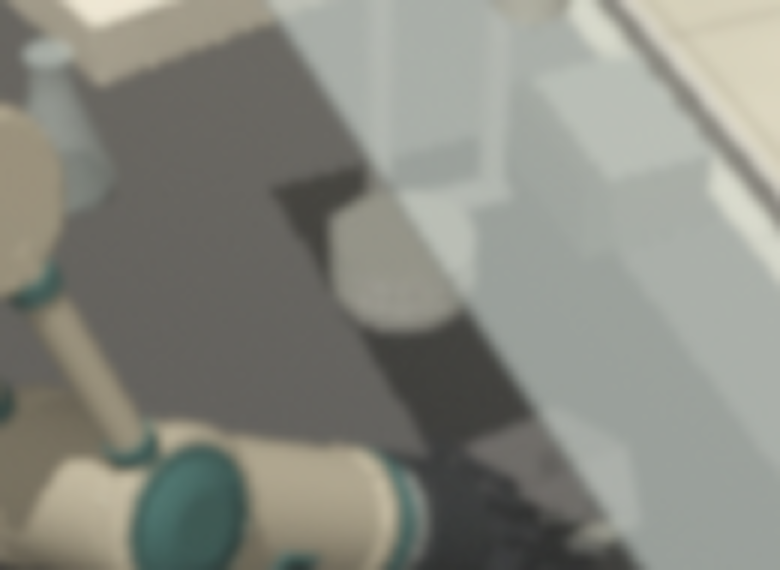

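View pics/t8.png

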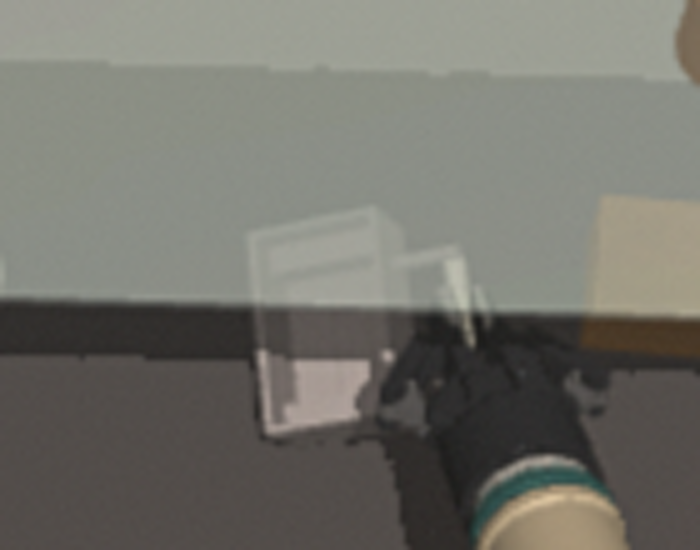

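>>> send_rows --delta_pos '[[0.016,0.014,0.01],[0.015,0.015,0.01],[0.013,0.015,0.011],[0.012,0.016,0.011]]' --angular '[[-0.02,-0.11,0.16],[-0.02,-0.11,0.16],[-0.02,-0.09,0.13],[-0.02,0,0]]'

```text
clock: 13.1
position: [0.6931, -0.0432, 0.0349]
ee_rot: [-0.408, 0.633, -0.619, 0.222]
contact_force: [0.2, 2.0, -1.9]
width: 0.01
```

```bash
python3 - <<'E'
from arc import *
s=manip.get_state();print(s["qpos"].round(3),s["position"],s["width"],s["contact_force"])
im=manip.get_image("top");crop(im,240,90,380,200,5,"t9.png")
plan(s["position"]-np.array([0,0,.010]),None,2)
E
```

```text
[-0.451  0.616  2.216  2.191  0.761 -0.99 ] [ 0.6930862  -0.04324557  0.03490336] 0.009989389928867972 [ 0.22150388  1.99910876 -1.9099662 ]
n 2 max 0.0077 0.0 step mm 4.02874798121013
dp [[0.0014, 0.0077, 0.0064], [0.0014, 0.0077, 0.0064]] ang [[0.0, 0.0, 0.0], [0.0, 0.0, 0.0]]
```

View pics/t9.png

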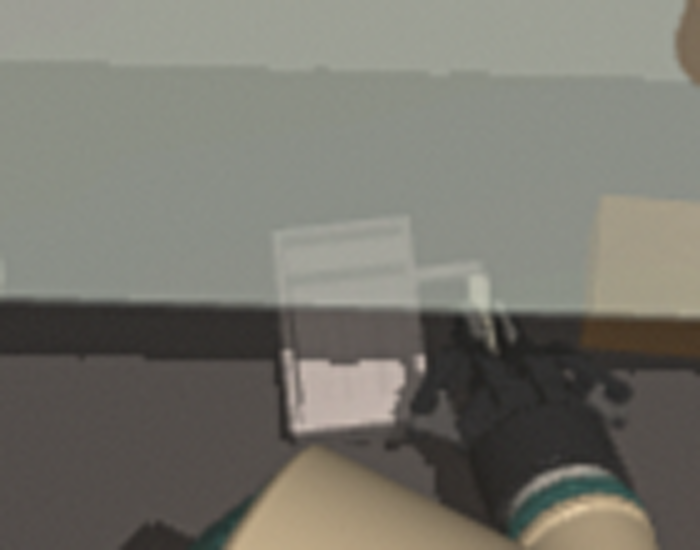

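>>> send_rows --delta_pos '[[0.002,0.006,0.005],[0.001,0.004,0.003],[0,0,0]]' --angular '[[0,0,0],[0,0,0],[0,0,0]]'

```text
clock: 13.4
position: [0.6936, -0.0431, 0.0305]
ee_rot: [-0.408, 0.633, -0.619, 0.223]
contact_force: [-0.6, -1.0, -1.3]
width: 0.0099
```

```bash
python3 - <<'E'
from arc import *
s=manip.get_state();print(s["position"],s["width"],s["contact_force"])
im=manip.get_image("top");crop(im,280,120,350,190,8,"t10.png")
im=manip.get_image("side");crop(im,320,150,420,230,8,"s10.png")
E
```

```text
[ 0.69363903 -0.04314013  0.03051386] 0.009910796705728107 [-0.57487674 -1.02920518 -1.31983846]
```

View pics/t10.png

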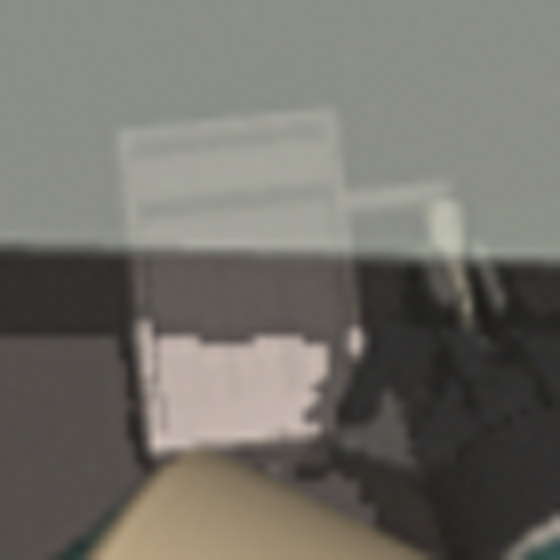

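View pics/s10.png

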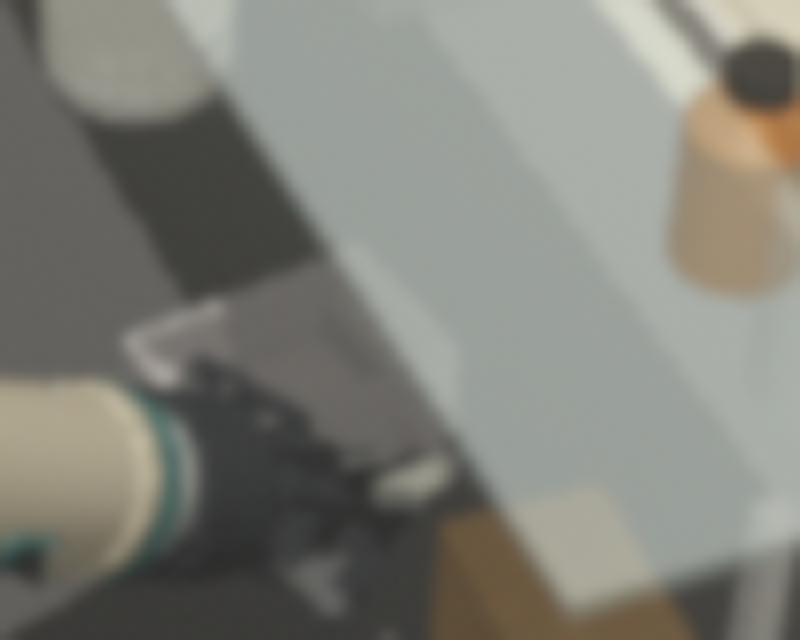

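>>> send_rows --delta_pos '[[0,0,0],[0,0,0],[0,0,0],[0,0,0],[0,0,0]]' --angular '[[0,0,0],[0,0,0],[0,0,0],[0,0,0],[0,0,0]]' --hand 17

```text
clock: 13.92
position: [0.694, -0.043, 0.0317]
ee_rot: [-0.409, 0.633, -0.618, 0.223]
contact_force: [0.6, 0.1, 0.8]
width: 0.0169
```

```bash
python3 - <<'E'
from arc import *
s=manip.get_state();print(s["position"],s["width"],s["contact_force"])
im=manip.get_image("top");crop(im,280,120,350,190,8,"t11.png")
T=lambda x,y:(280+(x-4)/8,120+(y-4)/8)
E
```

```text
[ 0.69404777 -0.04295984  0.0316955 ] 0.01686390712964544 [0.56707913 0.13583541 0.82893247]
```

View pics/t11.png

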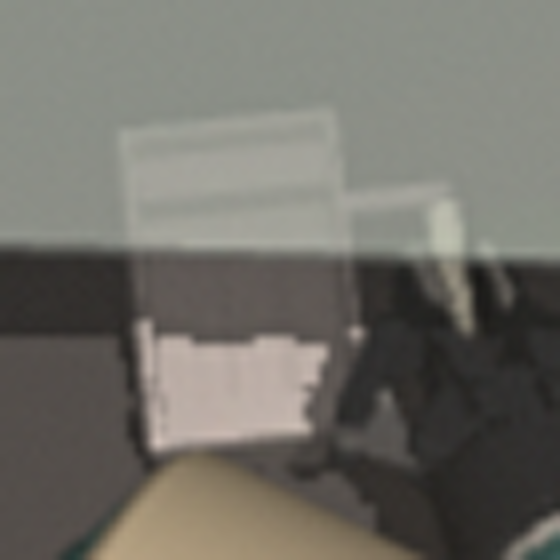

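```bash
python3 - <<'E'
from arc import *
T=lambda x,y:(280+(x-4)/8,120+(y-4)/8)
C=np.array([pt("top",*T(*p),.048) for p in((150,452),(333,108),(122,130))]);print(C.round(4),(C[0]+C[1])/2,(C[0]-C[2]))
s=manip.get_state();q=s["qpos"]
for x in (.65,.6,.57,.55,.54):
    q,e=ik(np.array([x,-.043,.0315]),rot(),q);print(x,q.round(2),round(float(e),4))
print(rot().inv().apply([-.024,0,0])/.4)
E
```

```text
[[0.628  0.0654 0.048 ]
 [0.7559 0.0037 0.048 ]
 [0.7459 0.0789 0.048 ]] [0.69195327 0.03456974 0.048     ] [-0.11792756 -0.01347903  0.        ]
0.65 [-0.5   0.61  2.32  2.22  0.83 -1.09] 0.0
0.6 [-0.57  0.61  2.43  2.22  0.91 -1.2 ] 0.0
0.57 [-0.62  0.62  2.5   2.21  0.95 -1.27] 0.0
0.55 [-0.66  0.63  2.54  2.2   0.99 -1.33] 0.0
0.54 [-0.68  0.64  2.57  2.2   1.   -1.36] 0.0
[-0.00815293  0.03602488 -0.04728359]
```

>>> send_rows --delta_pos '[[0,0,0],[0,0,0],[0,0,0],[-0.003,0.012,-0.016],[-0.005,0.024,-0.032]]' --angular '[[0,0,0],[0,0,0],[0,0,0],[0,0,0],[0,0,0]]' --hand 0

```text
clock: 14.38
position: [0.6705, -0.0435, 0.0315]
ee_rot: [-0.409, 0.633, -0.618, 0.224]
contact_force: [1.7, -0.3, -1.0]
width: 0.0099
```

>>> send_rows --delta_pos '[[-0.008,0.036,-0.047],[-0.008,0.036,-0.047],[-0.008,0.036,-0.047],[-0.008,0.036,-0.047],[-0.007,0.03,-0.04]]' --angular '[[0,0,0],[0,0,0],[0,0,0],[0,0,0],[0,0,0]]'

```text
clock: 14.8
position: [0.552, -0.0427, 0.0313]
ee_rot: [-0.408, 0.633, -0.619, 0.223]
contact_force: [0.4, -0.2, -3.0]
width: 0.0096
```

```bash
python3 - <<'E'
from arc import *
s=manip.get_state();print(s["position"],s["width"],s["contact_force"],s["qpos"].round(2))
im=manip.get_image("top");crop(im,260,120,360,220,6,"t12.png")
im=manip.get_image("side");crop(im,250,150,400,260,5,"s12.png")
E
```

```text
[ 0.55197509 -0.04273749  0.0313468 ] 0.009557906379439773 [ 0.42644484 -0.15294006 -3.04433752] [-0.65  0.63  2.54  2.2   0.98 -1.32]
```

View pics/t12.png

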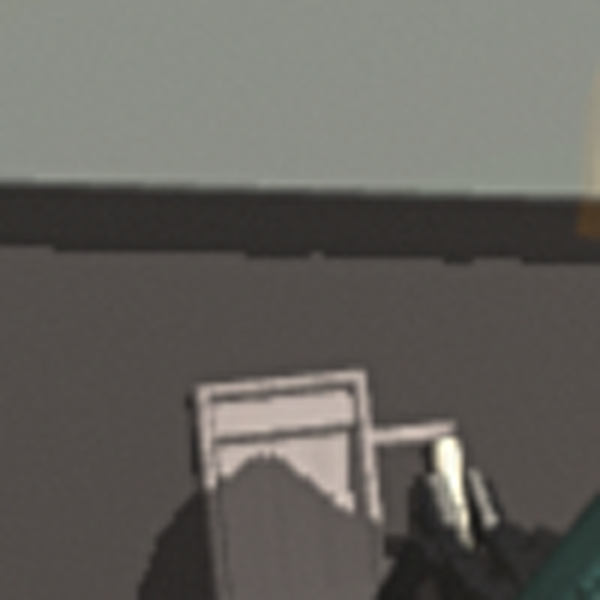

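View pics/s12.png

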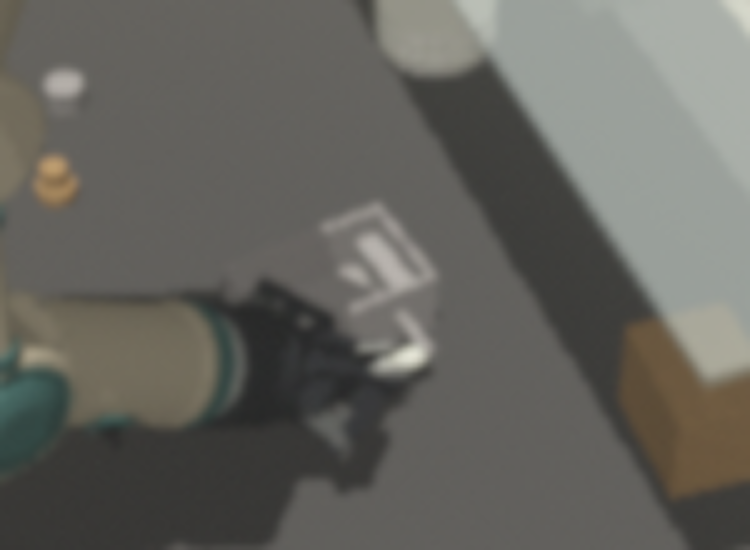

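>>> send_rows --delta_pos '[[0,0,0],[0,0,0],[0,0,-0.02],[0,0,-0.04],[0,0,-0.06]]' --angular '[[0,0,0],[0,0,0],[0,0,0],[0,0,0],[0,0,0]]' --hand 24

```text
clock: 15.32
position: [0.5167, -0.0547, 0.0583]
ee_rot: [-0.409, 0.634, -0.617, 0.223]
contact_force: [-1.2, -0.3, -0.0]
width: 0.0243
```

>>> send_rows --delta_pos '[[0,-0.02,-0.06],[0,-0.03,-0.05],[0,-0.03,-0.05],[0,-0.04,-0.04]]' --angular '[[0,0,0],[0,0,0],[0,0,0],[0,0,0]]'

```text
clock: 15.65
position: [0.4807, -0.0791, 0.1425]
ee_rot: [-0.408, 0.634, -0.619, 0.223]
contact_force: [1.0, -1.1, 0.3]
width: 0.0239
```

```bash
python3 - <<'E'
from arc import *
s=manip.get_state();q0=s["qpos"];print(s["position"],s["width"],s["contact_force"],q0.round(2))
for q6 in (0.,-1.5,1.5):
  for f in (F,R.identity()):
    for yaw in (0,35,90,-30):
      qT,e=ik(np.array([.445,.32,.15]),tool(0,yaw)*f,np.array([.6,.25,1.6,0.0,1.3,q6]))
      if e<.001: print(yaw,f is F,qT.round(2))
E
```

```text
[ 0.4806905  -0.07911804  0.14249582] 0.023858841838759057 [ 1.04988371 -1.11001289  0.28959338] [-0.93  0.23  2.5   1.61  0.89 -0.8 ]
0 True [0.5  0.31 1.72 0.   1.11 2.07]
35 True [0.5  0.31 1.72 0.   1.11 1.46]
90 True [ 0.5   0.31  1.72 -0.    1.11  0.5 ]
-30 True [0.5  0.31 1.72 0.   1.11 2.59]
0 False [ 0.5   0.31  1.72 -0.    1.11 -1.07]
35 False [ 0.5   0.31  1.72 -0.    1.11 -1.69]
90 False [ 0.5   0.31  1.72 -0.    1.11 -2.64]
-30 False [ 0.5   0.31  1.72  0.    1.11 -0.55]
35 True [0.5  0.31 1.72 0.   1.11 1.46]
90 True [ 0.5   0.31  1.72 -0.    1.11  0.5 ]
0 False [ 0.5   0.31  1.72  0.    1.11 -1.07]
35 False [ 0.5   0.31  1.72 -0.    1.11 -1.69]
90 False [ 0.5   0.31  1.72 -0.    1.11 -2.64]
-30 False [ 0.5   0.31  1.72 -0.    1.11 -0.55]
0 True [0.5  0.31 1.72 0.   1.11 2.07]
35 True [ 0.5   0.31  1.72 -0.    1.11  1.46]
90 True [ 0.5   0.31  1.72 -0.    1.11  0.5 ]
-30 True [0.5  0.31 1.72 0.   1.11 2.59]
0 False [ 0.5   0.31  1.72  0.    1.11 -1.07]
35 False [ 0.5   0.31  1.72  0.    1.11 -1.69]
-30 False [ 0.5   0.31  1.72  0.    1.11 -0.55]
```

```bash
python3 - <<'E'
from arc import *
s=manip.get_state();q0=s["qpos"]
qT,e=ik(np.array([.446,.320,.13]),tool(0,97)*F,np.array([.5,.31,1.72,0.0,1.1,.4]))
print(qT.round(3),e)
n=25;t=np.linspace(0,1,n+1);Q=q0+(qT-q0)*t[:,None]
P=np.array([fk(q,L) for q in Q]);print(P[::4].round(3));print((np.abs(np.diff(Q,axis=0)).max(0)*12).round(2))
r=jrows(Q);print(max(np.abs(w).max() for d,w in r),max(np.linalg.norm(d)*400 for d,w in r));show(r)
E
```

```text
[ 0.496  0.332  1.744 -0.     1.066  0.374] 4.7156306517882416e-11
[[ 0.481 -0.079  0.143]
 [ 0.492  0.026  0.138]
 [ 0.476  0.115  0.127]
 [ 0.449  0.179  0.114]
 [ 0.429  0.222  0.105]
 [ 0.427  0.259  0.105]
 [ 0.441  0.305  0.123]]
[0.68 0.05 0.36 0.77 0.09 0.56]
0.9192277741596904 27.84097267543522
0 [[-0.063, -0.002, 0.029], [-0.061, -0.001, 0.03], [-0.058, -0.001, 0.03], [-0.056, -0.0, 0.03], [-0.053, -0.0, 0.03]] [[-0.39, -0.92, -0.59], [-0.43, -0.89, -0.59], [-0.47, -0.86, -0.59], [-0.5, -0.82, -0.6], [-0.54, -0.78, -0.6]]
1 [[-0.05, -0.0, 0.03], [-0.047, -0.001, 0.03], [-0.043, -0.001, 0.029], [-0.04, -0.002, 0.028], [-0.037, -0.003, 0.027]] [[-0.57, -0.74, -0.61], [-0.6, -0.7, -0.61], [-0.63, -0.65, -0.62], [-0.65, -0.6, -0.62], [-0.67, -0.54, -0.63]]
2 [[-0.033, -0.005, 0.026], [-0.029, -0.006, 0.025], [-0.026, -0.008, 0.023], [-0.022, -0.01, 0.021], [-0.018, -0.012, 0.019]] [[-0.69, -0.49, -0.63], [-0.71, -0.43, -0.63], [-0.72, -0.37, -0.63], [-0.73, -0.3, -0.63], [-0.74, -0.24, -0.63]]
3 [[-0.015, -0.014, 0.016], [-0.011, -0.016, 0.013], [-0.008, -0.019, 0.01], [-0.004, -0.021, 0.007], [-0.001, -0.024, 0.003]] [[-0.74, -0.17, -0.63], [-0.74, -0.1, -0.63], [-0.74, -0.03, -0.62], [-0.73, 0.04, -0.62], [-0.72, 0.11, -0.61]]
4 [[0.002, -0.026, -0.0], [0.006, -0.029, -0.004], [0.009, -0.032, -0.009], [0.012, -0.034, -0.013], [0.015, -0.037, -0.017]] [[-0.7, 0.18, -0.6], [-0.68, 0.25, -0.58], [-0.65, 0.31, -0.57], [-0.62, 0.38, -0.55], [-0.59, 0.45, -0.53]]
```

>>> send_rows --delta_pos '[[-0.063,-0.002,0.029],[-0.061,-0.001,0.03],[-0.058,-0.001,0.03],[-0.056,0,0.03],[-0.053,0,0.03]]' --angular '[[-0.39,-0.92,-0.59],[-0.43,-0.89,-0.59],[-0.47,-0.86,-0.59],[-0.5,-0.82,-0.6],[-0.54,-0.78,-0.6]]' --hand 40

```text
clock: 16.07
position: [0.4912, 0.0512, 0.1355]
ee_rot: [-0.417, 0.767, -0.476, 0.102]
contact_force: [-0.6, -0.7, -0.0]
width: 0.0403
```

>>> send_rows --delta_pos '[[-0.05,0,0.03],[-0.047,-0.001,0.03],[-0.043,-0.001,0.029],[-0.04,-0.002,0.028],[-0.037,-0.003,0.027]]' --angular '[[-0.57,-0.74,-0.61],[-0.6,-0.7,-0.61],[-0.63,-0.65,-0.62],[-0.65,-0.6,-0.62],[-0.67,-0.54,-0.63]]'

```text
clock: 16.48
position: [0.4631, 0.1501, 0.1199]
ee_rot: [-0.361, 0.873, -0.329, -0.005]
contact_force: [-0.3, -0.1, 0.1]
width: 0.0401
```

>>> send_rows --delta_pos '[[-0.033,-0.005,0.026],[-0.029,-0.006,0.025],[-0.026,-0.008,0.023],[-0.022,-0.01,0.021],[-0.018,-0.012,0.019]]' --angular '[[-0.69,-0.49,-0.63],[-0.71,-0.43,-0.63],[-0.72,-0.37,-0.63],[-0.73,-0.3,-0.63],[-0.74,-0.24,-0.63]]'

```text
clock: 16.9
position: [0.4341, 0.2131, 0.1058]
ee_rot: [-0.255, 0.947, -0.185, -0.069]
contact_force: [0.7, -0.0, -0.0]
width: 0.0402
```

>>> send_rows --delta_pos '[[-0.015,-0.014,0.016],[-0.011,-0.016,0.013],[-0.008,-0.019,0.01],[-0.004,-0.021,0.007],[-0.001,-0.024,0.003]]' --angular '[[-0.74,-0.17,-0.63],[-0.74,-0.1,-0.63],[-0.74,-0.03,-0.62],[-0.73,0.04,-0.62],[-0.72,0.11,-0.61]]'

```text
clock: 17.32
position: [0.4285, 0.2593, 0.1056]
ee_rot: [-0.123, 0.989, -0.052, -0.067]
contact_force: [0.9, -0.4, -0.6]
width: 0.0397
```

>>> send_rows --delta_pos '[[0.002,-0.026,0],[0.006,-0.029,-0.004],[0.009,-0.032,-0.009],[0.012,-0.034,-0.013],[0.015,-0.037,-0.017]]' --angular '[[-0.7,0.18,-0.6],[-0.68,0.25,-0.58],[-0.65,0.31,-0.57],[-0.62,0.38,-0.55],[-0.59,0.45,-0.53]]'

```text
clock: 17.73
position: [0.4481, 0.3208, 0.1303]
ee_rot: [0.001, 0.998, 0.062, 0.004]
contact_force: [0.4, -0.3, 0.4]
width: 0.04
```

```bash
python3 - <<'E'
from arc import *
s=manip.get_state();print(s["position"],s["width"],s["contact_force"],s["qpos"].round(2));print(rot().as_matrix().round(3))
im=manip.get_image("top");crop(im,180,130,400,290,3.5,"t13.png");cv2.imwrite("pics/top13.png",im)
im=manip.get_image("side");crop(im,220,130,390,270,4.5,"s13.png");cv2.imwrite("pics/side13.png",im)
plan([.446,.320,.06],tool(0,97)*F,4)
E
```

```text
[0.44805282 0.32076501 0.13028492] 0.040048568145214535 [ 0.41948789 -0.27464291  0.37500428] [ 0.5   0.33  1.74 -0.    1.06  0.38]
[[ 0.992  0.124  0.007]
 [ 0.124 -0.992 -0.001]
 [ 0.007  0.001 -1.   ]]
n 4 max 0.0446 0.03 step mm 17.873268606776254
dp [[-0.0021, 0.0024, 0.0446], [-0.002, 0.0023, 0.0446], [-0.0019, 0.0023, 0.0446], [-0.0018, 0.0023, 0.0446]] ang [[-0.01, -0.03, 0.017], [-0.01, -0.03, 0.017], [-0.01, -0.03, 0.017], [-0.01, -0.03, 0.017]]
```

View pics/t13.png

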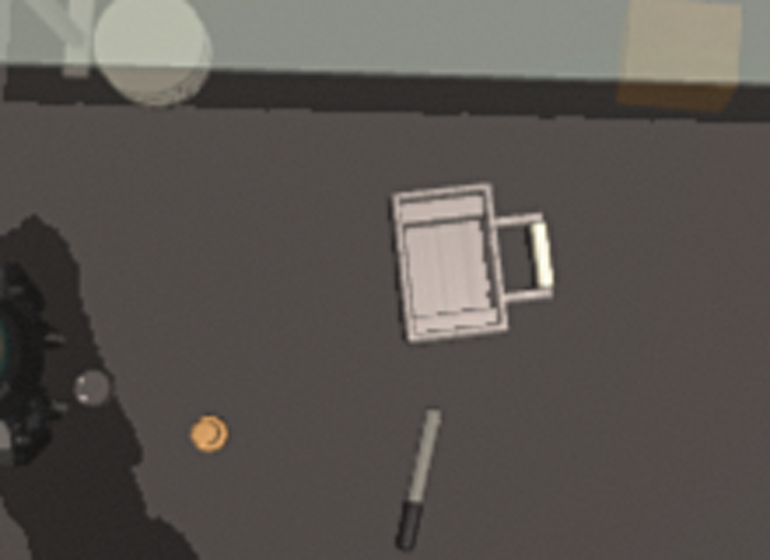

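View pics/s13.png

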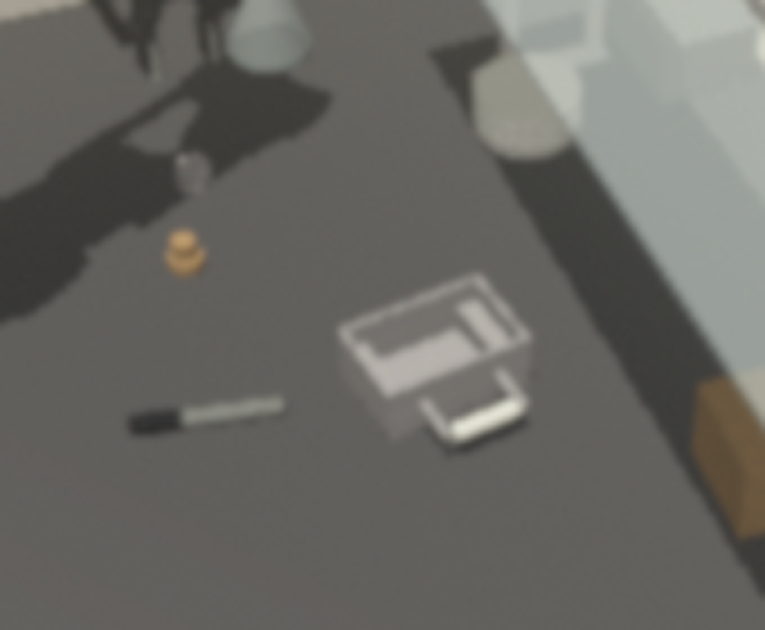

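```bash
python3 - <<'E'
from arc import *
p=manip.get_state()["position"]
print("tip proj top",proj("top",p-[0,0,.019]),"side",proj("side",p-[0,0,.019]))
K=lambda x,y:(180+(x-1.75)/3.5,130+(y-1.75)/3.5)
print("seen top",K(60,374))
S=lambda x,y:(220+(x-2)/4.5,130+(y-2)/4.5)
print("seen side", S(140,73),S(213,60))
im=cv2.imread("pics/top13.png");a=cv2.resize(im[175:235,285:345],None,fx=10,fy=10,interpolation=cv2.INTER_CUBIC);cv2.imwrite("pics/t13b.png",a)
im=cv2.imread("pics/side13.png");a=cv2.resize(im[185:235,290:345],None,fx=12,fy=12,interpolation=cv2.INTER_CUBIC);cv2.imwrite("pics/s13b.png",a)
E
```

```text
tip proj top [193.41006256 236.36199309] side [259.99558323 145.78681781]
seen top (196.64285714285714, 236.35714285714286)
seen side (250.66666666666666, 145.77777777777777) (266.8888888888889, 142.88888888888889)
```

View pics/t13b.png

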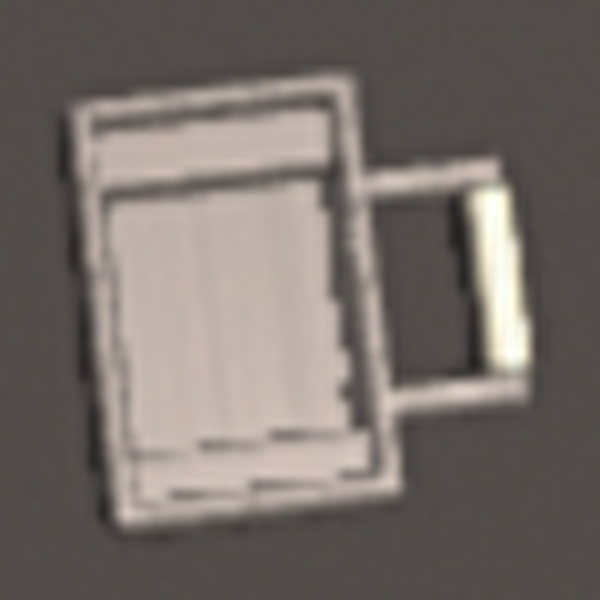

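View pics/s13b.png

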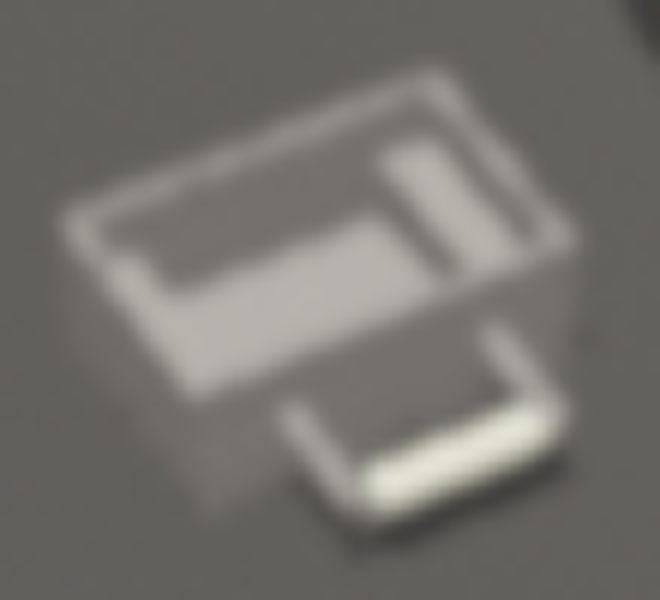

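```bash
python3 - <<'E'
from arc import *
T=lambda x,y:(285+(x-4.5)/10,175+(y-4.5)/10)
S=lambda x,y:(290+(x-5.5)/12,185+(y-5.5)/12)
for n,f,ps in(("top",T,((72,103),(353,75),(402,492),(122,525))),("side",S,((62,215),(432,68),(578,240),(195,395)))):
    C=np.array([pt(n,*f(*p),.048) for p in ps]);print(n,C.round(4).tolist(),C.mean(0).round(4))
    if n=="top": d=C[0]-C[3]+C[1]-C[2]
    else: d=C[1]-C[0]+C[2]-C[3]
    print("yaw",np.degrees(np.arctan2(d[1],d[0])), np.linalg.norm(d)/2)
E
```

```text
top [[0.6022, 0.0828, 0.048], [0.6119, 0.0045, 0.048], [0.4949, -0.0113, 0.048], [0.4842, 0.0653, 0.048]] [0.5483 0.0353 0.048 ]
yaw 8.063678984515184 0.11869003264216374
side [[0.4873, 0.0693, 0.048], [0.6039, 0.0869, 0.048], [0.6157, 0.0073, 0.048], [0.4979, -0.0093, 0.048]] [0.5512 0.0385 0.048 ]
yaw 8.264031159231667 0.11844593644230629
```

```bash
python3 - <<'E'
from arc import *
plan([.4455,.3197,.022],tool(0,98)*F,5)
E
```

```text
n 5 max 0.0547 0.03 step mm 21.893470575151543
dp [[-0.0021, 0.0021, 0.0547], [-0.002, 0.002, 0.0547], [-0.0019, 0.002, 0.0547], [-0.0018, 0.0019, 0.0547], [-0.0017, 0.0019, 0.0547]] ang [[-0.007, -0.024, -0.03], [-0.007, -0.024, -0.03], [-0.007, -0.024, -0.03], [-0.007, -0.024, -0.03], [-0.007, -0.024, -0.03]]
```

>>> send_rows --delta_pos '[[-0.002,0.002,0.055],[-0.002,0.002,0.055],[-0.002,0.002,0.055],[-0.002,0.002,0.054],[-0.002,0.002,0.054]]' --angular '[[-0.01,-0.02,-0.03],[-0.01,-0.02,-0.03],[-0.01,-0.02,-0.03],[0,-0.03,-0.03],[0,-0.03,-0.03]]'

```text
clock: 18.25
position: [0.4438, 0.3145, 0.0194]
ee_rot: [0.001, 0.998, 0.067, -0.003]
contact_force: [0.3, -0.1, 0.9]
width: 0.0402
```

>>> send_rows --delta_pos '[[0,0,0],[0,0,0],[0,0,0],[0,0,0],[0,0,0]]' --angular '[[0,0,0],[0,0,0],[0,0,0],[0,0,0],[0,0,0]]' --hand 0 --squeeze 30

```text
clock: 18.67
position: [0.444, 0.3152, 0.0204]
ee_rot: [0.001, 0.998, 0.067, -0.003]
contact_force: [-1.0, 0.0, -0.9]
width: 0.027
```

```bash
python3 - <<'E'
from arc import *
s=manip.get_state();print(s["position"],s["width"],s["contact_force"],s["qpos"].round(2));print(rot().as_matrix().round(3))
plan([.4455,.3197,.10],None,3)
E
```

```text
[0.44400092 0.31515717 0.02042094] 0.026973598401980544 [-0.95854024  0.02505122 -0.8612757 ] [0.49 0.46 1.87 0.   0.81 0.35]
[[ 0.991  0.133 -0.006]
 [ 0.133 -0.991 -0.002]
 [-0.006  0.001 -1.   ]]
n 3 max 0.0663 0.0 step mm 26.5742371067675
dp [[0.0014, -0.0035, -0.0663], [0.0014, -0.0035, -0.0663], [0.0014, -0.0035, -0.0663]] ang [[0.0, 0.0, 0.0], [0.0, 0.0, 0.0], [0.0, 0.0, 0.0]]
```

>>> send_rows --delta_pos '[[0,0,-0.04],[0,0,-0.08],[0,0,-0.08]]' --angular '[[0,0,0],[0,0,0],[0,0,0]]'

```text
clock: 18.92
position: [0.4433, 0.3149, 0.1001]
ee_rot: [0.002, 0.998, 0.067, -0.005]
contact_force: [-0.0, 1.3, 0.6]
width: 0.0267
```

```bash
python3 - <<'E'
from arc import *
s=manip.get_state();print(s["position"],s["width"])
plan([.549,.0325,.10],tool(0,98)*F,10)
E
```

```text
[0.44333867 0.31489903 0.10013383] 0.026683731967541303
n 10 max 0.0736 0.012 step mm 30.151873076700397
dp [[0.0167, 0.0735, 0.0001], [0.0167, 0.0735, 0.0001], [0.0167, 0.0735, 0.0001], [0.0166, 0.0735, 0.0], [0.0166, 0.0735, 0.0]] ang [[0.003, 0.012, -0.007], [0.003, 0.012, -0.007], [0.003, 0.012, -0.007], [0.003, 0.012, -0.007], [0.003, 0.012, -0.007]]
dp [[0.0165, 0.0735, 0.0], [0.0165, 0.0736, 0.0], [0.0165, 0.0736, 0.0], [0.0164, 0.0736, 0.0], [0.0164, 0.0736, 0.0]] ang [[0.003, 0.012, -0.007], [0.003, 0.012, -0.007], [0.003, 0.012, -0.007], [0.003, 0.012, -0.007], [0.003, 0.012, -0.007]]
```

>>> send_rows --delta_pos '[[0.0166,0.0735,0],[0.0166,0.0735,0],[0.0166,0.0735,0],[0.0166,0.0735,0],[0.0166,0.0735,0]]' --angular '[[0,0.02,0],[0,0.02,0],[0,0.02,0],[0,0.02,0],[0,0.02,0]]'

```text
clock: 19.33
position: [0.4972, 0.1732, 0.1007]
ee_rot: [0.0, 0.998, 0.067, 0.001]
contact_force: [-0.1, 0.4, 0.8]
width: 0.0268
```

>>> send_rows --delta_pos '[[0.0166,0.0735,0],[0.0166,0.0735,0],[0.0166,0.0735,0],[0.0166,0.0735,0],[0.0166,0.0735,0]]' --angular '[[0,0,0],[0,0,0],[0,0,0],[0,0,0],[0,0,0]]'

```text
clock: 19.75
position: [0.5497, 0.0317, 0.1008]
ee_rot: [0.0, 0.998, 0.067, 0.001]
contact_force: [0.0, -0.4, -0.3]
width: 0.0265
```

```bash
python3 - <<'E'
from arc import *
s=manip.get_state();print(s["position"],s["width"]);print(rot().as_matrix().round(3))
im=manip.get_image("top");crop(im,275,165,355,245,7,"t14.png")
im=manip.get_image("side");crop(im,270,150,360,240,7,"s14.png")
plan([.549,.0325,.028],tool(0,98)*F,4)
E
```

```text
[0.54974494 0.03171107 0.10078794] 0.02653403656820684
[[ 0.991  0.134  0.003]
 [ 0.134 -0.991 -0.001]
 [ 0.002  0.001 -1.   ]]
n 4 max 0.0456 0.029 step mm 18.25565697644797
dp [[-0.0017, -0.0024, 0.0455], [-0.0016, -0.0023, 0.0456], [-0.0016, -0.0023, 0.0456], [-0.0015, -0.0023, 0.0456]] ang [[0.01, -0.015, -0.029], [0.01, -0.015, -0.029], [0.01, -0.015, -0.029], [0.01, -0.015, -0.029]]
```

View pics/t14.png

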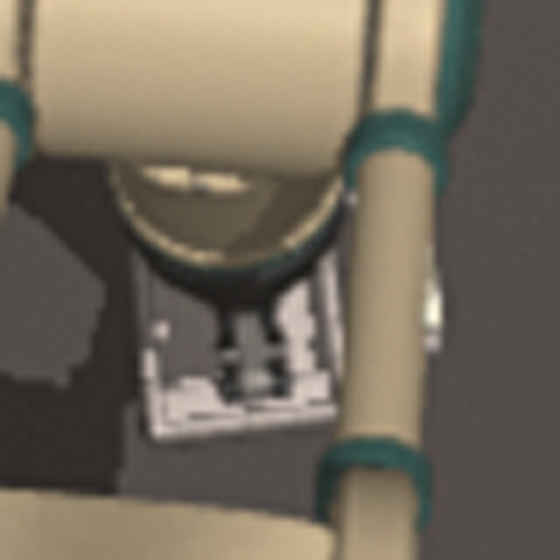

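View pics/s14.png

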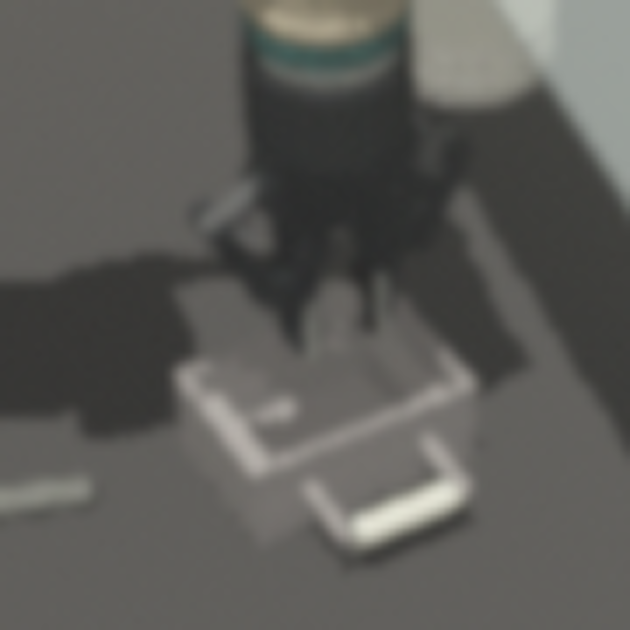

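>>> send_rows --delta_pos '[[-0.001,-0.001,0.05],[0,-0.001,0.05],[0,0,0.05],[0,0,0.032]]' --angular '[[0,0,-0.03],[0,0,-0.03],[0,0,0],[0,0,0]]'

```text
clock: 20.18
position: [0.5477, 0.0346, 0.0262]
ee_rot: [0.0, 0.998, 0.069, -0.0]
contact_force: [-0.1, 0.4, -0.4]
width: 0.0268
```

```bash
python3 - <<'E'
from arc import *
for i in range(3):
  s=manip.get_state();print(s["position"],s["width"],s["contact_force"])
E
```

```text
[0.54773536 0.03456296 0.02623889] 0.026754384975740824 [-0.06438214  0.41863644 -0.44917843]
[0.54773536 0.03456296 0.02623889] 0.026754384975740824 [-0.06438214  0.41863644 -0.44917843]
[0.54773536 0.03456296 0.02623889] 0.026754384975740824 [-0.06438214  0.41863644 -0.44917843]
```

>>> send_rows --delta_pos '[[0,0,0.003],[0,0,0]]' --angular '[[0,0,0],[0,0,0]]'

```text
clock: 20.35
position: [0.5484, 0.0345, 0.026]
ee_rot: [0.0, 0.998, 0.07, 0.0]
contact_force: [0.3, -0.1, 0.9]
width: 0.027
```

>>> send_rows --delta_pos '[[0,0,0],[0,0,0],[0,0,0],[0,0,-0.05],[0,0,-0.08]]' --angular '[[0,0,0],[0,0,0],[0,0,0],[0,0,0],[0,0,0]]' --hand 37

```text
clock: 20.77
position: [0.547, 0.0341, 0.0771]
ee_rot: [0.0, 0.998, 0.069, -0.002]
contact_force: [0.4, -0.1, 0.5]
width: 0.037
```

```bash
python3 - <<'E'
from arc import *
s=manip.get_state();print(s["position"],s["width"],s["contact_force"])
# divider: fin along plate x
D=np.array([[.5401,-.2539],[.5331,-.3135],[.4352,-.3021],[.4425,-.2429]]);d=D[0]-D[3]+D[1]-D[2];print(np.degrees(np.arctan2(d[1],d[0])))
Ds=np.array([[.444,-.2393],[.5421,-.2512],[.5365,-.3136],[.4376,-.3016]]);d=Ds[1]-Ds[0]+Ds[2]-Ds[3];print(np.degrees(np.arctan2(d[1],d[0])))
for yaw in (-7.,):
  for f in(F,R.identity()):
    for q6 in(0,-1.5,1.5): print(ik(np.array([.488,-.2775,.12]),tool(0,yaw)*f,np.array([-.5,.3,1.8,0,1.1,q6])))
E
```

```text
[0.54700573 0.03406139 0.07709088] 0.036963049644540794 [ 0.35057798 -0.13451948  0.46925152]
-6.536332320437975
-6.917307076200887
(array([-6.40808085e-01,  3.58698767e-01,  1.72975564e+00,  1.64417749e-09,
        1.05313824e+00,  1.05216129e+00]), np.float64(2.3244815585509894e-09))
(array([-6.40808085e-01,  3.58698774e-01,  1.72975563e+00,  4.35423163e-16,
        1.05313825e+00,  1.05216129e+00]), np.float64(1.3322676295501878e-15))
(array([-6.40808085e-01,  3.58698774e-01,  1.72975563e+00, -3.83627776e-12,
        1.05313825e+00,  1.05216129e+00]), np.float64(1.0540425145062562e-11))
(array([-6.40808085e-01,  3.58698774e-01,  1.72975563e+00, -7.30498152e-15,
        1.05313825e+00, -2.08943136e+00]), np.float64(5.695444116327053e-14))
(array([-6.40808083e-01,  3.58698774e-01,  1.72975563e+00, -1.84354511e-09,
        1.05313825e+00, -2.08943136e+00]), np.float64(5.762982562155642e-10))
(array([-0.73090015,  0.32085544,  2.29889734,  1.40276046,  0.11463368,
        2.7       ]), np.float64(0.14247901011039218))
```

```bash
python3 - <<'E'
from arc import *
plan([.488,-.2775,.13],tool(0,-6.7),20)
E
```

```text
n 20 max 0.0396 0.822 step mm 16.074167846343975
dp [[-0.0127, 0.0375, -0.0066], [-0.0152, 0.0366, -0.0066], [-0.0175, 0.0356, -0.0066], [-0.0198, 0.0343, -0.0066], [-0.022, 0.033, -0.0066]] ang [[-0.002, 0.002, -0.822], [-0.002, 0.002, -0.822], [-0.002, 0.002, -0.822], [-0.002, 0.002, -0.822], [-0.002, 0.002, -0.822]]
dp [[-0.0242, 0.0314, -0.0066], [-0.0262, 0.0298, -0.0066], [-0.0281, 0.028, -0.0066], [-0.0298, 0.0261, -0.0066], [-0.0315, 0.0241, -0.0066]] ang [[-0.002, 0.002, -0.822], [-0.002, 0.002, -0.822], [-0.002, 0.002, -0.822], [-0.002, 0.002, -0.822], [-0.002, 0.002, -0.822]]
dp [[-0.033, 0.022, -0.0066], [-0.0344, 0.0197, -0.0066], [-0.0356, 0.0174, -0.0066], [-0.0367, 0.0151, -0.0066], [-0.0376, 0.0126, -0.0066]] ang [[-0.002, 0.002, -0.822], [-0.002, 0.002, -0.822], [-0.002, 0.002, -0.822], [-0.002, 0.002, -0.822], [-0.002, 0.002, -0.822]]
dp [[-0.0383, 0.0101, -0.0066], [-0.0389, 0.0076, -0.0066], [-0.0393, 0.005, -0.0066], [-0.0396, 0.0024, -0.0066], [-0.0396, -0.0002, -0.0066]] ang [[-0.002, 0.002, -0.822], [-0.002, 0.002, -0.822], [-0.002, 0.002, -0.822], [-0.002, 0.002, -0.822], [-0.002, 0.002, -0.822]]
```

>>> send_rows --delta_pos '[[-0.0127,0.0375,-0.045],[-0.0152,0.0366,-0.045],[-0.0175,0.0356,-0.042],[-0.0198,0.0343,0],[-0.022,0.033,0]]' --angular '[[0,0,-0.822],[0,0,-0.822],[0,0,-0.822],[0,0,-0.822],[0,0,-0.822]]'

```text
clock: 21.18
position: [0.5354, -0.0448, 0.1338]
ee_rot: [0.002, 0.972, 0.233, 0.003]
contact_force: [-0.5, 0.9, -0.9]
width: 0.0372
```

>>> send_rows --delta_pos '[[-0.0242,0.0314,0],[-0.0262,0.0298,0],[-0.0281,0.028,0],[-0.0298,0.0261,0],[-0.0315,0.0241,0]]' --angular '[[0,0,-0.822],[0,0,-0.822],[0,0,-0.822],[0,0,-0.822],[0,0,-0.822]]'

```text
clock: 21.6
position: [0.5196, -0.1227, 0.1323]
ee_rot: [0.001, 0.921, 0.389, 0.002]
contact_force: [-0.3, -0.3, -1.1]
width: 0.037
```

>>> send_rows --delta_pos '[[-0.033,0.022,0],[-0.0344,0.0197,0],[-0.0356,0.0174,0],[-0.0367,0.0151,0],[-0.0376,0.0126,0]]' --angular '[[0,0,-0.822],[0,0,-0.822],[0,0,-0.822],[0,0,-0.822],[0,0,-0.822]]'

```text
clock: 22.02
position: [0.5048, -0.2006, 0.1323]
ee_rot: [0.002, 0.845, 0.535, 0.001]
contact_force: [0.3, -0.3, 0.0]
width: 0.0371
```

>>> send_rows --delta_pos '[[-0.0383,0.0101,0],[-0.0389,0.0076,0],[-0.0393,0.005,0],[-0.0396,0.0024,0],[-0.0396,0,0]]' --angular '[[0,0,-0.822],[0,0,-0.822],[0,0,-0.822],[0,0,-0.822],[0,0,-0.822]]' --hand 30

```text
clock: 22.43
position: [0.4901, -0.2785, 0.1323]
ee_rot: [0.002, 0.746, 0.666, 0.001]
contact_force: [-0.6, -0.5, 0.4]
width: 0.0302
```

```bash
python3 - <<'E'
from arc import *
s=manip.get_state();print(s["position"],s["width"],s["contact_force"]);print(rot().as_matrix().round(3))
im=manip.get_image("top");cv2.imwrite("pics/top15.png",im);crop(im,285,175,345,235,10,"t15.png")
im=manip.get_image("side");cv2.imwrite("pics/side15.png",im)
a=cv2.resize(im[185:235,290:345],None,fx=7,fy=7,interpolation=cv2.INTER_CUBIC);b=cv2.resize(im[250:300,300:355],None,fx=7,fy=7,interpolation=cv2.INTER_CUBIC);cv2.imwrite("pics/s15.png",np.hstack([a,b]))
plan([.488,-.2775,.060],tool(0,-6.7),4)
E
```

```text
[ 0.4901321  -0.27848069  0.13231889] 0.030227436660204915 [-0.56500479 -0.53260336  0.44795281]
[[ 0.113  0.994  0.004]
 [ 0.994 -0.113 -0.002]
 [-0.001  0.004 -1.   ]]
n 4 max 0.0452 0.014 step mm 18.094393196494686
dp [[0.0015, -0.0018, 0.0452], [0.0014, -0.0018, 0.0452], [0.0014, -0.0017, 0.0452], [0.0014, -0.0017, 0.0452]] ang [[0.014, 0.008, -0.005], [0.014, 0.008, -0.005], [0.014, 0.008, -0.005], [0.014, 0.008, -0.005]]
```

View pics/t15.png

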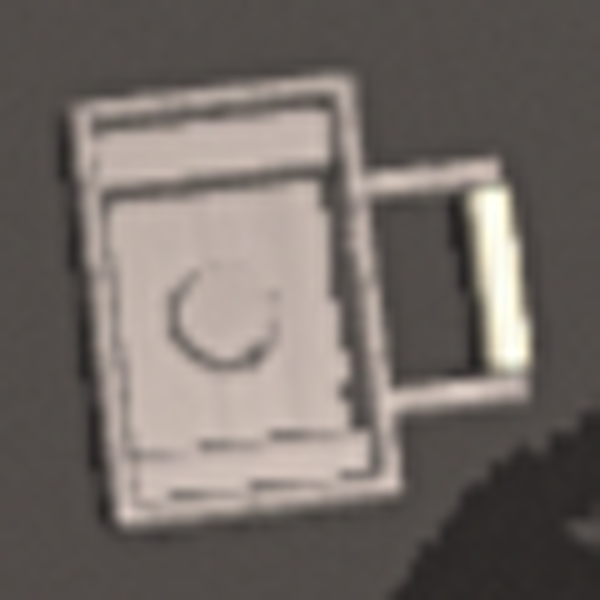

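View pics/s15.png

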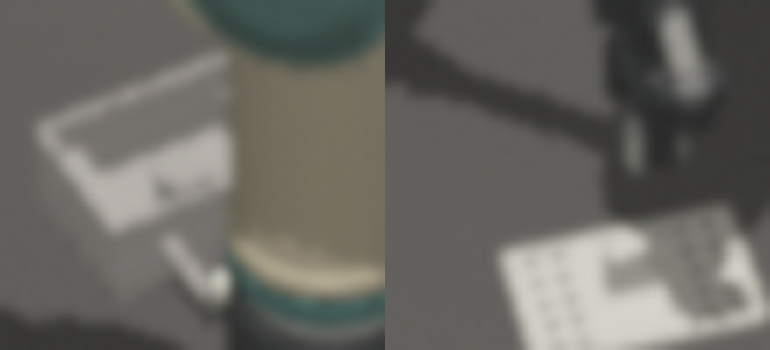

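>>> send_rows --delta_pos '[[0.001,-0.002,0.06],[0.001,-0.002,0.06],[0.001,-0.001,0.06],[0,0,0.055]]' --angular '[[0.02,0,0],[0.02,0,0],[0.01,0,0],[0,0,0]]'

```text
clock: 22.87
position: [0.4884, -0.2753, 0.037]
ee_rot: [-0.0, 0.748, 0.664, -0.0]
contact_force: [0.8, 0.7, -1.1]
width: 0.03
```

```bash
python3 - <<'E'
from arc import *
s=manip.get_state();print(s["position"],s["width"],s["contact_force"]);print(rot().as_matrix().round(3))
im=manip.get_image("side");crop(im,290,240,370,310,8,"s16.png")
E
```

```text
[ 0.48835324 -0.27531774  0.03704243] 0.030046598308267634 [ 0.8355133   0.67916945 -1.07020996]
[[ 0.118  0.993 -0.001]
 [ 0.993 -0.118 -0.   ]
 [-0.    -0.001 -1.   ]]
```

View pics/s16.png

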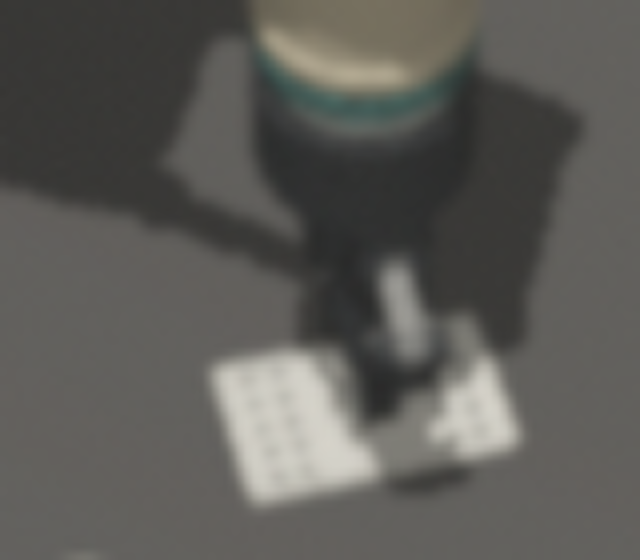

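>>> send_rows --delta_pos '[[0,0.001,0.012],[0,0,0.011],[0,0,0]]' --angular '[[0,0,0],[0,0,0],[0,0,0]]'

```text
clock: 23.17
position: [0.4893, -0.2763, 0.0288]
ee_rot: [0.0, 0.747, 0.665, -0.0]
contact_force: [0.5, -0.4, -0.5]
width: 0.0303
```

>>> send_rows --delta_pos '[[0,0,0],[0,0,0],[0,0,0],[0,0,0],[0,0,0]]' --angular '[[0,0,0],[0,0,0],[0,0,0],[0,0,0],[0,0,0]]' --hand 0 --squeeze 40

```text
clock: 23.58
position: [0.4896, -0.2769, 0.0296]
ee_rot: [0.001, 0.747, 0.665, -0.0]
contact_force: [0.6, 0.4, 5.5]
width: 0.0071
```

>>> send_rows --delta_pos '[[0,0,-0.04],[0,0,-0.08],[0,0,-0.08],[0,0,-0.06]]' --angular '[[0,0,0],[0,0,0],[0,0,0],[0,0,0]]'

```text
clock: 23.92
position: [0.4891, -0.2765, 0.1343]
ee_rot: [0.0, 0.747, 0.665, -0.0]
contact_force: [1.1, -0.9, -0.4]
width: 0.0071
```

```bash
python3 - <<'E'
from arc import *
s=manip.get_state();print(s["position"],s["width"],s["contact_force"]);print(rot().as_matrix().round(3))
im=manip.get_image("side");crop(im,290,220,370,290,8,"s17.png")
im=manip.get_image("top");crop(im,380,190,460,260,8,"t17.png")
E
```

```text
[ 0.48912471 -0.27647447  0.13430366] 0.007107391093842449 [ 1.12014403 -0.91945344 -0.43294624]
[[ 0.117  0.993 -0.   ]
 [ 0.993 -0.117 -0.001]
 [-0.001 -0.    -1.   ]]
```

View pics/s17.png

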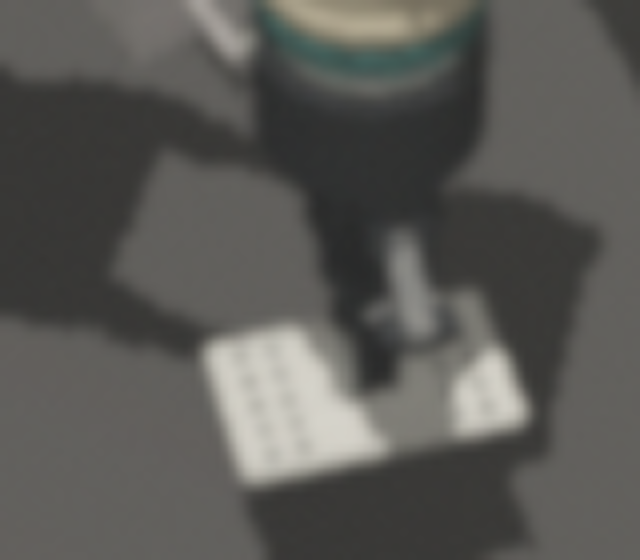

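View pics/t17.png

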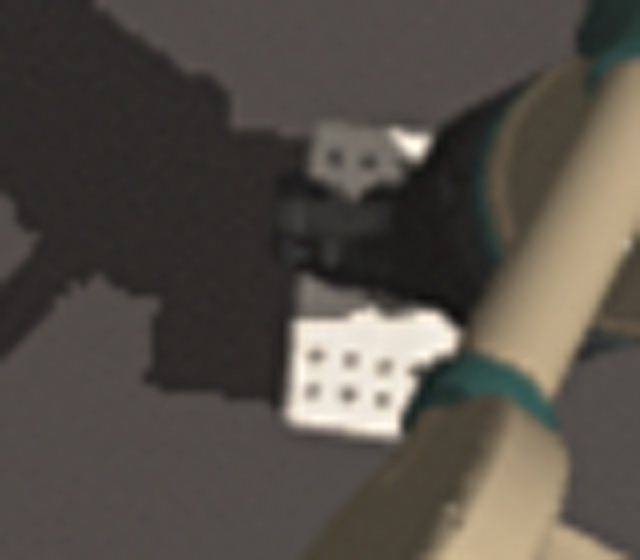

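```bash
python3 - <<'E'
from arc import *
S=lambda x,y:(290+(x-3.5)/8,220+(y-3.5)/8)
C=np.array([pt("side",*S(*p),.109) for p in((205,350),(475,292),(530,420),(250,485))]);print(C.round(4).tolist(),C.mean(0));d=C[1]-C[0]+C[2]-C[3];print(np.degrees(np.arctan2(d[1],d[0])),np.linalg.norm(d)/2)
T=lambda x,y:(380+(x-3.5)/8,190+(y-3.5)/8)
print([pt("top",*T(*p),.109).round(4).tolist() for p in ((312,122),(290,425))])
print(manip.get_state()["position"])
E
```

```text
[[0.4439, -0.2418, 0.109], [0.5412, -0.2528, 0.109], [0.5362, -0.3115, 0.109], [0.4375, -0.3015, 0.109]] [ 0.48968888 -0.27689777  0.109     ]
-6.137446908236546 0.09854920053026571
[[0.5425, -0.2542, 0.109], [0.4437, -0.2446, 0.109]]
[ 0.49127471 -0.27803005  0.13673997]
```

```bash
python3 - <<'E'
from arc import *
plan([.5497,.038,.135],tool(0,7.8),14)
E
```

```text
n 14 max 0.0573 0.226 step mm 22.956428487150138
dp [[0.0573, 0.0038, 0.0], [0.0572, 0.0048, 0.0001], [0.0571, 0.0059, 0.0001], [0.057, 0.0069, 0.0001], [0.0568, 0.0079, 0.0001]] ang [[0.006, 0.005, -0.226], [0.006, 0.005, -0.226], [0.006, 0.005, -0.226], [0.006, 0.005, -0.226], [0.006, 0.005, -0.226]]
dp [[0.0567, 0.0089, 0.0002], [0.0565, 0.01, 0.0002], [0.0563, 0.011, 0.0002], [0.0561, 0.012, 0.0002], [0.0559, 0.013, 0.0002]] ang [[0.006, 0.005, -0.226], [0.006, 0.005, -0.226], [0.006, 0.005, -0.226], [0.006, 0.005, -0.226], [0.006, 0.005, -0.226]]
dp [[0.0557, 0.014, 0.0002], [0.0554, 0.015, 0.0003], [0.0551, 0.016, 0.0003], [0.0548, 0.017, 0.0003]] ang [[0.006, 0.005, -0.226], [0.006, 0.005, -0.226], [0.006, 0.005, -0.226], [0.006, 0.005, -0.226]]
```

>>> send_rows --delta_pos '[[0.0573,0.004,0],[0.0572,0.005,0],[0.0571,0.006,0],[0.057,0.007,0],[0.0568,0.008,0]]' --angular '[[0,0,-0.226],[0,0,-0.226],[0,0,-0.226],[0,0,-0.226],[0,0,-0.226]]'

```text
clock: 24.43
position: [0.5091, -0.1621, 0.131]
ee_rot: [-0.002, 0.716, 0.698, -0.001]
contact_force: [0.5, -0.2, 0.0]
width: 0.0072
```

>>> send_rows --delta_pos '[[0.0567,0.009,0],[0.0565,0.01,0],[0.0563,0.011,0],[0.0561,0.012,0],[0.0559,0.013,0]]' --angular '[[0,0,-0.226],[0,0,-0.226],[0,0,-0.226],[0,0,-0.226],[0,0,-0.226]]'

```text
clock: 24.85
position: [0.53, -0.0493, 0.1309]
ee_rot: [-0.001, 0.684, 0.73, -0.001]
contact_force: [0.2, 0.5, -1.3]
width: 0.0071
```

>>> send_rows --delta_pos '[[0.0557,0.014,0],[0.0554,0.015,0],[0.0551,0.016,0],[0.0548,0.017,0],[0,0,0]]' --angular '[[0,0,-0.226],[0,0,-0.226],[0,0,-0.226],[0,0,-0.226],[0,0,0]]'

```text
clock: 25.27
position: [0.5472, 0.0433, 0.1309]
ee_rot: [-0.002, 0.656, 0.755, -0.0]
contact_force: [-0.6, 0.1, -1.0]
width: 0.0074
```

```bash
python3 - <<'E'
from arc import *
s=manip.get_state();print(s["position"],s["width"],s["contact_force"]);print(rot().as_matrix().round(3))
plan([.5497,.038,.084],tool(0,7.8),3)
E
```

```text
[0.54721427 0.04333876 0.13088971] 0.0073623602111307284 [-0.57120449  0.07153451 -1.04319051]
[[-0.139  0.99  -0.003]
 [ 0.99   0.139  0.002]
 [ 0.003 -0.003 -1.   ]]
n 3 max 0.0391 0.014 step mm 15.752692677963715
dp [[-0.0048, 0.0015, 0.0391], [-0.0048, 0.0015, 0.0391], [-0.0047, 0.0015, 0.0391]] ang [[-0.011, -0.011, 0.014], [-0.011, -0.011, 0.014], [-0.011, -0.011, 0.014]]
```

>>> send_rows --delta_pos '[[-0.005,0.002,0.04],[-0.005,0.002,0.039],[-0.003,0.001,0.035],[0,0,0],[0,0,0]]' --angular '[[-0.02,-0.01,0],[-0.01,-0.01,0],[0,0,0],[0,0,0],[0,0,0]]'

```text
clock: 25.68
position: [0.549, 0.0345, 0.0852]
ee_rot: [-0.0, 0.657, 0.753, -0.001]
contact_force: [0.3, -0.7, -0.0]
width: 0.0069
```

```bash
python3 - <<'E'
from arc import *
P=[]
for i in range(2):
  s=manip.get_state();P.append(s["position"])
  im=manip.get_image(("side","top")[i]);cv2.imwrite(f"pics/x18{i}.png",im)
P.append(manip.get_state()["position"]);print(np.array(P).round(4));print(rot().as_matrix().round(3))
im=cv2.imread("pics/x180.png");crop(im,280,165,360,240,8,"s18.png")
im=cv2.imread("pics/x181.png");crop(im,280,165,350,235,8,"t18.png")
E
```

```text
[[0.549  0.0345 0.0852]
 [0.5499 0.0345 0.0861]
 [0.5505 0.0345 0.0868]]
[[-0.136  0.991  0.002]
 [ 0.991  0.136 -0.002]
 [-0.002  0.001 -1.   ]]
```

View pics/s18.png

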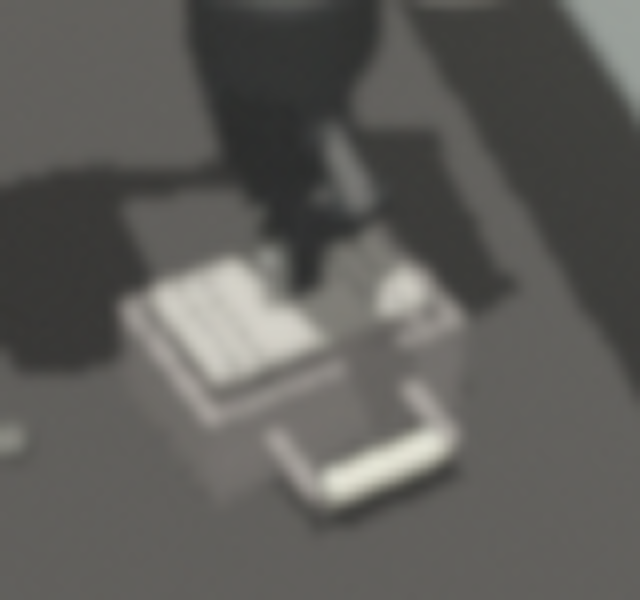

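View pics/t18.png

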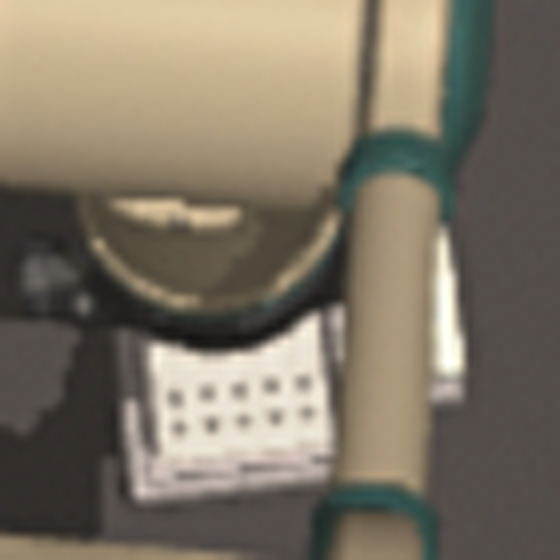

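```bash
python3 - <<'E'
from arc import *
T=lambda x,y:(280+(x-3.5)/8,165+(y-3.5)/8); S=lambda x,y:(280+(x-3.5)/8,165+(y-3.5)/8)
a=np.radians(8.1);ex=np.array([np.cos(a),np.sin(a)]);ey=np.array([-np.sin(a),np.cos(a)])
def rel(p,c): d=p[:2]-np.array(c);return np.array([d@ex,d@ey]).round(4)
zt=.0565+.0045
for n,c,ps in(("top",(.5483,.0353),((162,468),(333,452))),("side",(.5512,.0385),((150,297),(226,387)))):
  for p in ps: print(n,rel(pt(n,*T(*p),zt),c))
print("tray FL top",rel(pt("top",*T(134,502),.048),(.5483,.0353)),"tray side FL,FR",rel(pt("side",*T(122,303),.048),(.5512,.0385)),rel(pt("side",*T(213,422),.048),(.5512,.0385)))
E
```

```text
top [-0.0509  0.0287]
top [-0.0525 -0.0294]
side [-0.0526  0.0246]
side [-0.05   -0.0366]
tray FL top [-0.0598  0.04  ] tray side FL,FR [-0.0586  0.0395] [-0.0581 -0.0399]
```

>>> send_rows --delta_pos '[[0.006,0.0065,0],[0,0,0.02],[0,0,0.02],[0,0,0]]' --angular '[[0,0,0],[0,0,0],[0,0,0],[0,0,0]]'

```text
clock: 26.12
position: [0.5513, 0.0376, 0.0689]
ee_rot: [-0.0, 0.657, 0.754, -0.001]
contact_force: [-0.8, -1.1, 0.4]
width: 0.0068
```

```bash
python3 - <<'E'
from arc import *
P=[]
for i in range(2):
  s=manip.get_state();P.append(np.r_[s["position"],s["contact_force"]])
  im=manip.get_image(("side","top")[i]);cv2.imwrite(f"pics/x19{i}.png",im)
print(np.array(P).round(4))
im=cv2.imread("pics/x190.png");crop(im,280,165,360,240,8,"s19.png")
im=cv2.imread("pics/x191.png");crop(im,280,165,350,235,8,"t19.png")
E
```

```text
[[ 0.5513  0.0376  0.0689 -0.7614 -1.0819  0.3828]
 [ 0.5515  0.0376  0.0694 -0.6224  0.9196 -0.9293]]
```

View pics/s19.png

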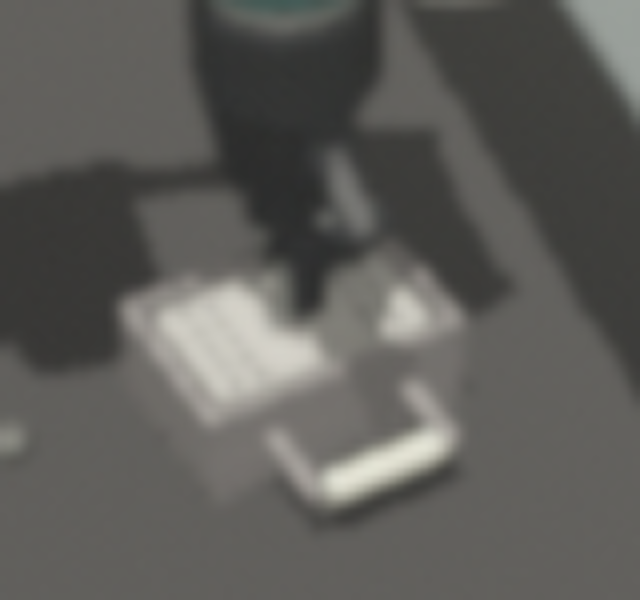

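View pics/t19.png

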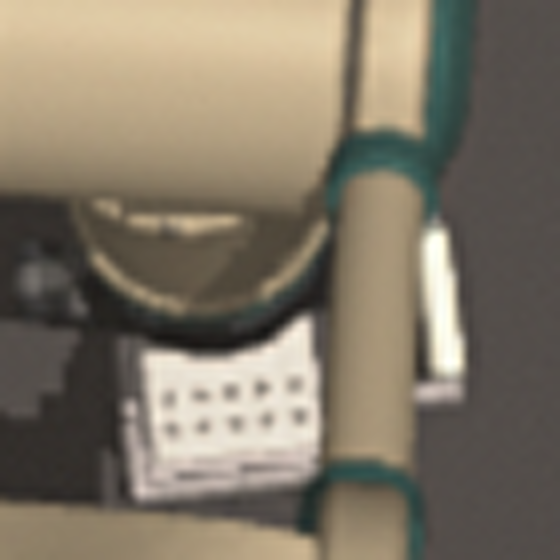

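>>> send_rows --delta_pos '[[-0.003,0,0.014],[0,0,0.012],[0,0,0.004],[0,0,0]]' --angular '[[0,0,0],[0,0,0],[0,0,0],[0,0,0]]'

```text
clock: 26.55
position: [0.5522, 0.0363, 0.0577]
ee_rot: [0.0, 0.657, 0.754, -0.001]
contact_force: [0.1, 0.8, -0.7]
width: 0.0073
```

```bash
python3 - <<'E'
from arc import *
P=[]
for i in range(2):
  s=manip.get_state();P.append(np.r_[s["position"],s["contact_force"]])
  im=manip.get_image(("side","top")[i]);cv2.imwrite(f"pics/x20{i}.png",im)
print(np.array(P).round(4))
im=cv2.imread("pics/x200.png");crop(im,280,165,360,240,8,"s20.png")
im=cv2.imread("pics/x201.png");crop(im,280,165,350,235,8,"t20.png")
E
```

```text
[[ 0.5522  0.0363  0.0577  0.0542  0.8439 -0.6555]
 [ 0.5524  0.0363  0.0581  0.3618 -0.9181 -1.1755]]
```

View pics/s20.png

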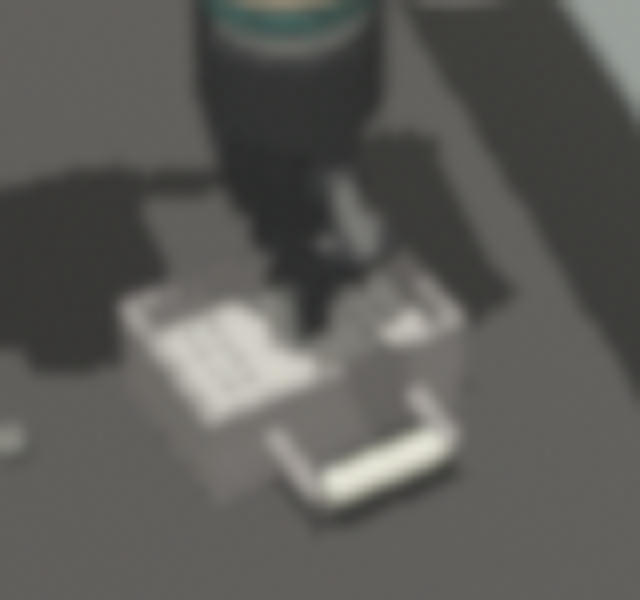

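View pics/t20.png

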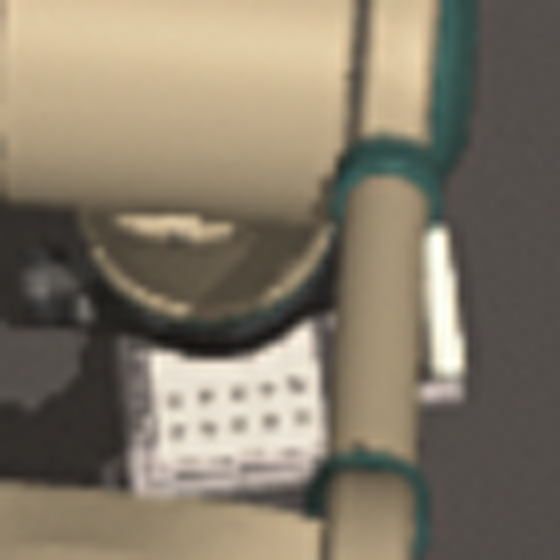

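Now down about 2 mm more to touch the ledges, then release. The jaws open only to 30 mm so the fingers stay inside the walls.

>>> send_rows --delta_pos '[[0,0,0.003],[0,0,0.002],[0,0,0]]' --angular '[[0,0,0],[0,0,0],[0,0,0]]'

```text
clock: 26.9
position: [0.5529, 0.0363, 0.0566]
ee_rot: [0.001, 0.657, 0.754, -0.0]
contact_force: [-0.3, 0.3, -0.1]
width: 0.0069
```

>>> send_rows --delta_pos '[[0,0,0],[0,0,0],[0,0,0],[0,0,-0.03],[0,0,-0.08]]' --angular '[[0,0,0],[0,0,0],[0,0,0],[0,0,0],[0,0,0]]' --hand 26

```text
clock: 27.32
position: [0.5493, 0.0365, 0.0971]
ee_rot: [-0.003, 0.657, 0.754, -0.003]
contact_force: [-0.8, 0.4, 1.0]
width: 0.0259
```

>>> send_rows --delta_pos '[[0,0,-0.09],[0,0,-0.04]]' --angular '[[0,0,0],[0,0,0]]'

```text
clock: 27.48
position: [0.5545, 0.0364, 0.1563]
ee_rot: [0.003, 0.657, 0.754, 0.002]
contact_force: [0.4, 0.1, 0.1]
width: 0.0261
```

```bash
python3 - <<'E'
from arc import *
s=manip.get_state();print(s["position"],s["width"],s["contact_force"],s["qpos"].round(2))
for f in (F,R.identity()): print(ik(np.array([.4105,.2255,.10]),tool(0,7.8)*f,np.array([.4,.3,1.8,0,1.1,-1.3 if f is not F else 1.7])))
plan([.4105,.2255,.11],tool(0,7.8),12)
E
```

```text
[0.55453604 0.03640985 0.15633346] 0.026054617326025868 [0.44495996 0.09338693 0.13627464] [-0.06  0.31  1.7  -0.    1.12 -1.77]
(array([3.53820145e-01, 2.59471306e-01, 1.95125288e+00, 4.36799543e-11,
       9.30868465e-01, 1.78848079e+00]), np.float64(3.5113273400000367e-11))
(array([ 3.53820145e-01,  2.59471306e-01,  1.95125288e+00, -8.39818044e-11,
        9.30868465e-01, -1.35311186e+00]), np.float64(3.552155791730627e-11))
n 12 max 0.0431 0.007 step mm 20.18116826142401
dp [[0.0431, -0.0244, 0.0094], [0.0431, -0.0244, 0.0094], [0.0431, -0.0244, 0.0094], [0.0431, -0.0244, 0.0094], [0.0431, -0.0244, 0.0095]] ang [[0.007, 0.003, 0.0], [0.007, 0.003, 0.0], [0.007, 0.003, 0.0], [0.007, 0.003, 0.0], [0.007, 0.003, 0.0]]
dp [[0.0431, -0.0244, 0.0095], [0.0431, -0.0244, 0.0095], [0.0431, -0.0244, 0.0095], [0.0431, -0.0244, 0.0096], [0.0431, -0.0244, 0.0096]] ang [[0.007, 0.003, 0.0], [0.007, 0.003, 0.0], [0.007, 0.003, 0.0], [0.007, 0.003, 0.0], [0.007, 0.003, 0.0]]
dp [[0.0431, -0.0244, 0.0096], [0.0431, -0.0244, 0.0096]] ang [[0.007, 0.003, 0.0], [0.007, 0.003, 0.0]]
```

>>> send_rows --delta_pos '[[0.043,-0.0244,0],[0.043,-0.0244,0.005],[0.043,-0.0244,0.01],[0.043,-0.0244,0.01],[0.043,-0.0244,0.01]]' --angular '[[0,0,0],[0,0,0],[0,0,0],[0,0,0],[0,0,0]]' --hand 33

```text
clock: 27.9
position: [0.492, 0.1156, 0.1383]
ee_rot: [0.001, 0.657, 0.754, 0.0]
contact_force: [-0.1, 0.6, -0.8]
width: 0.0328
```

>>> send_rows --delta_pos '[[0.043,-0.0244,0.01],[0.043,-0.0244,0.01],[0.043,-0.0244,0.01],[0.043,-0.0244,0.01],[0.043,-0.0244,0.01]]' --angular '[[0,0,0],[0,0,0],[0,0,0],[0,0,0],[0,0,0]]'

```text
clock: 28.32
position: [0.4319, 0.1942, 0.118]
ee_rot: [0.001, 0.657, 0.754, -0.0]
contact_force: [-0.0, 0.3, 0.4]
width: 0.0333
```

>>> send_rows --delta_pos '[[0.043,-0.0244,0.01],[0.043,-0.0244,0.01],[0,0,0]]' --angular '[[0,0,0],[0,0,0],[0,0,0]]'

```text
clock: 28.57
position: [0.4056, 0.2265, 0.1093]
ee_rot: [-0.0, 0.656, 0.754, -0.001]
contact_force: [0.3, -1.0, -0.0]
width: 0.0327
```

```bash
python3 - <<'E'
from arc import *
P=[]
for i in range(2):
  s=manip.get_state();P.append(np.r_[s["position"],s["contact_force"]])
  im=manip.get_image(("side","top")[i]);cv2.imwrite(f"pics/x21{i}.png",im)
print(np.array(P).round(4));print(rot().as_matrix().round(3))
im=cv2.imread("pics/x210.png")
a=cv2.resize(im[180:240,285:345],None,fx=6,fy=6,interpolation=cv2.INTER_CUBIC);b=cv2.resize(im[150:210,230:300],None,fx=6,fy=6,interpolation=cv2.INTER_CUBIC);cv2.imwrite("pics/s21.png",np.hstack([a,b]))
im=cv2.imread("pics/x211.png")
a=cv2.resize(im[175:235,285:345],None,fx=6,fy=6,interpolation=cv2.INTER_CUBIC);b=cv2.resize(im[220:280,210:280],None,fx=6,fy=6,interpolation=cv2.INTER_CUBIC);cv2.imwrite("pics/t21.png",np.hstack([a,b]))
plan([.4105,.2255,.04],tool(0,7.8),4)
E
```

```text
[[ 0.4056  0.2265  0.1093  0.3185 -0.9976 -0.001 ]
 [ 0.4071  0.2256  0.1097  0.3096  0.3467  0.3696]]
[[-0.138  0.99   0.002]
 [ 0.99   0.138 -0.002]
 [-0.002  0.001 -1.   ]]
n 4 max 0.0438 0.007 step mm 17.52224712755166
dp [[0.0001, 0.0013, 0.0438], [0.0001, 0.0013, 0.0438], [0.0001, 0.0013, 0.0438], [0.0, 0.0013, 0.0438]] ang [[0.004, 0.006, 0.007], [0.004, 0.006, 0.007], [0.004, 0.006, 0.007], [0.004, 0.006, 0.007]]
```

View pics/s21.png

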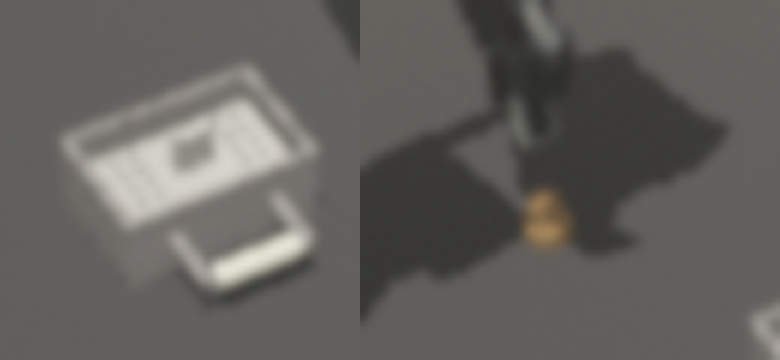

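View pics/t21.png

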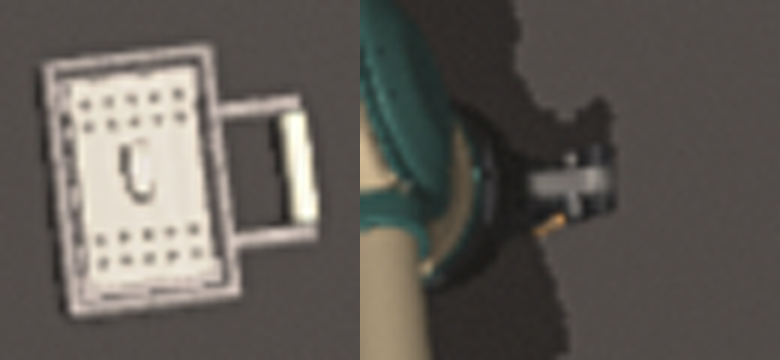

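>>> send_rows --delta_pos '[[0,0.002,0.05],[0,0.002,0.05],[0,0.002,0.05],[0,0.003,0.035],[0,0,0]]' --angular '[[0,0,0],[0,0,0],[0,0,0],[0,0,0],[0,0,0]]'

```text
clock: 29.08
position: [0.4117, 0.224, 0.034]
ee_rot: [0.0, 0.658, 0.753, -0.002]
contact_force: [-0.3, -0.7, 0.3]
width: 0.0333
```

```bash
python3 - <<'E'
from arc import *
P=[]
for i in range(2):
  s=manip.get_state();P.append(np.r_[s["position"],s["contact_force"]])
  im=manip.get_image(("side","top")[i]);cv2.imwrite(f"pics/x22{i}.png",im)
print(np.array(P).round(4))
im=cv2.imread("pics/x220.png")
a=cv2.resize(im[155:205,235:295],None,fx=6,fy=6,interpolation=cv2.INTER_CUBIC)
im=cv2.imread("pics/x221.png")
b=cv2.resize(im[230:280,210:270],None,fx=6,fy=6,interpolation=cv2.INTER_CUBIC);cv2.imwrite("pics/s22.png",np.hstack([a,b]))
E
```

```text
[[ 0.4117  0.224   0.034  -0.2608 -0.7256  0.3137]
 [ 0.4123  0.2244  0.0352  0.4899  0.2437 -0.3108]]
```

View pics/s22.png

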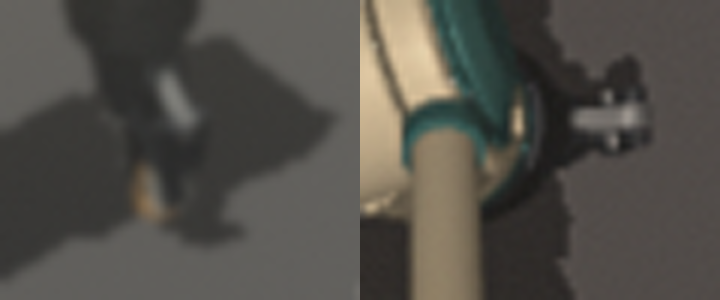

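Positioned over the bung with no contact. Close gently on the plug and lift.

>>> send_rows --delta_pos '[[0,0,0.002],[0,0,0],[0,0,0],[0,0,0],[0,0,0]]' --angular '[[0,0,0],[0,0,0],[0,0,0],[0,0,0],[0,0,0]]' --hand 0 --squeeze 25

```text
clock: 29.6
position: [0.4132, 0.2255, 0.0361]
ee_rot: [0.002, 0.657, 0.754, 0.001]
contact_force: [0.2, -2.4, 6.0]
width: 0.0174
```

>>> send_rows --delta_pos '[[0,0,-0.04],[0,0,-0.08],[0,0,-0.08],[0,0,-0.08],[0,0,0]]' --angular '[[0,0,0],[0,0,0],[0,0,0],[0,0,0],[0,0,0]]'

```text
clock: 30.02
position: [0.4154, 0.227, 0.1528]
ee_rot: [0.004, 0.657, 0.754, 0.005]
contact_force: [1.0, -0.0, -0.2]
width: 0.0173
```

```bash
python3 - <<'E'
from arc import *
P=[]
for i in range(2):
  s=manip.get_state();P.append(np.r_[s["position"],s["width"]])
  im=manip.get_image(("side","top")[i]);cv2.imwrite(f"pics/x23{i}.png",im)
print(np.array(P).round(4))
im=cv2.imread("pics/x230.png")
a=cv2.resize(im[110:170,225:295],None,fx=6,fy=6,interpolation=cv2.INTER_CUBIC);cv2.imwrite("pics/s23.png",a)
im=cv2.imread("pics/x231.png");crop(im,285,175,345,235,10,"t23.png")
E
```

```text
[[0.4154 0.227  0.1528 0.0173]
 [0.414  0.2265 0.1503 0.0175]]
```

View pics/s23.png

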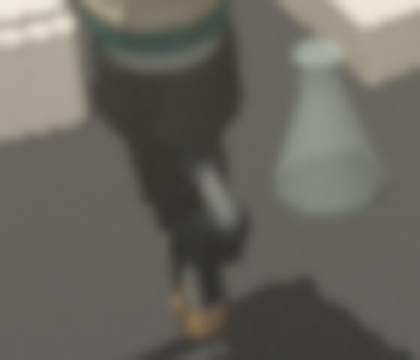

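View pics/t23.png

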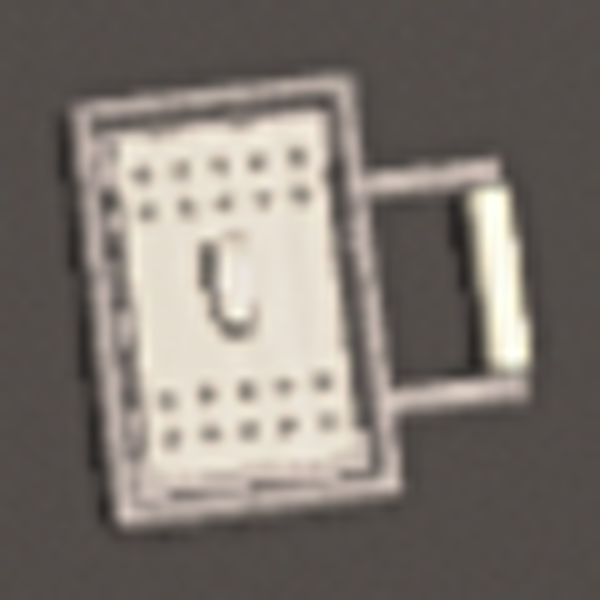

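```bash
python3 - <<'E'
from arc import *
T=lambda x,y:(285+(x-4.5)/10,175+(y-4.5)/10)
C=np.array([pt("top",*T(*p),.031) for p in((120,135),(322,115),(362,455),(158,480))]);c=C.mean(0);d=C[0]-C[3]+C[1]-C[2];yaw=np.arctan2(d[1],d[0])
print(C.round(4).tolist(),c,np.degrees(yaw),np.linalg.norm(d)/2)
t=c[:2]-.030*np.array([np.cos(yaw),np.sin(yaw)]);print("bung target",t)
plan([t[0]+.002,t[1],.125],tool(0,7.8),10)
E
```

```text
[[0.597, 0.0702, 0.031], [0.604, 0.013, 0.031], [0.507, -0.0002, 0.031], [0.4988, 0.0566, 0.031]] [0.55173457 0.03490304 0.031     ] 7.825243110138619 0.09850451273975132
bung target [0.52201393 0.03081848]
n 10 max 0.0521 0.005 step mm 22.591720613497895
dp [[-0.0521, 0.021, 0.006], [-0.0521, 0.021, 0.0059], [-0.0521, 0.021, 0.0059], [-0.0521, 0.021, 0.0059], [-0.0521, 0.021, 0.0059]] ang [[0.005, 0.001, 0.001], [0.005, 0.001, 0.001], [0.005, 0.001, 0.001], [0.005, 0.001, 0.001], [0.005, 0.001, 0.001]]
dp [[-0.0521, 0.021, 0.0059], [-0.0521, 0.021, 0.0059], [-0.0521, 0.021, 0.0059], [-0.0521, 0.021, 0.0059], [-0.0521, 0.021, 0.0058]] ang [[0.005, 0.001, 0.001], [0.005, 0.001, 0.001], [0.005, 0.001, 0.001], [0.005, 0.001, 0.001], [0.005, 0.001, 0.001]]
```

>>> send_rows --delta_pos '[[-0.052,0.021,0.006],[-0.052,0.021,0.006],[-0.052,0.021,0.006],[-0.052,0.021,0.006],[-0.052,0.021,0.006]]' --angular '[[0,0,0],[0,0,0],[0,0,0],[0,0,0],[0,0,0]]'

```text
clock: 30.53
position: [0.4665, 0.1272, 0.1333]
ee_rot: [-0.001, 0.657, 0.754, -0.002]
contact_force: [-0.2, -0.4, 0.4]
width: 0.0171
```

>>> send_rows --delta_pos '[[-0.052,0.021,0.006],[-0.052,0.021,0.006],[-0.052,0.021,0.006],[-0.052,0.021,0.006],[-0.052,0.021,0.006]]' --angular '[[0,0,0],[0,0,0],[0,0,0],[0,0,0],[0,0,0]]'

```text
clock: 30.95
position: [0.5223, 0.03, 0.1213]
ee_rot: [-0.001, 0.657, 0.754, -0.002]
contact_force: [0.6, 0.0, -0.5]
width: 0.0176
```

>>> send_rows --delta_pos '[[0,0,0.05],[0,0,0.05],[0,0,0],[0,0,0]]' --angular '[[0,0,0],[0,0,0],[0,0,0],[0,0,0]]'

```text
clock: 31.28
position: [0.5213, 0.0309, 0.0813]
ee_rot: [-0.002, 0.657, 0.754, -0.002]
contact_force: [0.4, -0.2, 0.8]
width: 0.0177
```

```bash
python3 - <<'E'
from arc import *
P=[]
for i in range(2):
  s=manip.get_state();P.append(np.r_[s["position"],s["width"]])
  im=manip.get_image(("side","top")[i]);cv2.imwrite(f"pics/x24{i}.png",im)
print(np.array(P).round(4));print(rot().as_matrix().round(3))
im=cv2.imread("pics/x240.png");crop(im,280,165,360,240,8,"s24.png")
im=cv2.imread("pics/x241.png");crop(im,285,175,345,235,10,"t24.png")
E
```

```text
[[0.5213 0.0309 0.0813 0.0177]
 [0.5226 0.031  0.0826 0.0175]]
[[-0.136  0.991  0.   ]
 [ 0.991  0.136 -0.001]
 [-0.001  0.    -1.   ]]
```

View pics/s24.png

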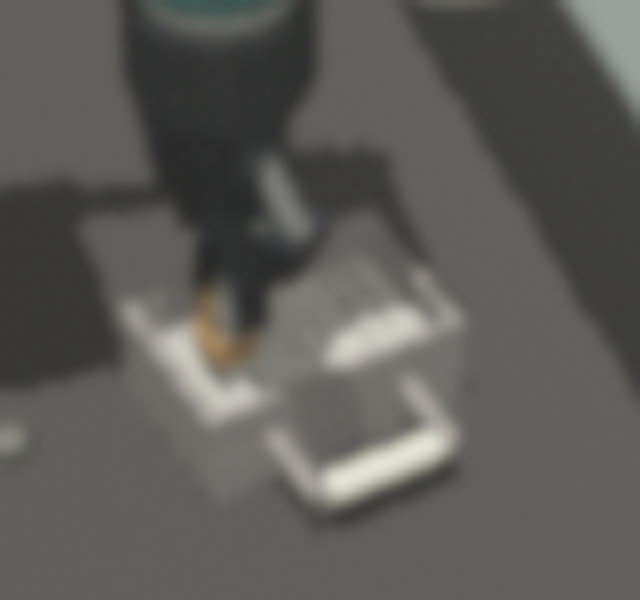

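View pics/t24.png

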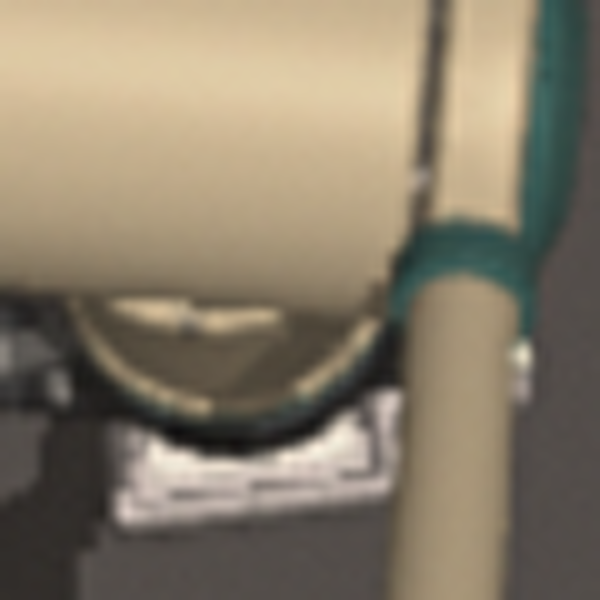

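>>> send_rows --delta_pos '[[0,0.003,0.015],[0,0,0.015],[0,0,0.006],[0,0,0.003],[0,0,0]]' --angular '[[0,0,0],[0,0,0],[0,0,0],[0,0,0],[0,0,0]]'

```text
clock: 31.8
position: [0.5246, 0.031, 0.0678]
ee_rot: [0.001, 0.657, 0.754, -0.0]
contact_force: [0.6, 0.4, 0.3]
width: 0.0175
```

```bash
python3 - <<'E'
from arc import *
P=[]
for i in range(2):
  s=manip.get_state();P.append(np.r_[s["position"],s["contact_force"]])
  if i==0: im=manip.get_image("side");crop(im,280,165,360,240,8,"s25.png")
print(np.array(P).round(4))
E
```

```text
[[ 0.5246  0.031   0.0678  0.59    0.4102  0.3495]
 [ 0.5248  0.031   0.068   0.4039 -0.4295 -0.0895]]
```

View pics/s25.png

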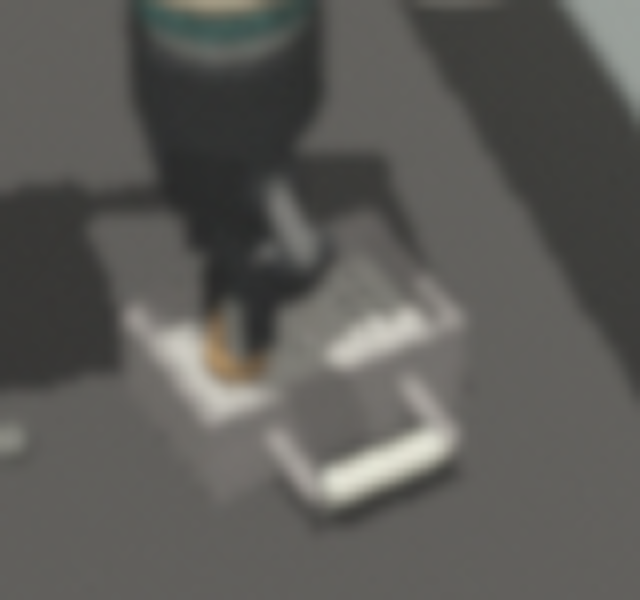

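>>> send_rows --delta_pos '[[0,0,0.0025],[0,0,0.0015],[0,0,0]]' --angular '[[0,0,0],[0,0,0],[0,0,0]]'

```text
clock: 32.1
position: [0.5251, 0.0309, 0.0672]
ee_rot: [0.001, 0.657, 0.754, 0.0]
contact_force: [-0.4, -0.3, 3.9]
width: 0.0173
```

>>> send_rows --delta_pos '[[0,0,0.002],[0,0,0]]' --angular '[[0,0,0],[0,0,0]]'

```text
clock: 32.27
position: [0.5252, 0.0309, 0.0671]
ee_rot: [0.001, 0.657, 0.754, 0.0]
contact_force: [-2.1, -0.0, 9.8]
width: 0.0174
```

Contact with the plate at 4–10 N, so the bung is down. Back off slightly, then open to clear the plug and retreat straight up.

>>> send_rows --delta_pos '[[0,0,-0.002],[0,0,0],[0,0,0],[0,0,0],[0,0,0]]' --angular '[[0,0,0],[0,0,0],[0,0,0],[0,0,0],[0,0,0]]' --hand 32

```text
clock: 32.68
position: [0.5247, 0.0309, 0.0662]
ee_rot: [0.001, 0.657, 0.754, -0.0]
contact_force: [-0.8, 0.2, 0.1]
width: 0.0323
```

>>> send_rows --delta_pos '[[0,0,-0.03],[0,0,-0.06],[0,0,-0.08],[0,0,-0.08],[0,0,-0.05]]' --angular '[[0,0,0],[0,0,0],[0,0,0],[0,0,0],[0,0,0]]'

```text
clock: 33.1
position: [0.5258, 0.031, 0.1892]
ee_rot: [0.002, 0.657, 0.754, 0.001]
contact_force: [1.4, -0.5, -0.2]
width: 0.032
```

>>> send_rows --delta_pos '[[-0.08,0,0],[-0.08,0,0],[-0.08,0,0],[-0.08,0,0],[-0.08,0,0]]' --angular '[[0,0,0],[0,0,0],[0,0,0],[0,0,0],[0,0,0]]'

```text
clock: 33.52
position: [0.5464, -0.1288, 0.1866]
ee_rot: [0.001, 0.657, 0.754, -0.0]
contact_force: [0.2, -0.2, 0.3]
width: 0.0324
```

```bash
python3 - <<'E'
from arc import *
P=[]
for i in range(2):
  s=manip.get_state();P.append(np.r_[s["position"],s["contact_force"]])
  im=manip.get_image(("side","top")[i]);cv2.imwrite(f"pics/x26{i}.png",im)
print(np.array(P).round(4),s["clock"])
im=cv2.imread("pics/x260.png");crop(im,280,165,350,240,8,"s26.png")
im=cv2.imread("pics/x261.png");crop(im,285,175,345,235,10,"t26.png")
E
```

```text
[[ 0.5464 -0.1288  0.1866  0.2115 -0.1999  0.3053]
 [ 0.5481 -0.1352  0.1866  2.1905 -4.3511 -0.1274]] 33.5667
```

View pics/s26.png

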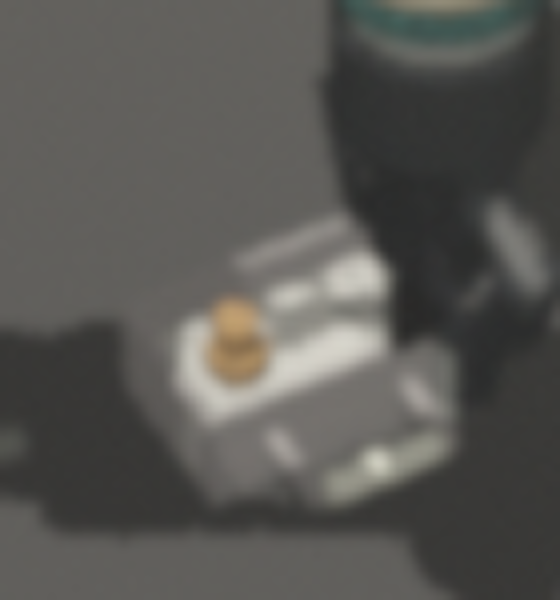

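View pics/t26.png

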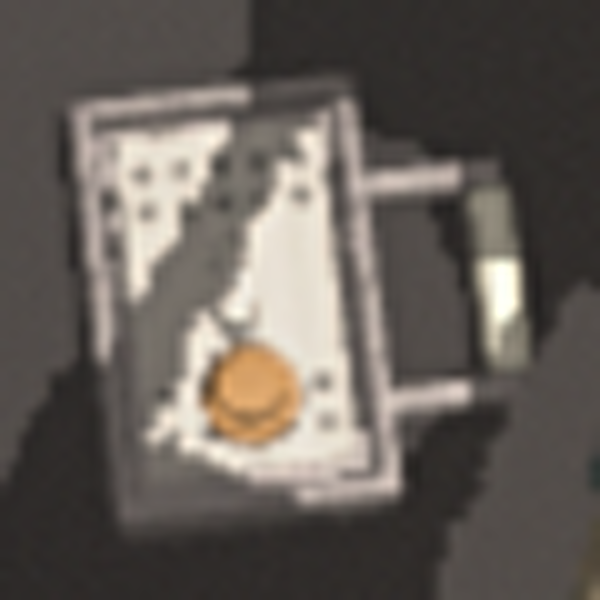

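View pics/x261.png

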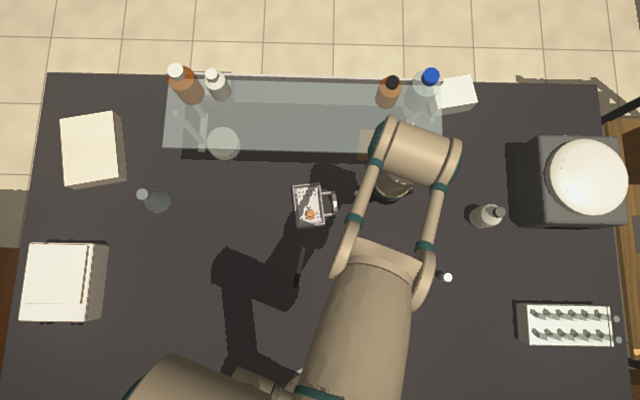

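View pics/x260.png

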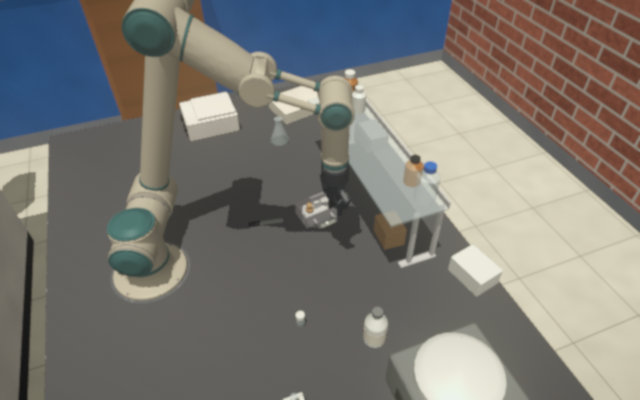

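>>> send_rows --delta_pos '[[0,-0.03,-0.03],[0,-0.06,-0.03],[0,-0.06,0],[0,-0.03,0],[0,0,0]]' --angular '[[0,0,0],[0,0,0],[0,0,0],[0,0,0],[0,0,0]]'

```text
clock: 34.03
position: [0.4725, -0.1365, 0.2104]
ee_rot: [-0.0, 0.658, 0.753, -0.001]
contact_force: [0.1, -0.1, -0.8]
width: 0.0322
```

>>> send_rows --delta_pos '[[0,0,0],[0,0,0],[0,0,0],[0,0,0],[0,0,0]]' --angular '[[0,0,0],[0,0,0],[0,0,0],[0,0,0],[0,0,0]]'

```text
clock: 34.45
position: [0.4758, -0.1371, 0.2103]
ee_rot: [0.001, 0.657, 0.754, -0.0]
contact_force: [-0.8, -0.8, 0.8]
width: 0.0319
```

```bash
python3 - <<'E'
from arc import *
im=manip.get_image("side");im2=manip.get_image("top")
a=cv2.resize(im[170:240,275:355],(560,490),interpolation=cv2.INTER_CUBIC)
cv2.imwrite("pics/s27.png",a);crop(im2,230,120,400,290,3.5,"t27.png")
s=manip.get_state();print(s["position"],s["contact_force"],s["qd"].round(3),s["clock"])
E
```

```text
[ 0.47551424 -0.1371025   0.21036431] [ 0.4943472  -0.30517304  0.75681937] [-0.002 -0.004  0.004 -0.001 -0.    -0.   ] 34.55
```

View pics/s27.png

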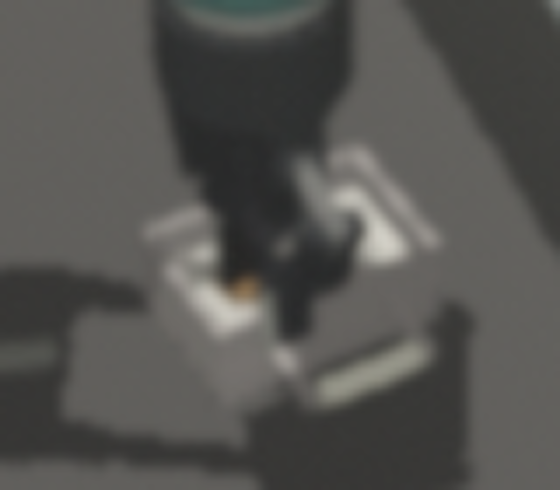

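View pics/t27.png

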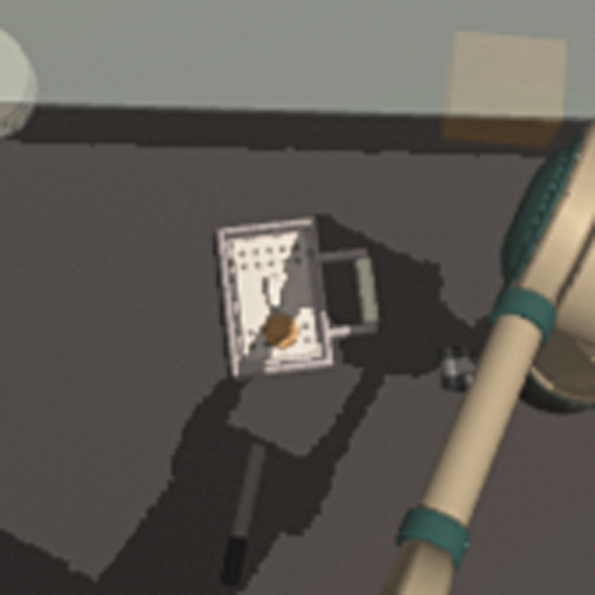

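The robot is clear and at rest. In the top view the tray is flat at about (275,298), with the divider seated and the bung upright on it at (281,330). The carton, marker and dishes have not moved. Handing in.

```bash
python3 -c "
from rig import manip
print(manip.sign_off())"
```

```text
the job is handed in; nothing more can be done
None
```

I turned the tray right way up beneath the shelf, drew it out, packed it and handed the job in at about 34.6 s. One contact on the way read 44 N and might have broken the 40 N limit.

**What I did**
- **Tray:** I rolled it over by its handle sleeve, let go so it could settle flat, then took hold again and drew it out. Its centre ended about 94 mm in front of the shelf edge.
- **Packing:** I stood the jar on the tray floor, fitted the divider on the ledges, and stood the bung broad end down on the front part of the divider.

**Last checks**
- **Tray contents:** the last pictures show the tray flat and the divider seated. The bung is upright on the divider; the last top view shows it best, because the gripper partly hides it in the last side view. I saw the jar standing near the middle of the floor before the divider covered it.
- **Robot and other things:** the gripper is open and well clear, with its force reading near zero. The carton, marker and dishes are in their places in the last top view; the vial, flask and bottle looked unmoved in the picture before that.

**What went wrong or disagreed**
- **44 N contact:** on my first reach for the handle, the side of the gripper probably came down on the tray. The wrist read 44 N for a moment and the tray turned by about 5 degrees. The limit for the gripper's body is 40 N. I can't tell from the wrist reading whether the press itself exceeded that, and no verdict was reported. I went in again with the hand tilted and had no contact.
- **Camera disagreement:** the two cameras differed by about 3 mm on the tray's position, and by up to 6 mm sideways on the divider while I was lowering it. I relied mainly on the top view and the divider seated without any force.

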